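Kit out the outboard call-out case under its divider flap

ROBOT

A 6-joint arm with a two-finger parallel gripper is mounted at the origin on the work surface. World frame = base frame: x ahead of the robot, y to its left, z up, the work surface at z = 0. Lengths are in m, angles in rad, forces in N, time in s.
With the tool pointing down it reaches from about 0.375 to 0.9 m from the base axis. Payload 3.1 kg.
Tool frame: the origin (TCP) lies at the centre of the arm's flange, where the gripper is bolted on; the fingertips stand 182 mm ahead of it and the grasp point (between the pads) lies 164 mm ahead of it; z points along the fingers, y is the direction in which the jaws open and shut (so a half turn about z gives the same grasp; the last joint's range is limited). The gripper opens to 87 mm and grips with 3 to 60 N. Pads are 19 mm wide; open, the fingers measure 117 mm over their backs; the gripper's body (75 mm by 190 mm) begins 51 mm behind the grasp point.
Start: joints at [-1.522, 0.527, 1.433, -0, 1.181, -0.178], TCP at [0.141, -0.609, 0.405] pointing down, gripper open.
Joint ranges: [-3.08, 3.08], [-0.75, 2.2], [0.22, 2.44], [-1.43, 4.57], [0, 2.65], [-2.85, 2.85]. Speed limits (rad/s): [2.79, 2.79, 3.14, 3.14, 3.14, 3.14].

INTERFACE

Orientations are given as a unit quaternion [x, y, z, w].
In Python, from station import status, camera, manip gives the robot as it stands.
- The arm moves only by the tool arm_command, never from a script. Its argument "steps" is a list that holds one entry, the list of rows, each a list of 7 numbers: the opening, from -1 (shut) to 1 (fully open), then the shift along the tool's x, y, z in m, then the turn, a rotation vector about the tool's x, y, z in degrees. A call has exactly 10 rows; each row is the pose to reach, as a shift and turn from the pose measured when the call began, along the tool's axes at that moment; what a row does not reach only later rows make up. A row lasts 1/12 s, in which the tool goes at most 41.7 mm and 7.16 degrees, less where a joint would pass 70% of its speed; a pose out of reach is approached as far as the arm can. A call with a gripper value outside its range is refused whole. The fingers move at their own pace and stop on an object; the grip force is fixed at half the most. Time passes only in rows, so rows that repeat a pose let the fingers close, or fill a call up. It gives the time, the measured TCP pose, the force and the opening at its end, in the units of the state.
- status.get_obs(): the state, without advancing time (a new reading comes with each control period).
- camera(name): name is "scene" or "side" or "wrist"; returns a dict with "pixels" (384x512x3 uint8, blue, green, red), "camera_matrix" (3x3 intrinsics, pixels), "rvec" (rotation vector, rad) and "tvec" (3), from world to camera coordinates, as OpenCV has them; the wrist camera has in their place "mount" (4x4, takes a point from camera to tool coordinates, whose origin is the TCP and whose axes are the flange's). Camera axes: x right, y down, z forward; pixel columns grow to the right and rows downward; lengths in m; the calibration is good to about 2 mm. A picture is of the moment at which its call begins: read the wrist's pose just before it. There is no depth.
- manip.finish_job(): hands the job in, once; it reports no verdict.
The state is a dict: "t": time; "joints": joint angles; "joint_vel": joint speeds; "tau": joint torques, N m; "position": TCP position; "ee_rot": TCP orientation; "contact_force": force on the tool from outside, world axes, zero at the start; "moment": the same for the moment, N m; "width": finger opening in m.
Only numpy, scipy, OpenCV 4.12 (cv2) and the standard library are available. Lean on these libraries where they do the work, as an engineer would, in place of code of your own. Each camera call takes 0.05 s, during which the arm holds its last target.

TASK

Pack the blue call-out case for an outboard service: swing its hinged divider flap fully up by the red bar so that it stands open, put every oil filter on the bench into the lower half with the black mat and every boxed spark plug into the half with the red mat, and lower the flap fully shut again. Then take each fuel bowl from the white draining stand and stand it upright, dome down, in a ring cup on top of the shut flap, one to a cup, without ever tipping a bowl over. Leave the tin, the impeller, the tools, the bottle and the mug where they are.

Things in the scene. Friction and masses are not known exactly. Their poses are not given: they have to be found in the camera images.
- case: blue steel two-tier case, immovable; origin under its centre, y points to the flap's hinge edge, x runs along the hinge. Walls 3 mm, 70 mm tall; inside 190 (x) x 206 (y) mm, floor 3 mm up, split at y = 0 by a 4 mm divider (top 61 mm up) into two halves of 190 x 101 mm. The shut flap covers both, from 71 to 76 mm up. A tool pocket 46 mm wide, 50 mm tall runs along the +x side
- mat_black: black rubber mat, 186 (x) x 98 (y) x 3 mm, fixed on the floor of one half of the case (either half); origin at the centre of its underside, axes as the case's. Marks the half for the oil filters
- mat_red: red mat of the same size on the floor of the other half; origin at the centre of its underside, axes as the case's. Marks the half for the spark-plug cartons
- flap (a joint): angle of the grey divider flap about its hinge on the case's +y edge, rad: 0 = shut flat, 1.75 = stopped open, leaning back past upright. The hinge is stiff (friction 0.55 N m): the flap, 0.4 kg, stays at whatever angle it is left. May start slightly ajar
- flap_hinge (a point): point on the hinge axis, mid-length, 74 mm above the bench; the axis runs along the case's x
- flap_handle (a point): middle of the flap's red grip bar: a round bar 10 mm in diameter, 96 mm long along the case's x, on two 10 mm posts, its centre 40 mm above the flap plate (35 mm clear under it), 185 mm from the hinge line measured along the plate, 21 mm in from the free edge. It swings with the flap
- cup_near (a point): centre of the bottom of a black ring cup on the flap's upper face (the one towards the case's -x side): upright ring, 52 mm inside diameter, 4 mm wall, 30 mm tall, with the flap plate as its floor; 70 mm from the hinge line, 47 mm from the flap's middle. z is the flap's normal
- cup_far (a point): the same for the second ring cup, on the case's +x side, 94 mm from the first
- filter1: spin-on oil filter, white painted canister with a blue band, a plain cylinder 54 mm in diameter and 60 mm tall, 0.18 kg or so, standing on the bench. Origin at its centre; z is the cylinder axis. May be absent
- filter2: spin-on oil filter, white painted canister with a blue band, a plain cylinder 54 mm in diameter and 60 mm tall, 0.18 kg or so, standing on the bench. Origin at its centre; z is the cylinder axis. May be absent
- carton1: boxed spark plug: brown and yellow carton 84 x 25 x 25 mm, lying on the bench. Origin at its centre; x is its long axis. About 0.06 kg. May be absent
- carton2: boxed spark plug: brown and yellow carton 84 x 25 x 25 mm, lying on the bench. Origin at its centre; x is its long axis. About 0.06 kg. May be absent
- carton3: boxed spark plug: brown and yellow carton 84 x 25 x 25 mm, lying on the bench. Origin at its centre; x is its long axis. About 0.06 kg. May be absent
- bowl1: fuel-filter bowl with a hemispherical aluminium bottom, amber body 48 mm in diameter and black collar 54 mm in diameter over the top 15 mm; 75 mm tall, about 0.15 kg, weighted low. Starts upright, held loosely in the white draining stand. Origin at the lowest point of the dome, z up its axis; best gripped by the collar (60 to 75 mm above the origin). May be absent
- bowl2: fuel-filter bowl with a hemispherical aluminium bottom, amber body 48 mm in diameter and black collar 54 mm in diameter over the top 15 mm; 75 mm tall, about 0.15 kg, weighted low. Starts upright, held loosely in the white draining stand. Origin at the lowest point of the dome, z up its axis; best gripped by the collar (60 to 75 mm above the origin). May be absent
- stand: white draining stand, fixed, base 76 x 170 x 4 mm with two rings 22 mm tall (54 mm inside) 90 mm apart along its y; the bowls start in these. Origin at the centre of its underside
- tin: bystander: small green grease tin, 60 mm in diameter, 27 mm tall, among the parts; origin under its centre
- impeller: bystander: black rubber pump impeller with a brass hub, 52 mm in diameter, 21 mm tall, among the parts; origin under its centre
- driver: bystander: screwdriver lying behind the stand
- spanner: bystander: spanner lying at the back of the bench
- oil: bystander: grey oil bottle, 68 mm in diameter, 170 mm tall, origin under its centre
- cup: bystander: blue mug, 76 mm in diameter, 85 mm tall, at the back of the bench; origin under its centre
Mind the look-alikes: they are no part of the job. What is shaped like the filter2 but green or turquoise is not meant.

How it is judged:
On the way, in this order (a step that is already met when the one before it is completed fails the run):
1. the divider flap is raised and stands open (more than 1.2 rad) (value of joint flap above 1.2 rad), for 0.3 s.
2. every filter lies in the black-mat half and every spark-plug carton in the red-mat half (x of filter1 in the frame of mat_black between -0.09 and 0.09 m and y of filter1 in the frame of mat_black between -0.045 and 0.045 m and z of each of filter1, filter2 in the frame of mat_black below 0.055 m and x of filter2 in the frame of mat_black between -0.09 and 0.09 m and y of filter2 in the frame of mat_black between -0.045 and 0.045 m and x of carton1 in the frame of mat_red between -0.09 and 0.09 m and y of carton1 in the frame of mat_red between -0.045 and 0.045 m and z of each of carton1, carton2, carton3 in the frame of mat_red below 0.055 m and x of carton2 in the frame of mat_red between -0.09 and 0.09 m and y of carton2 in the frame of mat_red between -0.045 and 0.045 m and x of carton3 in the frame of mat_red between -0.09 and 0.09 m and y of carton3 in the frame of mat_red between -0.045 and 0.045 m), for 0.2 s.
3. the flap is fully shut over them (value of joint flap below 0.04 rad), for 0.3 s.
At the end, for the whole second after the job is handed in: Flap shut (within 0.04 rad), filters in the black-mat half and cartons in the red-mat half beneath it, each bowl standing in a ring cup on the flap (dome within 10 mm of the cup's centre and 8 mm of its floor, within 0.2 rad of upright), all at rest (all of step 2 and value of joint flap below 0.04 rad and ((horizontal distance between bowl1 and cup_near below 0.01 m and z of bowl1 in the frame of cup_near below 0.008 m and angle between bowl1's own z axis and vertical below 0.2 rad) or (horizontal distance between bowl1 and cup_far below 0.01 m and z of bowl1 in the frame of cup_far below 0.008 m and angle between bowl1's own z axis and vertical below 0.2 rad)) and ((horizontal distance between bowl2 and cup_near below 0.01 m and z of bowl2 in the frame of cup_near below 0.008 m and angle between bowl2's own z axis and vertical below 0.2 rad) or (horizontal distance between bowl2 and cup_far below 0.01 m and z of bowl2 in the frame of cup_far below 0.008 m and angle between bowl2's own z axis and vertical below 0.2 rad)) and linear speed of each of filter1, filter2, carton1, carton2, carton3, bowl1, bowl2 below 0.03 m/s); the robot touches nothing.
It fails at once if a bowl is tipped over (more than 1 rad) (angle between any of bowl1, bowl2's own z axis and vertical above 1 rad).
It fails at once if a bystander is shifted more than 6 cm (distance of any of tin, impeller, driver, spanner, oil, cup from where it was at the start of the episode above 0.06 m).
Of filter1, filter2, carton1, carton2, carton3 only 3 to 4 are there at a start; the rules pass over those that are not, and their reading is None.
Of bowl1, bowl2 only 1 to 2 are there at a start; the rules pass over those that are not, and their reading is None.
At some moment in a run one of filter1, filter2, carton1, carton2, carton3 may be knocked a few centimetres aside while the robot is not near it.
It also fails if it takes over 210 s, if anything falls off the work surface, if the arm or the gripper's body presses on something with over 40 N, if the wrist force passes 120 N, or if a joint passes its speed limit or range.

## Working session

There is one attempt and no reset: what is moved stays moved. The work goes in short steps, Python scripts to look and compute and a tool call to move; the robot and the scene stay as the last step left them, time stands still between calls to the robot, and variables do not carry over. Pictures are saved under pics/ and viewed, and the job is handed in when it is done.

Besides the shell and the picture viewer there is one more tool, called after "Request:" by a JSON object that holds its "fn" and its "kwargs". arm_command: Moves the arm, as the interface text tells. Its arguments: {"type":"object","properties":{"steps":{"type":"array","items":{"type":"array","items":{"type":"array","items":{"type":"number"}}}}},"required":["steps"]}

```bash
ls; mkdir -p pics
python3 - <<'E'
from station import status,camera
import cv2
o=status.get_obs()
for k,v in o.items(): print(k,v)
for n in ["scene","side","wrist"]:
    c=camera(n); cv2.imwrite(f"pics/{n}0.png",c["pixels"])
    print(n,{k:v for k,v in c.items() if k!="pixels"})
E
```

```text
pics
t 0.0
joints [-1.52149308e+00  5.28475638e-01  1.43392818e+00 -1.42068592e-05
  1.18134604e+00 -1.78494626e-01]
joint_vel [ 4.02752146e-04 -8.88263198e-05 -1.58903819e-03 -1.81128701e-03
  1.73751606e-05  1.15122134e-03]
tau [ 9.61874071e-05 -4.40043390e+01 -1.76592082e+01  6.32988126e-02
  5.81509375e-02 -1.69614987e-04]
position [ 0.14115852 -0.60849461  0.40375714]
ee_rot [ 9.93519640e-01  1.13655449e-01  6.30696557e-05 -1.07677583e-03]
contact_force [ 0.13622083  0.25054165 -0.44170936]
moment [-0.02637769 -0.03489659 -0.06250975]
width 0.08712500454898851
scene {'camera_matrix': array([[420.50902176,   0.        , 253.97816609],
       [  0.        , 420.50902176, 191.17592103],
       [  0.        ,   0.        ,   1.        ]]), 'rvec': array([ 1.59647505,  2.23040348, -0.64349381]), 'tvec': array([ 0.19363863, -0.39087756,  1.53721388])}
side {'camera_matrix': array([[455.04578192,   0.        , 255.97657067],
       [  0.        , 455.04578192, 197.30314334],
       [  0.        ,   0.        ,   1.        ]]), 'rvec': array([ 2.18799403, -0.32069745,  0.12839566]), 'tvec': array([-0.54618011,  0.16526884,  1.19297903])}
wrist {'camera_matrix': array([[321.33156002,   0.        , 253.94900696],
       [  0.        , 321.33156002, 188.02352837],
       [  0.        ,   0.        ,   1.        ]]), 'mount': array([[ 6.42448077e-04, -9.56285137e-01, -2.92435163e-01,
         8.18023436e-02],
       [ 9.99999589e-01,  8.01600978e-04, -4.24406170e-04,
         2.44420094e-04],
       [ 6.40269625e-04, -2.92434770e-01,  9.56285258e-01,
         2.13141658e-02],
       [ 0.00000000e+00,  0.00000000e+00,  0.00000000e+00,
         1.00000000e+00]])}
```

View pics/scene0.png

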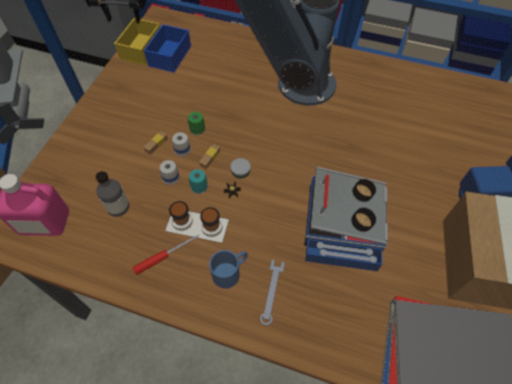

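View pics/side0.png

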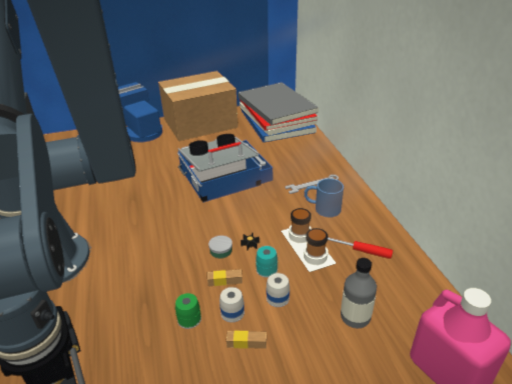

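View pics/wrist0.png

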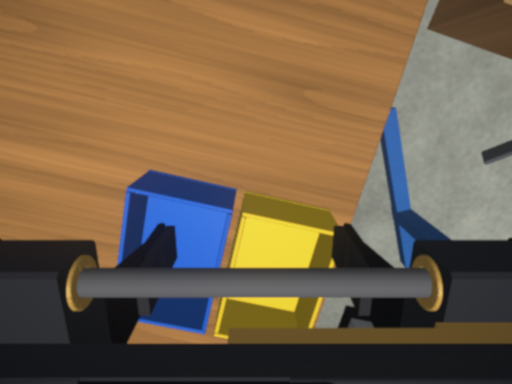

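```bash
cat > h.py <<'E'
import numpy as np, cv2
from scipy.spatial.transform import Rotation as R
from station import status,camera
def cam(n):
    o=status.get_obs(); c=camera(n); K=c["camera_matrix"]
    if n=="wrist":
        T=np.eye(4);T[:3,:3]=R.from_quat(o["ee_rot"]).as_matrix();T[:3,3]=o["position"]
        W=T@c["mount"]
    else:
        Rm,_=cv2.Rodrigues(np.array(c["rvec"])); W=np.eye(4);W[:3,:3]=Rm.T;W[:3,3]=-Rm.T@c["tvec"]
    return c["pixels"],K,W
def ray(K,W,u,v):
    d=W[:3,:3]@np.linalg.solve(K,[u,v,1.]); return W[:3,3],d/np.linalg.norm(d)
def plane(K,W,u,v,z):
    p,d=ray(K,W,u,v); return p+d*(z-p[2])/d[2]
def proj(K,W,P):
    P=np.atleast_2d(P); q=(P-W[:3,3])@W[:3,:3]; q=q@K.T; return q[:,:2]/q[:,2:]
def tri(*rs):
    A=np.zeros((3,3));b=np.zeros(3)
    for p,d in rs:
        M=np.eye(3)-np.outer(d,d);A+=M;b+=M@p
    x=np.linalg.solve(A,b); return x,[np.linalg.norm((np.eye(3)-np.outer(d,d))@(x-p)) for p,d in rs]
def save(n,img,f=1):
    cv2.imwrite("pics/"+n+".png",cv2.resize(img,None,fx=f,fy=f,interpolation=cv2.INTER_CUBIC) if f!=1 else img)
def st():
    o=status.get_obs(); print("t",round(o["t"],2),"pos",np.round(o["position"],4),"q",np.round(o["ee_rot"],4),"F",np.round(o["contact_force"],1),"w",round(o["width"],4),"j",np.round(o["joints"],3))
    return o
def goto(P,Rw=None):
    """shift in tool axes and rotvec deg for TCP target P, world rotation Rw"""
    o=status.get_obs(); R0=R.from_quat(o["ee_rot"])
    s=R0.inv().apply(np.array(P)-o["position"])
    r=np.zeros(3) if Rw is None else np.degrees((R0.inv()*Rw).as_rotvec())
    print("shift",np.round(s,4),"turn",np.round(r,2)); return s,r
def down(yaw):
    """tool z down, jaw axis (tool y) along world angle yaw (rad)"""
    y=np.array([np.cos(yaw),np.sin(yaw),0]);z=np.array([0,0,-1.]);x=np.cross(y,z)
    return R.from_matrix(np.array([x,y,z]).T)
E
python3 - <<'E'
from h import *
i,K,W=cam("scene"); save("s1",i[110:250,130:260],5); save("s2",i[160:280,290:400],5)
j,_,_=cam("side"); save("s3",j[200:360,160:350],4);save("s4",j[120:210,165:285],5)
np.save("a.npy",i)
E
```

```text
(no output)
```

View pics/s1.png

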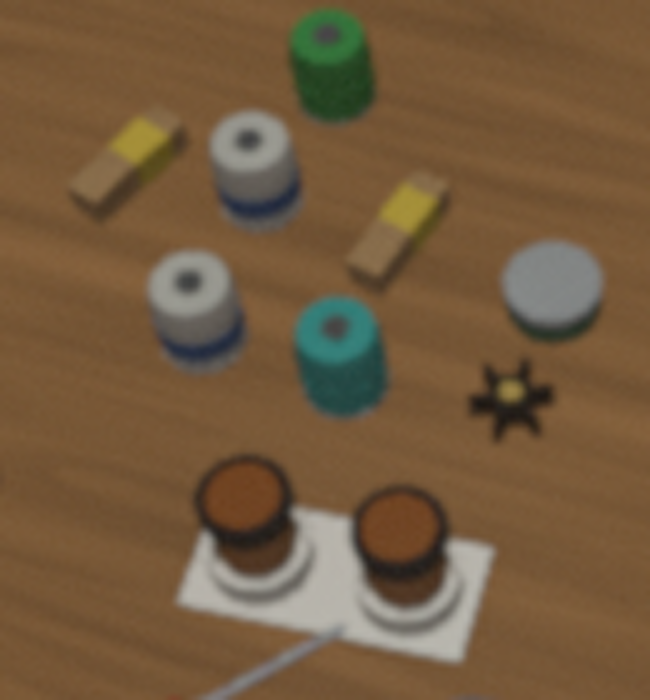

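View pics/s2.png

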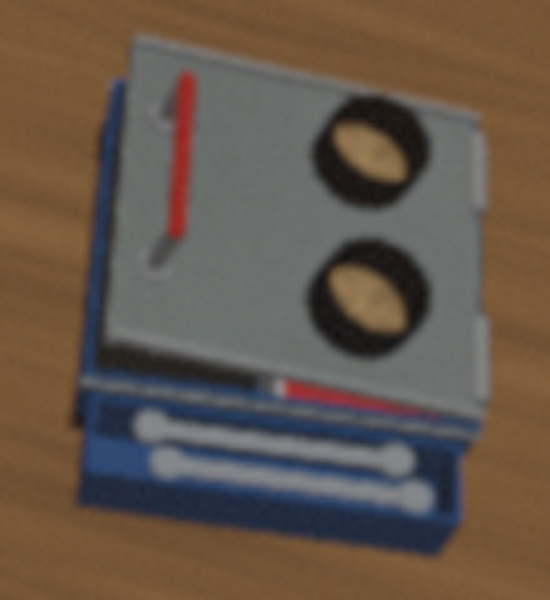

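View pics/s3.png

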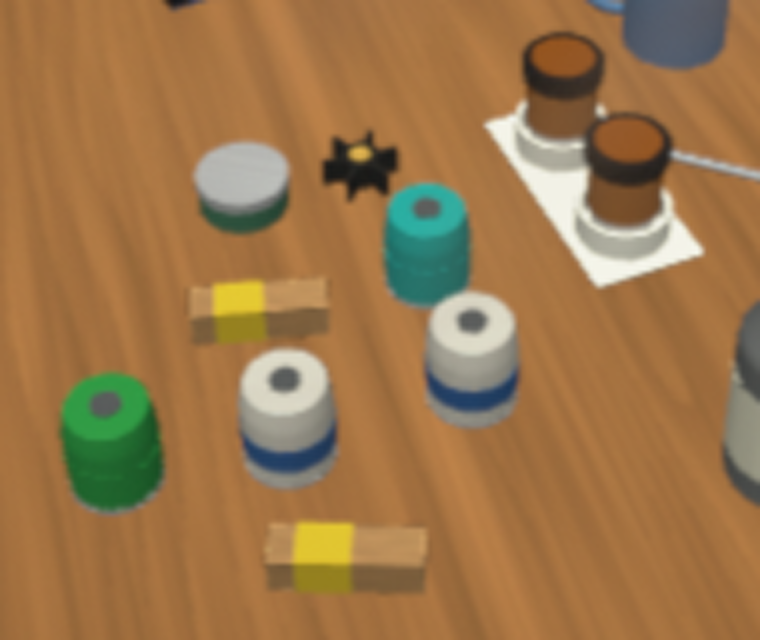

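View pics/s4.png

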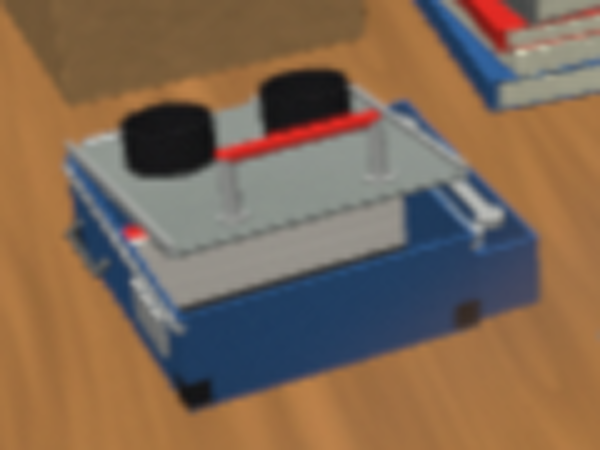

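Run:
```python
from h import *
i,K,W=cam("scene"); j,K2,W2=cam("side")
def T(a,b):
    x,e=tri(ray(K,W,*a),ray(K2,W2,*b)); print(np.round(x,4),np.round(e,4)); return x
f=lambda u,v:(u/5+290-.4,v/5+160-.4); g=lambda u,v:(u/5+165-.4,v/5+120-.4)
print("bar");a=T(f(188,75),g(215,155));b=T(f(177,236),g(380,116)); print(np.degrees(np.arctan2(*(b-a)[1::-1])),np.linalg.norm(b-a))
print("plate corners free: near, far");T(f(140,38),g(180,252));T(f(105,340),g(470,165))
print("hinge far/near");T(f(485,412),g(358,88));T(f(482,118),g(68,148))
print("case corner, +x-y top of wall");T(f(82,380),g(408,244))
print(plane(K,W,*f(82,380),.07), plane(K,W,*f(475,436),.07))
k=lambda u,v:(u/5+130-.4,v/5+110-.4); s=lambda u,v:(u/4+160-.375,v/4+200-.375)
print("filters");T(k(249,140),s(285,379));T(k(189,282),s(472,320))
print("bowls");T(k(245,494),s(628,138));T(k(400,527),s(563,56))
print("cartons");
for z in [[(86,208),(182,120)],[(362,282),(440,182)]]:
  pass
T(k(123,148),s(345,543));T(k(396,232),s(258,296))
print("teal,green,tin,imp");T(k(334,328),s(427,208));T(k(327,35),s(106,404));T(k(552,280),s(243,175));T(k(511,392),s(361,154))
```

```text
bar
[0.4734 0.1675 0.1496] [0.0008 0.0008]
[0.5758 0.1849 0.149 ] [0.0013 0.0013]
9.6527748072334 0.10385549973126577
plate corners free: near, far
[0.438  0.1326 0.1142] [0.0047 0.0047]
[0.6269 0.1649 0.1158] [0.0002 0.0002]
hinge far/near
[0.5941 0.3599 0.0781] [0.0103 0.0103]
[0.3992 0.3325 0.0774] [0.0019 0.0019]
case corner, +x-y top of wall
[0.603  0.1659 0.0535] [0.0186 0.0186]
[0.63005948 0.15812182 0.07      ] [0.59467892 0.36406242 0.07      ]
filters
[ 0.4233 -0.3089  0.061 ] [0.0004 0.0004]
[ 0.5356 -0.2979  0.061 ] [0.0003 0.0003]
bowls
[ 0.6692 -0.1983  0.0802] [0.001 0.001]
[ 0.6601 -0.109   0.0795] [0.0006 0.0006]
cartons
[ 0.4325 -0.3992  0.0283] [0.0001 0.0001]
[ 0.4311 -0.2075  0.0215] [0.0026 0.0026]
teal,green,tin,imp
[ 0.5382 -0.202   0.061 ] [0.0002 0.0002]
[ 0.3258 -0.2971  0.0607] [0.0002 0.0002]
[ 0.4421 -0.1009  0.0271] [0.0012 0.0012]
[ 0.5234 -0.0977  0.0205] [0.0006 0.0006]
```

Run:
```python
from h import *
r=np.radians
goto([.46,-.25,.38],down(r(-80.5)))
```

```text
shift [ 0.3916 -0.2775  0.0247] turn [-0.03 -0.    3.55]
```

Request:
{"fn": "arm_command", "kwargs": {"steps": [[[1,0.033,-0.023,0.002,0,0,3.5],[1,0.065,-0.047,0.004,0,0,3.5],[1,0.1,-0.07,0.006,0,0,3.5],[1,0.13,-0.093,0.008,0,0,3.5],[1,0.163,-0.117,0.01,0,0,3.5],[1,0.196,-0.14,0.012,0,0,3.5],[1,0.23,-0.163,0.015,0,0,3.5],[1,0.262,-0.187,0.017,0,0,3.5],[1,0.295,-0.21,0.02,0,0,3.5],[1,0.33,-0.233,0.02,0,0,3.5]]]}}

```text
t: 1.18
position: [0.4106, -0.3057, 0.3844]
ee_rot: [0.997, 0.083, -0.0, -0.001]
contact_force: [0.7, -0.8, -0.4]
width: 0.087
```

Run:
```python
from h import *
st()
i,K,W=cam("wrist"); save("w1",i)
goto([.5246,.1762,.36],down(np.radians(-80.5)))
```

```text
t 1.18 pos [ 0.4106 -0.3057  0.3844] q [ 9.965e-01  8.300e-02 -3.000e-04 -5.000e-04] F [ 0.7 -0.8 -0.4] w 0.087 j [-0.859  0.404  1.735  0.     1.003  0.546]
shift [ 0.1896 -0.4507  0.0276] turn [-0.28 -0.23  0.29]
```

View pics/w1.png

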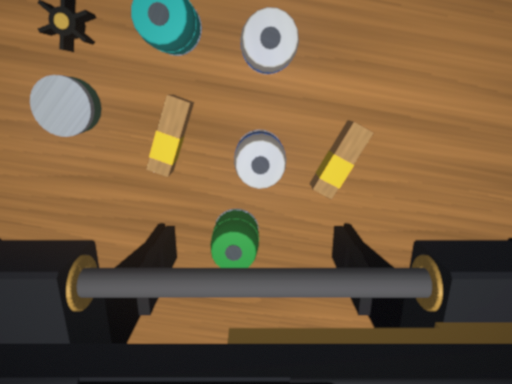

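Request:
{"fn": "arm_command", "kwargs": {"steps": [[[1,0.016,-0.038,0.002,0,0,0],[1,0.032,-0.076,0.005,0,0,0],[1,0.048,-0.114,0.007,0,0,0],[1,0.064,-0.152,0.01,0,0,0],[1,0.08,-0.19,0.012,0,0,0],[1,0.096,-0.228,0.014,0,0,0],[1,0.112,-0.266,0.017,0,0,0],[1,0.128,-0.304,0.02,0,0,0],[1,0.144,-0.342,0.022,0,0,0],[1,0.16,-0.38,0.025,0,0,0]]]}}

```text
t: 2.07
position: [0.5067, 0.0991, 0.3627]
ee_rot: [0.996, 0.085, 0.002, -0.003]
contact_force: [1.2, -0.8, 0.6]
width: 0.087
```

Run:
```python
from h import *
st()
i,K,W=cam("wrist"); save("w2",i)
goto([.5246,.1762,.36],down(np.radians(-80.5)))
```

```text
t 2.07 pos [0.5067 0.0991 0.3627] q [ 0.9963  0.0854  0.0022 -0.0025] F [ 1.2 -0.8  0.6] w 0.087 j [-0.025  0.441  1.749  0.007  0.948  1.371]
shift [ 0.0291 -0.067   0.0033] turn [-0.54 -0.47  0.55]
```

View pics/w2.png

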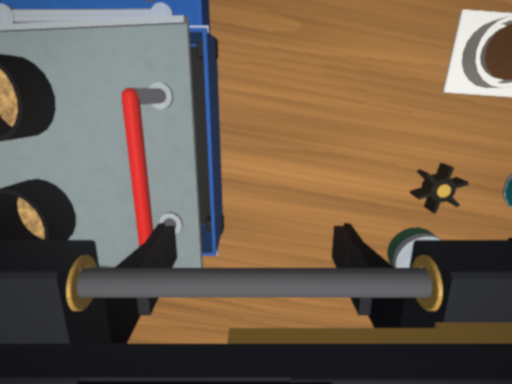

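Run:
```python
from h import *
i,K,W=cam("wrist")
print(plane(K,W,130,93,.1495),plane(K,W,147,240,.1495))
goto([.5246,.1762,.3145],down(np.radians(-80.5)))
```

```text
[0.57526544 0.19162077 0.1495    ] [0.4840837  0.17437903 0.1495    ]
shift [ 0.0302 -0.0694  0.0485] turn [-0.36 -0.34  0.72]
```

Request:
{"fn": "arm_command", "kwargs": {"steps": [[[1,0.015,-0.036,0.0,-0.3,-0.3,0.7],[1,0.031,-0.072,0.0,-0.3,-0.3,0.7],[1,0.031,-0.072,0.015,-0.3,-0.3,0.7],[1,0.031,-0.072,0.035,-0.3,-0.3,0.7],[1,0.031,-0.072,0.0485,-0.3,-0.3,0.7],[1,0.031,-0.072,0.0485,-0.3,-0.3,0.7],[-1,0.031,-0.072,0.0485,-0.3,-0.3,0.7],[-1,0.031,-0.072,0.0485,-0.3,-0.3,0.7],[-1,0.031,-0.072,0.0485,-0.3,-0.3,0.7],[-1,0.031,-0.072,0.0485,-0.3,-0.3,0.7]]]}}

```text
t: 3.0
position: [0.5254, 0.1785, 0.3157]
ee_rot: [0.997, 0.083, 0.001, -0.001]
contact_force: [0.1, -0.3, 0.3]
width: 0.0679
```

Run:
```python
from h import *
st()
i,K,W=cam("wrist"); save("w3",i)
i,K,W=cam("side"); save("w3s",i[100:220,150:300],4)
```

```text
t 3.0 pos [0.5254 0.1785 0.3157] q [ 9.966e-01  8.260e-02  1.400e-03 -6.000e-04] F [ 0.1 -0.3  0.3] w 0.0679 j [1.260e-01 5.560e-01 1.694e+00 1.000e-03 8.890e-01 1.530e+00]
```

View pics/w3s.png

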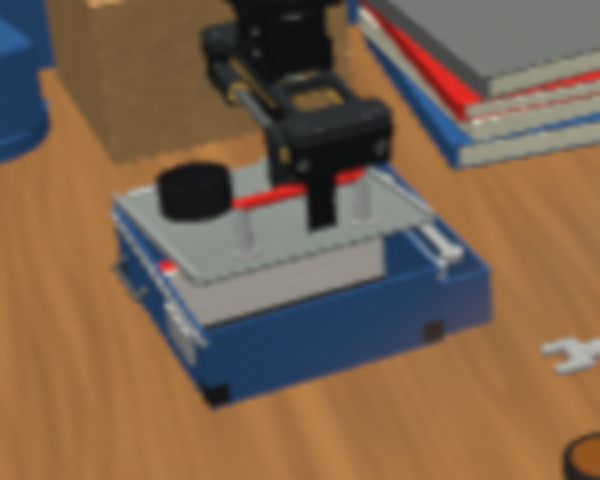

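Request:
{"fn": "arm_command", "kwargs": {"steps": [[[-1,0,0,0,0,0,0],[-1,0,0,0,0,0,0],[-1,0,0,0,0,0,0],[-1,0,0,0,0,0,0],[-1,0,0,0,0,0,0],[-1,0,0,0,0,0,0],[-1,0,0,0,0,0,0],[-1,0,0,0,0,0,0],[-1,0,0,0,0,0,0],[-1,0,0,0,0,0,0]]]}}

```text
t: 3.93
position: [0.5255, 0.1773, 0.3153]
ee_rot: [0.996, 0.084, 0.001, 0.001]
contact_force: [1.3, -6.8, 0.8]
width: 0.0089
```

Run:
```python
from h import *
st()
```

```text
t 3.93 pos [0.5255 0.1773 0.3153] q [0.9965 0.0836 0.001  0.0013] F [ 1.3 -6.8  0.8] w 0.0089 j [ 0.125  0.556  1.695 -0.003  0.889  1.53 ]
```

Run:
```python
from h import *
Rr=.1897;p0=.188+.2233
for th in np.linspace(.188,1.68,21)[1:]:
    p=th+.2233; print(round(th,3),round(-Rr*(np.cos(p0)-np.cos(p)),4),round(-Rr*(np.sin(p)-np.sin(p0)),4))
```

```text
0.263 -0.0061 -0.0127
0.337 -0.0132 -0.025
0.412 -0.0212 -0.0367
0.486 -0.03 -0.0478
0.561 -0.0396 -0.0581
0.636 -0.05 -0.0678
0.71 -0.061 -0.0766
0.785 -0.0727 -0.0846
0.859 -0.0849 -0.0917
0.934 -0.0977 -0.0979
1.009 -0.1108 -0.1031
1.083 -0.1243 -0.1073
1.158 -0.1381 -0.1105
1.232 -0.1521 -0.1126
1.307 -0.1662 -0.1137
1.382 -0.1803 -0.1137
1.456 -0.1945 -0.1127
1.531 -0.2085 -0.1107
1.605 -0.2223 -0.1076
1.68 -0.2358 -0.1035
```

Request:
{"fn": "arm_command", "kwargs": {"steps": [[[-1,0,-0.006,-0.0127,0,0,0],[-1,0,-0.013,-0.025,0,0,0],[-1,0,-0.021,-0.0367,0,0,0],[-1,0,-0.03,-0.0478,0,0,0],[-1,0,-0.0396,-0.058,0,0,0],[-1,0,-0.05,-0.0678,0,0,0],[-1,0,-0.061,-0.0766,0,0,0],[-1,0,-0.0727,-0.0846,0,0,0],[-1,0,-0.085,-0.0917,0,0,0],[-1,0,-0.0977,-0.0979,0,0,0]]]}}

```text
t: 4.77
position: [0.5092, 0.2714, 0.415]
ee_rot: [0.996, 0.084, 0.001, 0.006]
contact_force: [-1.2, -10.1, 8.1]
width: 0.0089
```

Run:
```python
from h import *
o=st()
y=R.from_quat(o["ee_rot"]).apply([0,1,0]);d=o["position"]-np.array([.5255,.1773,.3153]);print(d, d@y,d[2])
i,K,W=cam("side"); save("w4s",i[50:220,150:300],4)
```

```text
t 4.77 pos [0.5092 0.2714 0.415 ] q [0.9964 0.0843 0.0011 0.0062] F [ -1.2 -10.1   8.1] w 0.0089 j [ 0.299  0.451  1.543 -0.014  1.148  1.707]
[-0.01630007  0.09412794  0.09974349] -0.0942689492941995 0.09974349155823659
```

View pics/w4s.png

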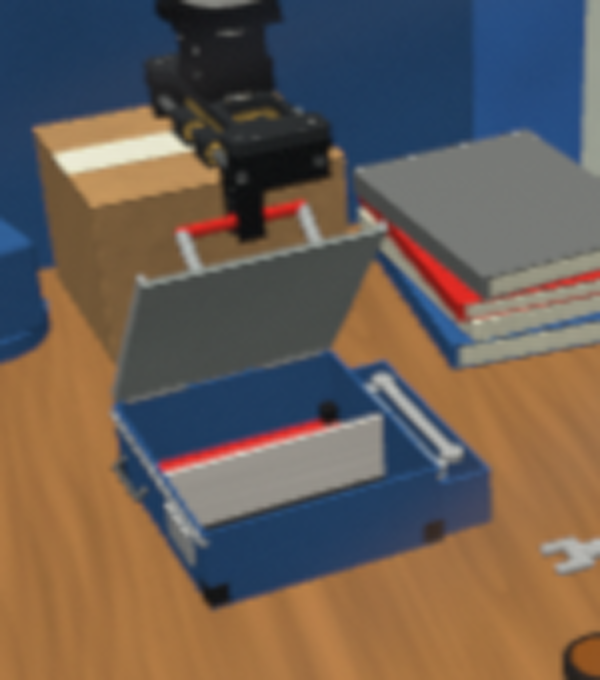

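Request:
{"fn": "arm_command", "kwargs": {"steps": [[[-1,0,-0.0165,-0.004,0,0,0],[-1,0,-0.03,-0.0076,0,0,0],[-1,0,-0.0438,-0.0108,0,0,0],[-1,0,-0.0578,-0.0129,0,0,0],[-1,0,-0.072,-0.014,0,0,0],[-1,0,-0.086,-0.014,0,0,0],[-1,0,-0.1,-0.013,0,0,0],[-1,0,-0.1142,-0.011,0,0,0],[-1,0,-0.128,-0.008,0,0,0],[-1,0,-0.142,-0.0035,0,0,0]]]}}

```text
t: 5.65
position: [0.4841, 0.414, 0.419]
ee_rot: [0.996, 0.085, 0.001, 0.005]
contact_force: [-2.1, -3.4, 3.4]
width: 0.0089
```

Run:
```python
from h import *
o=st()
i,K,W=cam("side"); save("w5s",i[50:220,150:300],4)
```

```text
t 5.65 pos [0.4841 0.414  0.419 ] q [0.9964 0.0847 0.0011 0.005 ] F [-2.1 -3.4  3.4] w 0.0089 j [ 0.534  0.53   1.384 -0.011  1.23   1.939]
```

View pics/w5s.png

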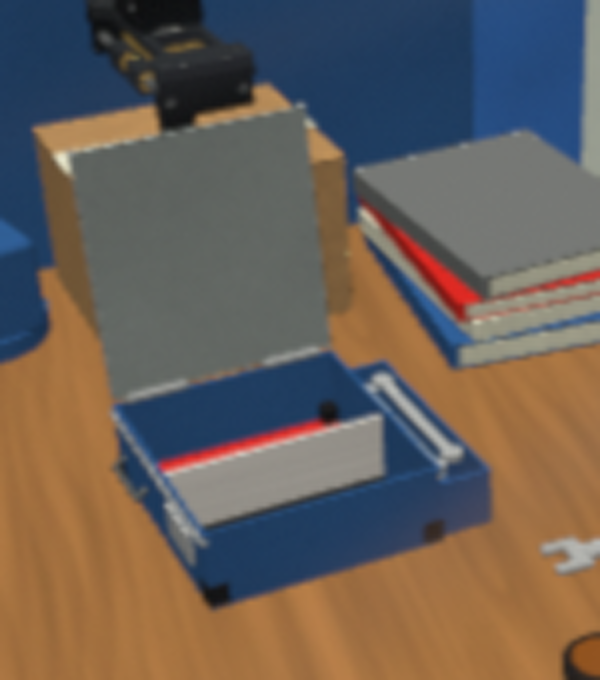

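Request:
{"fn": "arm_command", "kwargs": {"steps": [[[-0.36,0,0,0,0,0,0],[-0.36,0,0,0,0,0,0],[-0.36,0,0,0,0,0,0],[-0.36,0,0,0,0,0,0],[-0.36,0,0,0,0,0,0],[-0.36,0,0,-0.015,0,0,0],[-0.36,0,0,-0.035,0,0,0],[-0.36,0,0,-0.055,0,0,0],[-0.36,0,0,-0.08,0,0,0],[-0.36,0,0,-0.1,0,0,0]]]}}

```text
t: 6.53
position: [0.4836, 0.4166, 0.5193]
ee_rot: [0.996, 0.085, 0.002, 0.003]
contact_force: [-0.6, 0.3, 0.1]
width: 0.028
```

Run:
```python
from h import *
o=st()
i,K,W=cam("side"); save("w6s",i[50:220,150:300],3)
i,K,W=cam("wrist"); save("w6",i)
i,K,W=cam("scene"); save("w6c",i)
goto([.50,.15,.52])
```

```text
t 6.53 pos [0.4836 0.4166 0.5193] q [0.9964 0.0851 0.0017 0.003 ] F [-0.6  0.3  0.1] w 0.028 j [ 0.538  0.447  1.248 -0.007  1.446  1.939]
shift [-0.0291  0.2657  0.0009] turn [0. 0. 0.]
```

View pics/w6s.png

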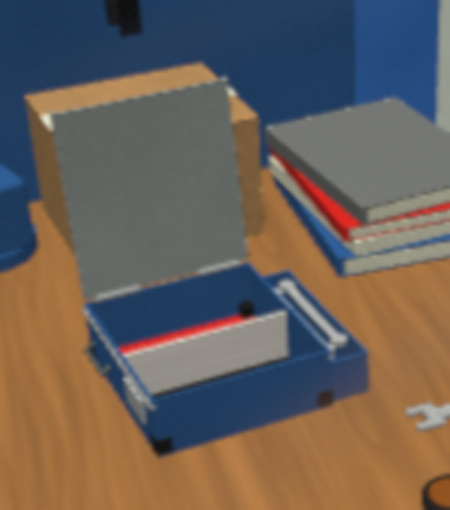

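View pics/w6.png

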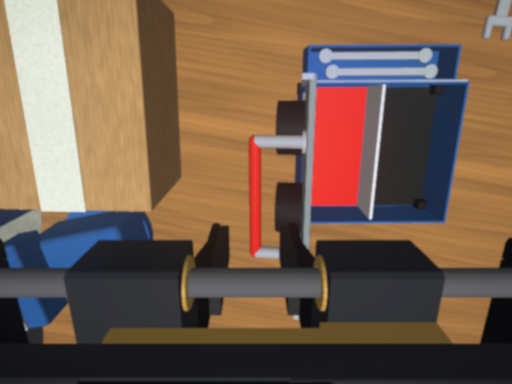

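View pics/w6c.png

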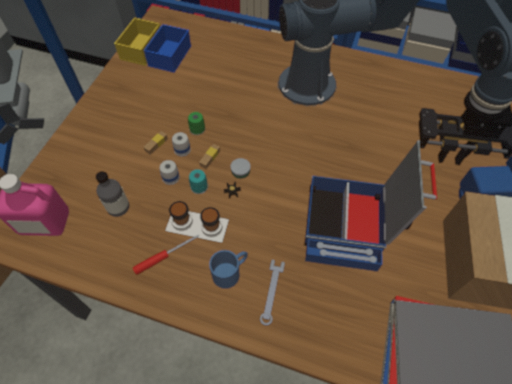

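Run:
```python
from h import *
i=cv2.imread("pics/w6c.png"); save("z1",i[165:275,295:405],6)
i=cv2.imread("pics/w6.png"); save("z2",i[30:240,280:480],4)
```

```text
(no output)
```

View pics/z1.png

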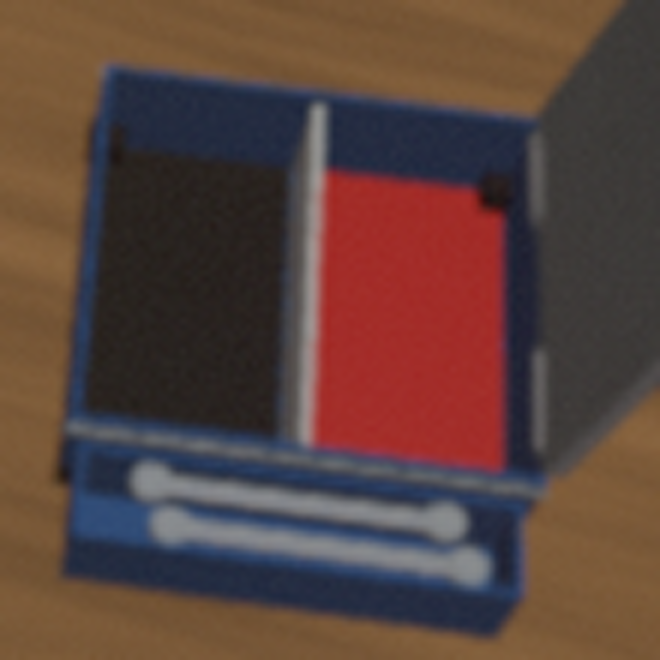

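View pics/z2.png

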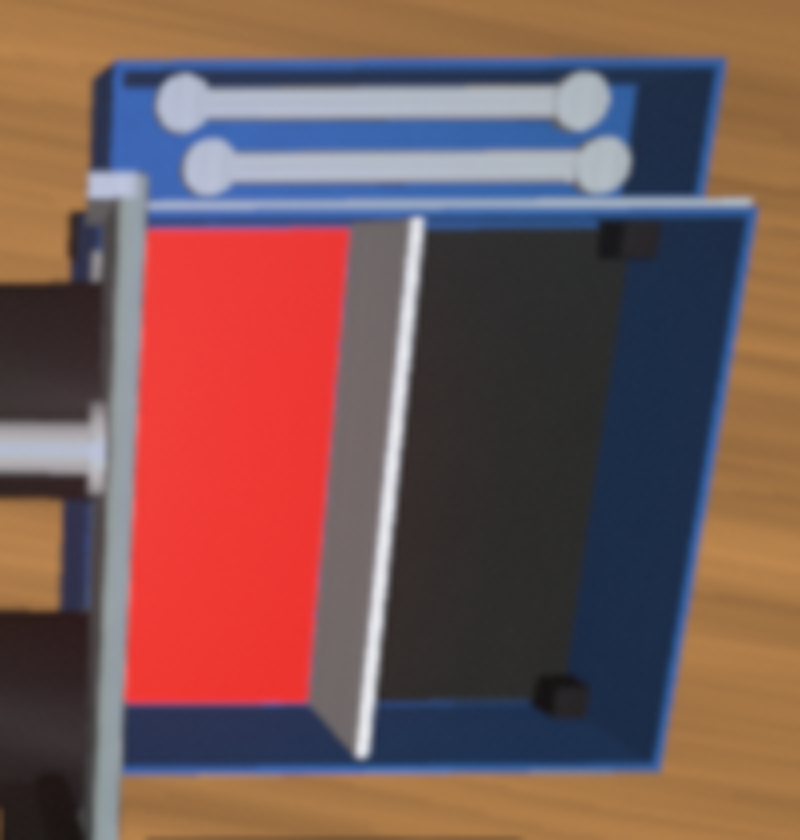

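Run:
```python
from h import *
i,K,W=cam("scene"); j,Kw,Ww=cam("wrist")
f=lambda u,v:(u/6+295-.42,v/6+165-.42); g=lambda u,v:(u/4+280-.4,v/4+30-.4)
def T(a,b):
    x,e=tri(ray(K,W,*a),ray(Kw,Ww,*b)); print(np.round(x,4),np.round(e,4)); return x
print("div -x,+x");
a=T(f(318,105),g(362,757));b=T(f(303,442),g(417,218))
for z,p in [(.061,(318,105)),(.061,(303,442))]: print(plane(K,W,*f(*p),z))
for p in [(362,757),(417,218)]: print(plane(Kw,Ww,*g(*p),.061))
print("rim -y: -x,+x")
print(plane(K,W,*f(107,68),.07),plane(Kw,Ww,*g(658,770),.07))
print(plane(K,W,*f(75,420),.07),plane(Kw,Ww,*g(755,212),.07))
print("rim +y-x",plane(K,W,*f(538,122),.07))
print("mat black corners z .006")
for p in [(376,700),(570,700)]: print(plane(Kw,Ww,*g(*p),.006))
```

```text
div -x,+x
[0.4155 0.2284 0.0582] [0.0001 0.0001]
[0.6    0.2616 0.0603] [0.0019 0.0019]
[0.41738912 0.2282247  0.061     ]
[0.5990327  0.26011459 0.061     ]
[0.41652593 0.22976673 0.061     ]
[0.60101136 0.26358449 0.061     ]
rim -y: -x,+x
[0.43574461 0.12540147 0.07      ] [0.43263439 0.12731704 0.07      ]
[0.62616822 0.16008745 0.07      ] [0.62028159 0.16183759 0.07      ]
rim +y-x [0.39918038 0.33062677 0.07      ]
mat black corners z .006
[0.42297685 0.20566699 0.006     ]
[0.43628295 0.12773651 0.006     ]
```

Run:
```python
from h import *
goto([.50,.06,.42],down(np.radians(-80)))
```

```text
shift [-0.0439  0.3535  0.0993] turn [ 0.42 -0.   -0.23]
```

Request:
{"fn": "arm_command", "kwargs": {"steps": [[[0.2,-0.004,0.039,0.0,0,0,0],[0.6,-0.008,0.078,0.0,0,0,0],[1,-0.012,0.117,0.0,0,0,0],[1,-0.018,0.156,0.01,0,0,0],[1,-0.024,0.195,0.025,0,0,0],[1,-0.028,0.234,0.04,0,0,0],[1,-0.032,0.272,0.055,0,0,0],[1,-0.036,0.31,0.07,0,0,0],[1,-0.04,0.347,0.085,0,0,0],[1,-0.044,0.384,0.1,0,0,0]]]}}

```text
t: 7.62
position: [0.5041, 0.0282, 0.4174]
ee_rot: [0.996, 0.085, -0.001, 0.003]
contact_force: [0.2, 0.7, 1.0]
width: 0.084
```

Run:
```python
from h import *
st();goto([.43,-.28,.40],down(np.radians(-80)))
```

```text
t 7.62 pos [0.5041 0.0282 0.4174] q [ 0.9964  0.0851 -0.0012  0.0033] F [0.2 0.7 1. ] w 0.084 j [-0.164  0.35   1.713 -0.008  1.079  1.24 ]
shift [-0.1253  0.291   0.0196] turn [ 0.36  0.17 -0.24]
```

Request:
{"fn": "arm_command", "kwargs": {"steps": [[[1,-0.015,0.036,0.002,0.3,0.1,0],[1,-0.03,0.072,0.004,0.3,0.1,0],[1,-0.046,0.108,0.007,0.3,0.1,0],[1,-0.061,0.144,0.01,0.3,0.1,0],[1,-0.077,0.18,0.012,0.3,0.1,0],[1,-0.093,0.216,0.015,0.3,0.1,0],[1,-0.109,0.252,0.017,0.3,0.1,0],[1,-0.125,0.29,0.02,0.3,0.1,0],[1,-0.125,0.29,0.02,0.3,0.1,0],[1,-0.125,0.29,0.02,0.3,0.1,0]]]}}

```text
t: 8.45
position: [0.429, -0.2809, 0.3979]
ee_rot: [0.997, 0.083, -0.002, -0.001]
contact_force: [-0.1, -0.3, -0.2]
width: 0.0872
```

Run:
```python
from h import *
st();i,K,W=cam("wrist");save("p1",i,1.5)
```

```text
t 8.45 pos [ 0.429  -0.2809  0.3979] q [ 9.966e-01  8.270e-02 -1.500e-03 -7.000e-04] F [-0.1 -0.3 -0.2] w 0.0872 j [-0.798  0.387  1.718 -0.002  1.04   0.608]
```

View pics/p1.png

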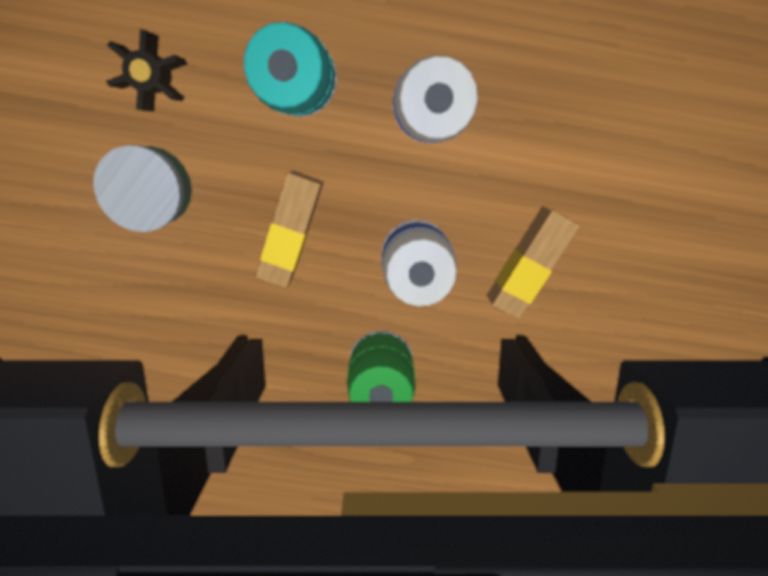

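```bash
cat >> h.py <<'E'
def wc(pts,z,f=1.5,img=None):
    i,K,W=cam("wrist"); return [plane(K,W,u/f,v/f,z) for u,v in pts]
E
python3 - <<'E'
from h import *
a=wc([(307,178),(273,281)],.025); d=a[0]-a[1]; print("c2",(a[0]+a[1])/2,np.degrees(np.arctan2(d[1],d[0])),np.linalg.norm(d))
a=wc([(565,217),(508,308)],.025); d=a[0]-a[1]; print("c1",(a[0]+a[1])/2,np.degrees(np.arctan2(d[1],d[0])),np.linalg.norm(d))
print(wc([(438,97),(421,273)],.06))
E
```

```text
c2 [ 0.42992769 -0.20964276  0.025     ] -11.25197697205002 0.082583102802036
c1 [ 0.43686879 -0.39462704  0.025     ] -17.259181605434698 0.0796768694330967
[array([ 0.53727153, -0.29417891,  0.06      ]), array([ 0.42491162, -0.30585459,  0.06      ])]
```

Run:
```python
from h import *
i,K,W=cam("scene");save("q1",i[125:170,140:225],9); j,K2,W2=cam("side"); save("q2",j[260:355,200:275],8)
```

```text
(no output)
```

View pics/q1.png

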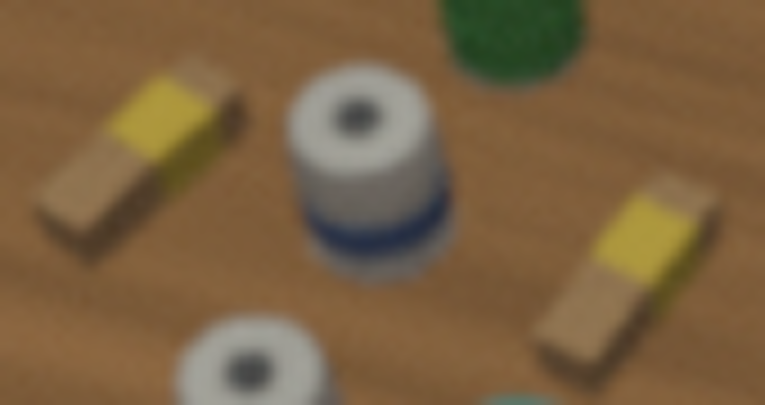

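View pics/q2.png

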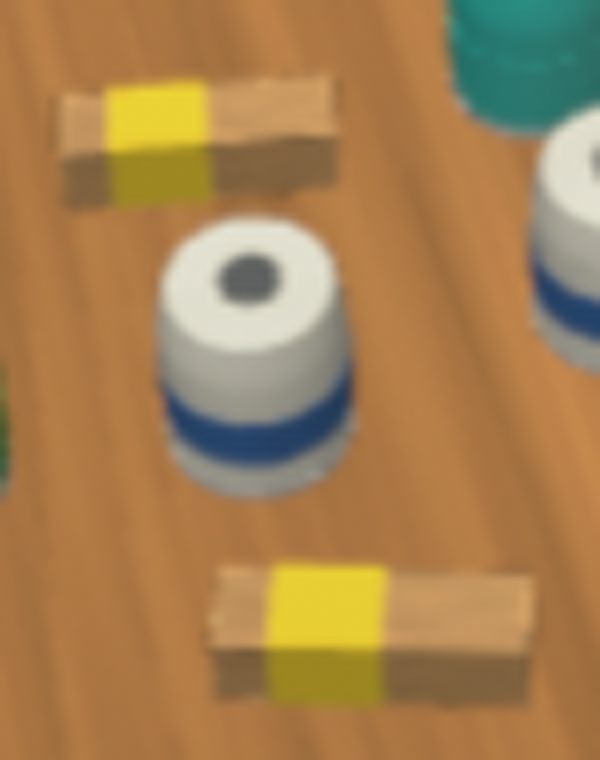

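Run:
```python
from h import *
i,K,W=cam("scene"); j,K2,W2=cam("side")
f=lambda u,v:(u/9+140-.45,v/9+125-.45); g=lambda u,v:(u/8+200-.44,v/8+260-.44)
for n,a,b in [("c1s",f(64,219),f(215,74)),("c2s",f(562,348),f(692,188))]:
    p,q=plane(K,W,*a,.025),plane(K,W,*b,.025);d=p-q;print(n,(p+q)/2,np.degrees(np.arctan2(d[1],d[0])),np.linalg.norm(d))
for n,a,b in [("c1",g(531,613),g(216,608)),("c2",g(333,106),g(62,126))]:
    p,q=plane(K2,W2,*a,.025),plane(K2,W2,*b,.025);d=p-q;print(n,(p+q)/2,np.degrees(np.arctan2(d[1],d[0])),np.linalg.norm(d))
```

```text
c1s [ 0.43483505 -0.3952284   0.025     ] -15.775663122447954 0.08116303284583255
c2s [ 0.42895325 -0.20829349  0.025     ] -11.855093409597734 0.08209386501478835
c1 [ 0.43343667 -0.39834157  0.025     ] -18.084603039106447 0.08311896035452217
c2 [ 0.42870276 -0.21028578  0.025     ] -11.5162129419817 0.08216435147410117
```

Run:
```python
from h import *
goto([.424,-.3075,.30],down(np.radians(10)))
```

```text
shift [-0.0113  0.0281  0.0997] turn [-1.000e-02  1.000e-01 -9.013e+01]
```

Request:
{"fn": "arm_command", "kwargs": {"steps": [[[1,0,0,0,0,0,-7],[1,0,0,0,0,0,-14],[1,0,0.005,0,0,0,-21],[1,0,0.01,0,0,0,-28],[1,0,0.015,0,0,0,-35],[1,-0.003,0.02,0,0,0,-42],[1,-0.006,0.024,0,0,0,-49],[1,-0.009,0.028,0,0,0,-56],[1,-0.011,0.028,0,0,0,-63],[1,-0.011,0.028,0,0,0,-70]]]}}

```text
t: 9.68
position: [0.4244, -0.3069, 0.3998]
ee_rot: [0.765, 0.645, -0.001, 0.0]
contact_force: [-0.5, 0.4, 1.4]
width: 0.0872
```

Run:
```python
from h import *
st();goto([.424,-.3075,.206],down(np.radians(10)))
i,K,W=cam("scene");save("q3",i[100:220,130:260],5)
i,K,W=cam("wrist");save("q4",i)
```

```text
t 9.68 pos [ 0.4244 -0.3069  0.3998] q [ 7.646e-01  6.445e-01 -8.000e-04  1.000e-04] F [-0.5  0.4  1.4] w 0.0872 j [-0.839  0.398  1.691 -0.002  1.052 -0.668]
shift [-4.000e-04 -1.000e-04  1.938e-01] turn [ -0.06   0.07 -19.74]
```

View pics/q4.png

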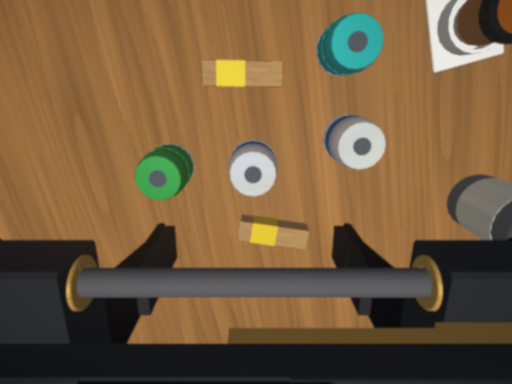

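Run:
```python
from h import *
print(wc([(253,174),(362,146)],.06,1))
```

```text
[array([ 0.42425299, -0.30853478,  0.06      ]), array([ 0.53621126, -0.29912404,  0.06      ])]
```

Request:
{"fn": "arm_command", "kwargs": {"steps": [[[1,0,0,0.01,0,0,-7],[1,0,0,0.03,0,0,-14],[1,0,0,0.05,0,0,-20],[1,0,0,0.08,0,0,-20],[1,0,0,0.11,0,0,-20],[1,0,0,0.14,0,0,-20],[1,0,0,0.165,0,0,-20],[1,0,0,0.185,0,0,-20],[1,0,0,0.194,0,0,-20],[0.2,0,0,0.194,0,0,-20]]]}}

```text
t: 10.67
position: [0.4243, -0.3064, 0.204]
ee_rot: [0.645, 0.764, -0.0, -0.002]
contact_force: [0.2, -0.3, -0.2]
width: 0.085
```

Request:
{"fn": "arm_command", "kwargs": {"steps": [[[-1,0,0,0,0,0,0],[-1,0,0,0,0,0,0],[-1,0,0,0,0,0,0],[-1,0,0,0,0,0,0],[-1,0,0,0,0,0,0],[-1,0,0,0,0,0,0],[-1,0,0,0,0,0,0],[-1,0,0,-0.03,0,0,0],[-1,0,0,-0.065,0,0,0],[-1,0,0,-0.1,0,0,0]]]}}

```text
t: 11.5
position: [0.4242, -0.3062, 0.3042]
ee_rot: [0.645, 0.764, -0.0, -0.004]
contact_force: [1.3, -1.2, -2.2]
width: 0.0534
```

```bash
cat >> h.py <<'E'
C=np.array([.509,.246]);CY=np.radians(10.1)
def case(x,y,z):
    c,s=np.cos(CY),np.sin(CY); return [C[0]+c*x-s*y,C[1]+s*x+c*y,z]
E
python3 - <<'E'
from h import *
st();print(case(-.042,-.052,0));goto(case(-.042,-.052,.32),down(CY))
i,K,W=cam("wrist");save("q5",i)
E
```

```text
t 11.5 pos [ 0.4242 -0.3062  0.3042] q [ 6.451e-01  7.641e-01 -2.000e-04 -3.500e-03] F [ 1.3 -1.2 -2.2] w 0.0534 j [-0.839  0.542  1.779 -0.002  0.828 -1.006]
[np.float64(0.476769936197857), np.float64(0.18744043214546585), 0]
shift [ 0.4779  0.1345 -0.014 ] turn [-0.27 -0.3  -0.45]
```

View pics/q5.png

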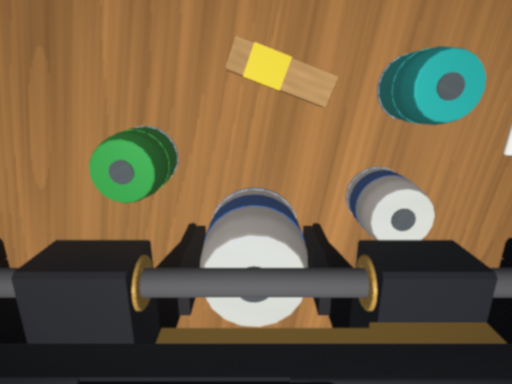

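Request:
{"fn": "arm_command", "kwargs": {"steps": [[[-1,0.037,0.0104,-0.002,0,0,0],[-1,0.074,0.021,-0.004,0,0,0],[-1,0.111,0.031,-0.006,0,0,0],[-1,0.148,0.0416,-0.008,0,0,0],[-1,0.185,0.052,-0.01,0,0,0],[-1,0.222,0.0624,-0.012,0,0,0],[-1,0.259,0.073,-0.014,0,0,0],[-1,0.296,0.083,-0.014,0,0,0],[-1,0.333,0.0936,-0.014,0,0,0],[-1,0.37,0.104,-0.014,0,0,0]]]}}

```text
t: 12.38
position: [0.4657, 0.0766, 0.3227]
ee_rot: [0.645, 0.764, -0.001, 0.003]
contact_force: [0.6, 0.0, -2.2]
width: 0.0533
```

Run:
```python
from h import *
st();goto(case(-.042,-.052,.213),down(CY))
```

```text
t 12.38 pos [0.4657 0.0766 0.3227] q [ 0.645   0.7641 -0.001   0.003 ] F [ 0.6  0.  -2.2] w 0.0533 j [-0.073  0.456  1.891 -0.007  0.79  -0.236]
shift [0.108  0.0292 0.1092] turn [ 0.13  0.34 -0.44]
```

Request:
{"fn": "arm_command", "kwargs": {"steps": [[[-1,0.037,0.01,0,0,0.3,-0.4],[-1,0.074,0.02,0,0,0.3,-0.4],[-1,0.108,0.029,0,0,0.3,-0.4],[-1,0.108,0.029,0,0,0.3,-0.4],[-1,0.108,0.029,0.025,0,0.3,-0.4],[-1,0.108,0.029,0.05,0,0.3,-0.4],[-1,0.108,0.029,0.075,0,0.3,-0.4],[-1,0.108,0.029,0.095,0,0.3,-0.4],[-1,0.108,0.029,0.108,0,0.3,-0.4],[-1,0.108,0.029,0.108,0,0.3,-0.4]]]}}

```text
t: 13.22
position: [0.4759, 0.1869, 0.2117]
ee_rot: [0.643, 0.766, -0.001, -0.0]
contact_force: [-0.4, 0.4, -2.0]
width: 0.0534
```

Request:
{"fn": "arm_command", "kwargs": {"steps": [[[0.5,0,0,0,0,0,0],[0.5,0,0,0,0,0,0],[0.5,0,0,0,0,0,0],[0.5,0,0,0,0,0,0],[0.5,0,0,-0.02,0,0,0],[0.5,0,0,-0.05,0,0,0],[0.5,0,0,-0.085,0,0,0],[0.5,0,0,-0.12,0,0,0],[0.8,-0.02,0,-0.14,0,0,0],[1,-0.05,0,-0.14,0,0,0]]]}}

```text
t: 14.05
position: [0.4857, 0.1391, 0.3574]
ee_rot: [0.641, 0.768, 0.003, 0.004]
contact_force: [1.0, -1.0, -0.6]
width: 0.0724
```

Run:
```python
from h import *
st();goto([.537,-.297,.33],down(CY))
i,K,W=cam("wrist");save("q6",i)
i,K,W=cam("scene");save("q7",i)
```

```text
t 14.05 pos [0.4857 0.1391 0.3574] q [0.641  0.7675 0.0034 0.0037] F [ 1.  -1.  -0.6] w 0.0724 j [ 0.057  0.435  1.782 -0.     0.915 -0.122]
shift [-0.4382 -0.0276  0.0277] turn [0.58 0.07 0.17]
```

View pics/q6.png

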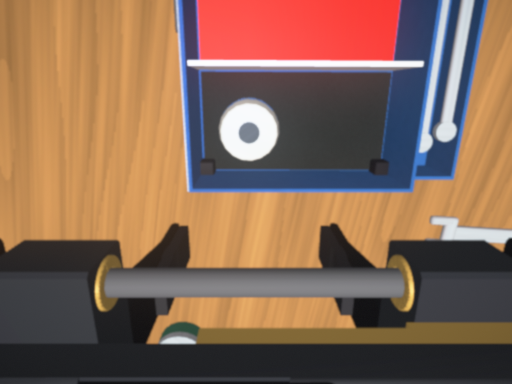

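View pics/q7.png

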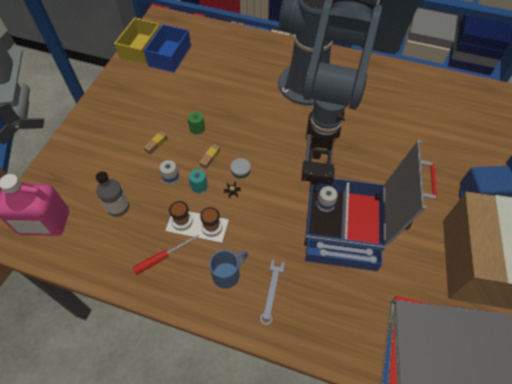

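Request:
{"fn": "arm_command", "kwargs": {"steps": [[[1,-0.038,-0.002,0,0,0,0],[1,-0.076,-0.005,0,0,0,0],[1,-0.114,-0.007,0.0,0,0,0],[1,-0.152,-0.009,0.0,0,0,0],[1,-0.19,-0.012,0.0,0,0,0],[1,-0.228,-0.014,0.005,0,0,0],[1,-0.266,-0.016,0.01,0,0,0],[1,-0.304,-0.019,0.015,0,0,0],[1,-0.342,-0.021,0.02,0,0,0],[1,-0.38,-0.024,0.025,0,0,0]]]}}

```text
t: 14.98
position: [0.5274, -0.2444, 0.3302]
ee_rot: [0.644, 0.765, 0.001, 0.002]
contact_force: [-0.2, -0.3, 0.3]
width: 0.0868
```

Run:
```python
from h import *
st()
i,K,W=cam("wrist");save("q8",i)
```

```text
t 14.98 pos [ 0.5274 -0.2444  0.3302] q [0.6437 0.7653 0.0008 0.0021] F [-0.2 -0.3  0.3] w 0.0868 j [-0.626  0.564  1.617  0.002  0.957 -0.8  ]
```

View pics/q8.png

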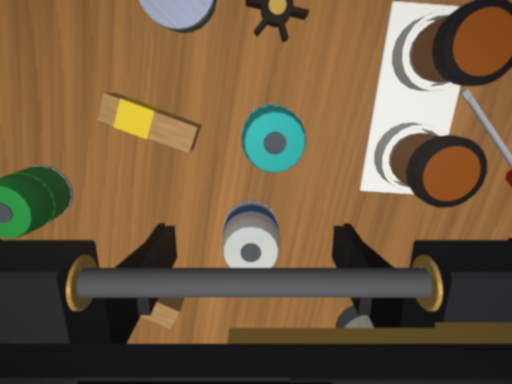

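Run:
```python
from h import *
print(wc([(251,252)],.06,1));goto([.5365,-.2975,.206],down(CY))
```

```text
[array([ 0.53863847, -0.3067723 ,  0.06      ])]
shift [-0.049  -0.0008  0.1243] turn [ 0.35  0.38 -0.52]
```

Run:
```python
from h import *
i,K,W=cam("scene");save("q9",i[150:200,145:215],9)
j,K,W=cam("side");save("q10",j[260:320,220:310],8)
```

```text
(no output)
```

View pics/q9.png

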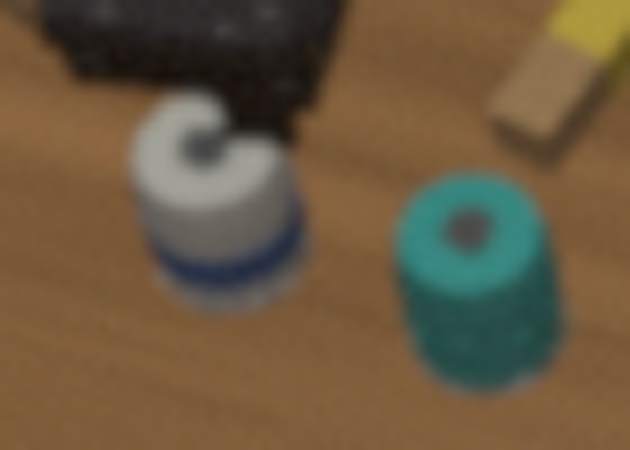

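View pics/q10.png

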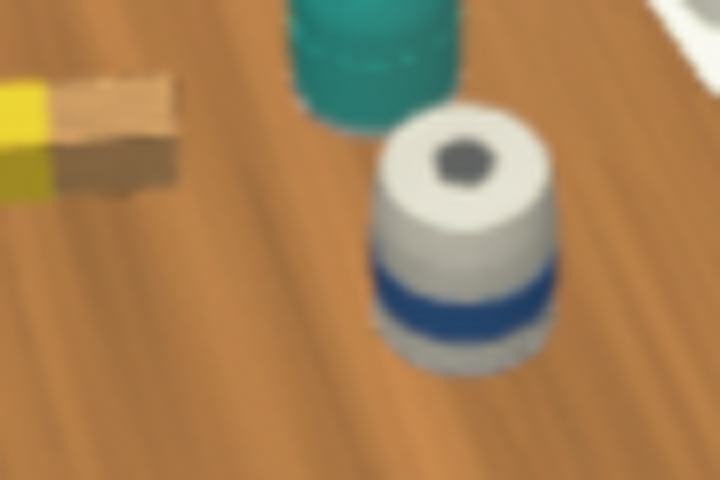

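Request:
{"fn": "arm_command", "kwargs": {"steps": [[[1,-0.025,-0.001,0.0,0.3,0.3,-0.5],[1,-0.05,-0.001,0.01,0.3,0.3,-0.5],[1,-0.05,-0.001,0.035,0.3,0.3,-0.5],[1,-0.05,-0.001,0.065,0.3,0.3,-0.5],[1,-0.05,-0.001,0.095,0.3,0.3,-0.5],[1,-0.05,-0.001,0.115,0.3,0.3,-0.5],[1,-0.05,-0.001,0.124,0.3,0.3,-0.5],[0.2,-0.05,-0.001,0.124,0.3,0.3,-0.5],[-1,-0.05,-0.001,0.124,0.3,0.3,-0.5],[-1,-0.05,-0.001,0.124,0.3,0.3,-0.5]]]}}

```text
t: 16.02
position: [0.5357, -0.2927, 0.2075]
ee_rot: [0.641, 0.768, 0.001, -0.001]
contact_force: [-0.1, -0.2, 0.4]
width: 0.0742
```

Request:
{"fn": "arm_command", "kwargs": {"steps": [[[-1,0,0,0,0,0,0],[-1,0,0,0,0,0,0],[-1,0,0,0,0,0,0],[-1,0,0,0,0,0,0],[-1,0,0,0,0,0,0],[-1,0,0,0,0,0,0],[-1,0,0,-0.02,0,0,0],[-1,0,0,-0.05,0,0,0],[-1,0,0,-0.085,0,0,0],[-1,0,0,-0.12,0,0,0]]]}}

```text
t: 16.85
position: [0.5353, -0.2926, 0.3276]
ee_rot: [0.641, 0.768, 0.001, -0.002]
contact_force: [0.8, 0.4, -1.2]
width: 0.0531
```

Run:
```python
from h import *
st();goto(case(.043,-.052,.32),down(CY))
i,K,W=cam("wrist");save("q11",i)
```

```text
t 16.85 pos [ 0.5353 -0.2926  0.3276] q [ 6.409e-01  7.676e-01  7.000e-04 -2.500e-03] F [ 0.8  0.4 -1.2] w 0.0531 j [-0.684  0.602  1.541  0.002  1.004 -0.864]
shift [0.4825 0.1131 0.0097] turn [-0.12 -0.27  0.18]
```

View pics/q11.png

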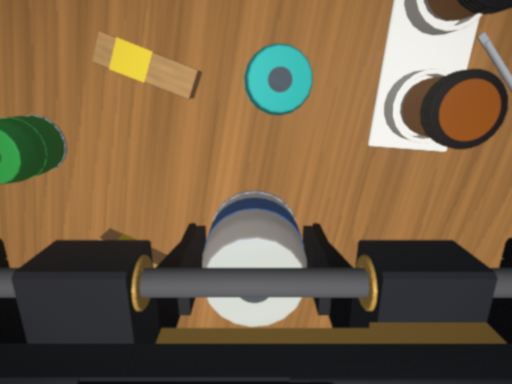

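Request:
{"fn": "arm_command", "kwargs": {"steps": [[[-1,0.038,0.009,0,0,0,0],[-1,0.076,0.018,0,0,0,0],[-1,0.114,0.027,0,0,0,0],[-1,0.152,0.036,0,0,0,0],[-1,0.19,0.045,0,0,0,0],[-1,0.228,0.054,0,0,0,0],[-1,0.266,0.063,0,0,0,0],[-1,0.304,0.072,0,0,0,0],[-1,0.342,0.081,0,0,0,0],[-1,0.38,0.09,0,0,0,0]]]}}

```text
t: 17.73
position: [0.5574, 0.0979, 0.3334]
ee_rot: [0.641, 0.768, 0.001, 0.004]
contact_force: [0.7, -0.2, -3.2]
width: 0.0533
```

Run:
```python
from h import *
st();goto(case(.043,-.052,.2145),down(CY))
```

```text
t 17.73 pos [0.5574 0.0979 0.3334] q [6.409e-01 7.676e-01 7.000e-04 4.300e-03] F [ 0.7 -0.2 -3.2] w 0.0533 j [-0.023  0.541  1.654 -0.005  0.939 -0.199]
shift [0.1029 0.0209 0.1185] turn [0.38 0.33 0.18]
```

Request:
{"fn": "arm_command", "kwargs": {"steps": [[[-1,0.036,0.008,0,0.3,0.3,0],[-1,0.072,0.015,0,0.3,0.3,0],[-1,0.103,0.021,0,0.3,0.3,0],[-1,0.103,0.021,0.005,0.3,0.3,0],[-1,0.103,0.021,0.03,0.3,0.3,0],[-1,0.103,0.021,0.055,0.3,0.3,0],[-1,0.103,0.021,0.08,0.3,0.3,0],[-1,0.103,0.021,0.105,0.3,0.3,0],[-1,0.103,0.021,0.118,0.3,0.3,0],[-1,0.103,0.021,0.118,0.3,0.3,0]]]}}

```text
t: 18.57
position: [0.5599, 0.202, 0.2129]
ee_rot: [0.641, 0.767, -0.001, -0.001]
contact_force: [-0.1, -0.1, -2.1]
width: 0.0533
```

Request:
{"fn": "arm_command", "kwargs": {"steps": [[[0.5,0,0,0,0,0,0],[0.5,0,0,0,0,0,0],[0.5,0,0,0,0,0,0],[0.5,0,0,0,0,0,0],[0.5,0,0,-0.02,0,0,0],[0.5,0,0,-0.05,0,0,0],[0.5,0,0,-0.085,0,0,0],[0.5,0,0,-0.12,0,0,0],[0.8,-0.02,0,-0.14,0,0,0],[1,-0.05,0,-0.14,0,0,0]]]}}

```text
t: 19.4
position: [0.5702, 0.1547, 0.3593]
ee_rot: [0.64, 0.769, 0.004, 0.003]
contact_force: [0.3, -0.6, 0.6]
width: 0.0719
```

Run:
```python
from h import *
st();goto([.429,-.2095,.33],down(np.radians(78.5)))
i,K,W=cam("wrist");save("q12",i)
i,K,W=cam("scene");save("q13",i)
```

```text
t 19.4 pos [0.5702 0.1547 0.3593] q [0.6395 0.7688 0.0036 0.0035] F [ 0.3 -0.6  0.6] w 0.0719 j [ 0.076  0.535  1.569  0.     1.027 -0.107]
shift [-0.3324 -0.2054  0.0275] turn [  0.47   0.38 -68.01]
```

View pics/q12.png

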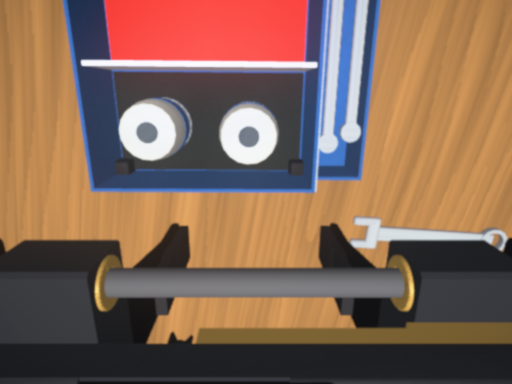

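View pics/q13.png

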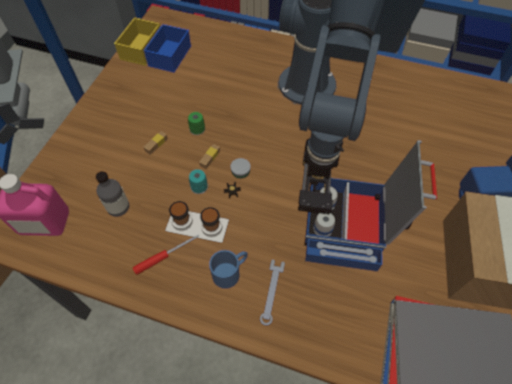

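Request:
{"fn": "arm_command", "kwargs": {"steps": [[[1,-0.033,-0.02,0,0,0,-7],[1,-0.066,-0.041,0,0,0,-14],[1,-0.1,-0.062,0,0,0,-21],[1,-0.133,-0.082,0,0,0,-28],[1,-0.166,-0.103,0.005,0,0,-35],[1,-0.2,-0.123,0.01,0,0,-42],[1,-0.233,-0.144,0.015,0,0,-49],[1,-0.266,-0.164,0.02,0,0,-56],[1,-0.3,-0.185,0.025,0,0,-62],[1,-0.332,-0.205,0.028,0,0,-68]]]}}

```text
t: 20.33
position: [0.435, -0.1917, 0.33]
ee_rot: [0.137, 0.991, -0.001, 0.002]
contact_force: [0.2, 0.1, 0.9]
width: 0.0874
```

Run:
```python
from h import *
st();goto([.429,-.2095,.186],down(np.radians(78.5)))
i,K,W=cam("wrist");save("q14",i)
```

```text
t 20.33 pos [ 0.435  -0.1917  0.33  ] q [ 1.373e-01  9.905e-01 -6.000e-04  1.700e-03] F [0.2 0.1 0.9] w 0.0874 j [-6.510e-01  4.470e-01  1.877e+00  1.000e-03  8.140e-01 -1.947e+00]
shift [ 0.0015 -0.0187  0.144 ] turn [-0.05  0.2  -4.29]
```

View pics/q14.png

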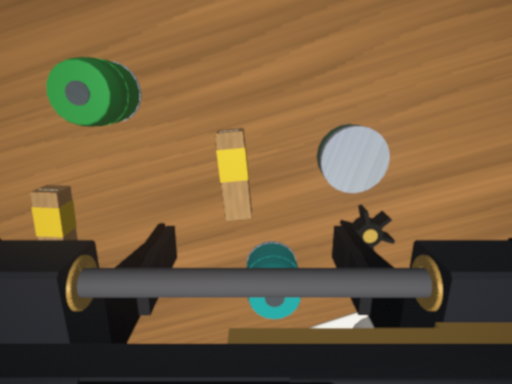

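Run:
```python
from h import *
a=wc([(230,130),(239,219)],.025,1);d=a[1]-a[0];print((a[0]+a[1])/2,np.degrees(np.arctan2(d[1],d[0])),np.linalg.norm(d))
```

```text
[ 0.42667119 -0.21412802  0.025     ] -11.001970699262987 0.08415332337117067
```

Request:
{"fn": "arm_command", "kwargs": {"steps": [[[0.4,0.001,-0.0185,0.0,0,0.2,-4.2],[0.4,0.001,-0.0185,0.02,0,0.2,-4.2],[0.4,0.001,-0.0185,0.05,0,0.2,-4.2],[0.4,0.001,-0.0185,0.08,0,0.2,-4.2],[0.4,0.001,-0.0185,0.11,0,0.2,-4.2],[0.4,0.001,-0.0185,0.13,0,0.2,-4.2],[0.4,0.001,-0.0185,0.142,0,0.2,-4.2],[0.4,0.001,-0.0185,0.144,0,0.2,-4.2],[-1,0.001,-0.0185,0.144,0,0.2,-4.2],[-1,0.001,-0.0185,0.144,0,0.2,-4.2]]]}}

```text
t: 21.27
position: [0.4298, -0.2122, 0.1865]
ee_rot: [0.106, 0.994, -0.002, 0.001]
contact_force: [0.2, 0.3, -0.2]
width: 0.0536
```

Request:
{"fn": "arm_command", "kwargs": {"steps": [[[-1,0,0,0,0,0,0],[-1,0,0,0,0,0,0],[-1,0,0,0,0,0,0],[-1,0,0,0,0,0,0],[-1,0,0,0,0,0,0],[-1,0,0,0,0,0,0],[-1,0,0,-0.02,0,0,0],[-1,0,0,-0.055,0,0,0],[-1,0,0,-0.09,0,0,0],[-1,0,0,-0.125,0,0,0]]]}}

```text
t: 22.1
position: [0.4292, -0.2116, 0.3124]
ee_rot: [0.106, 0.994, -0.001, -0.0]
contact_force: [0.8, -0.5, -1.1]
width: 0.0245
```

Run:
```python
from h import *
st();goto(case(-.035,.050,.32),down(CY))
i,K,W=cam("wrist");save("q15",i)
```

```text
t 22.1 pos [ 0.4292 -0.2116  0.3124] q [ 1.058e-01  9.944e-01 -1.000e-03 -3.000e-04] F [ 0.8 -0.5 -1.1] w 0.0245 j [-0.692  0.482  1.884 -0.003  0.775 -2.048]
shift [ 0.0696  0.4971 -0.0086] turn [-1.100e-01  5.000e-02  6.776e+01]
```

View pics/q15.png

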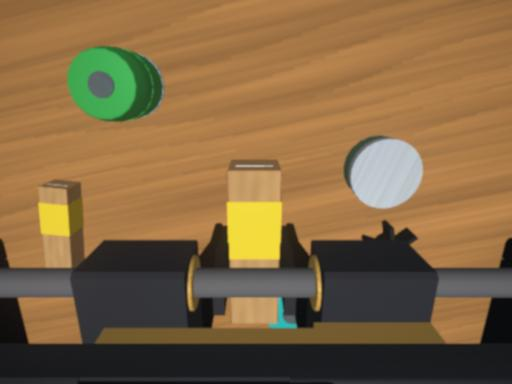

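Request:
{"fn": "arm_command", "kwargs": {"steps": [[[-1,0.005,0.038,-0.001,0,0,7],[-1,0.01,0.076,-0.002,0,0,14],[-1,0.016,0.114,-0.003,0,0,21],[-1,0.021,0.152,-0.005,0,0,28],[-1,0.027,0.19,-0.007,0,0,35],[-1,0.032,0.228,-0.009,0,0,42],[-1,0.037,0.266,-0.009,0,0,49],[-1,0.042,0.304,-0.009,0,0,56],[-1,0.048,0.342,-0.009,0,0,62],[-1,0.053,0.38,-0.009,0,0,67.8]]]}}

```text
t: 22.98
position: [0.4564, 0.1409, 0.3237]
ee_rot: [0.6, 0.8, -0.002, 0.006]
contact_force: [0.4, 0.6, -0.7]
width: 0.025
```

Run:
```python
from h import *
st();goto(case(-.035,.050,.196),down(CY))
i,K,W=cam("wrist");save("q15",i)
```

```text
t 22.98 pos [0.4564 0.1409 0.3237] q [ 0.5996  0.8003 -0.0015  0.0062] F [ 0.4  0.6 -0.7] w 0.025 j [ 0.068  0.46   1.878 -0.015  0.796 -0.207]
shift [0.1411 0.05   0.1263] turn [0.32 0.66 6.22]
```

View pics/q15.png

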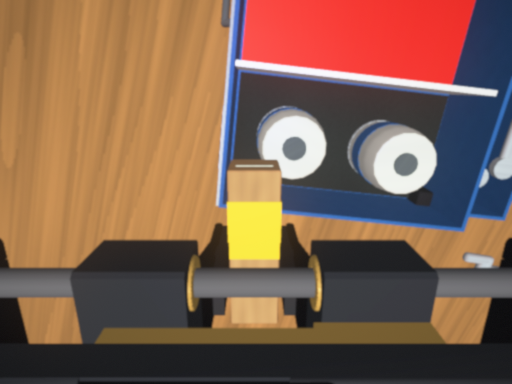

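Request:
{"fn": "arm_command", "kwargs": {"steps": [[[-1,0.035,0.0125,0,0.3,0.6,6.2],[-1,0.07,0.025,0,0.3,0.6,6.2],[-1,0.105,0.037,0,0.3,0.6,6.2],[-1,0.141,0.05,0.0,0.3,0.6,6.2],[-1,0.141,0.05,0.02,0.3,0.6,6.2],[-1,0.141,0.05,0.04,0.3,0.6,6.2],[-1,0.141,0.05,0.05,0.3,0.6,6.2],[-1,0.141,0.05,0.05,0.3,0.6,6.2],[-1,0.141,0.05,0.05,0.3,0.6,6.2],[-1,0.141,0.05,0.05,0.3,0.6,6.2]]]}}

```text
t: 23.87
position: [0.4664, 0.2942, 0.2736]
ee_rot: [0.644, 0.765, 0.003, 0.0]
contact_force: [0.5, -0.9, -0.2]
width: 0.0246
```

Run:
```python
from h import *
st();goto(case(-.035,.050,.196),down(CY))
i,K,W=cam("wrist");save("q16",i)
i,K,W=cam("scene");save("q17",i[150:280,290:440],5)
i,K,W=cam("side");save("q18",i[50:220,150:300],4)
```

```text
t 23.87 pos [0.4664 0.2942 0.2736] q [6.437e-01 7.653e-01 2.500e-03 4.000e-04] F [ 0.5 -0.9 -0.2] w 0.0246 j [0.36  0.619 1.731 0.003 0.787 0.186]
shift [-0.0051 -0.0019  0.0776] turn [ 0.25 -0.16 -0.23]
```

View pics/q16.png

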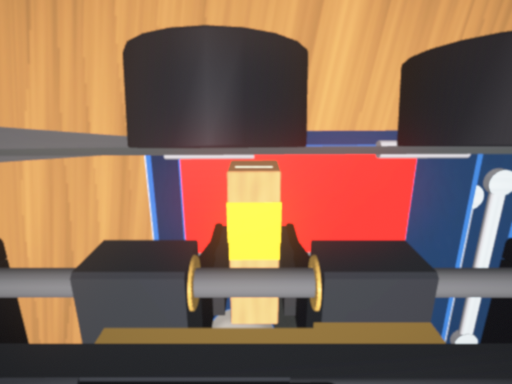

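View pics/q17.png

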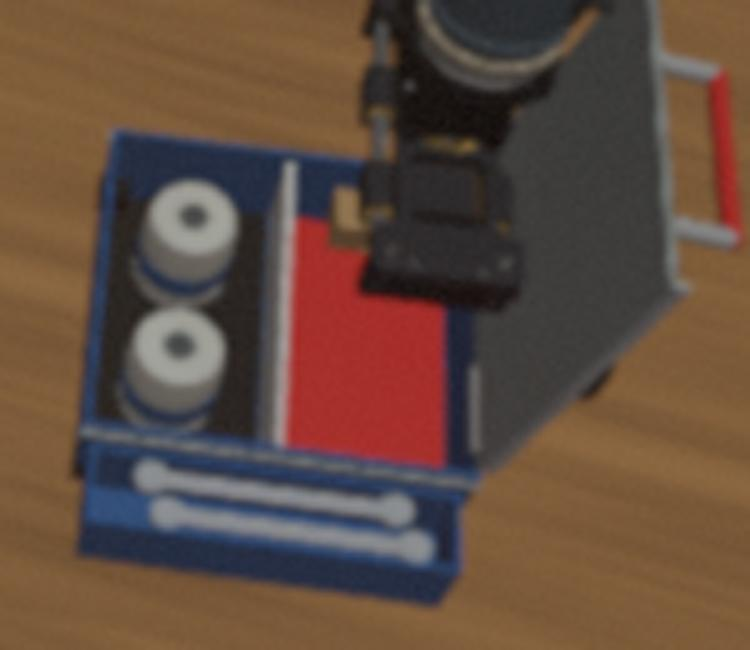

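View pics/q18.png

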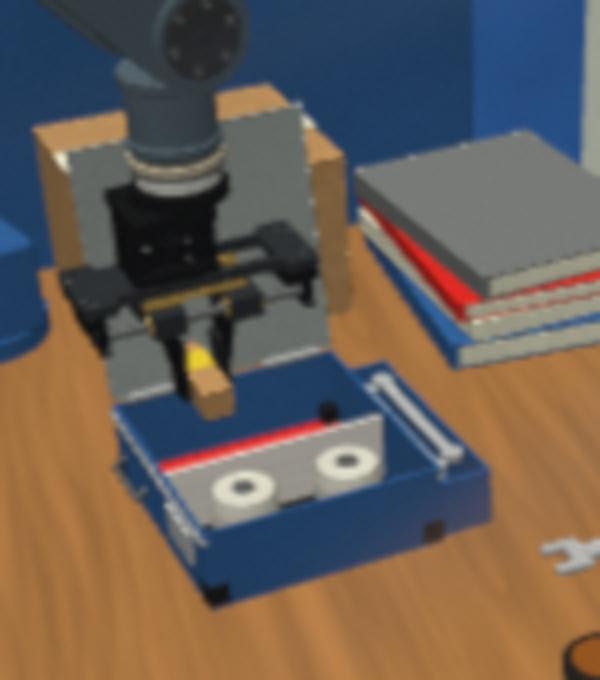

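Request:
{"fn": "arm_command", "kwargs": {"steps": [[[-1,-0.006,-0.002,0,0,0,0],[-1,-0.006,-0.002,0.01,0,0,0],[-1,-0.006,-0.002,0.02,0,0,0],[-1,-0.006,-0.002,0.03,0,0,0],[-1,-0.006,-0.002,0.04,0,0,0],[-1,-0.006,-0.002,0.05,0,0,0],[-1,-0.006,-0.002,0.06,0,0,0],[-1,-0.006,-0.002,0.07,0,0,0],[-1,-0.006,-0.002,0.076,0,0,0],[-1,-0.006,-0.002,0.076,0,0,0]]]}}

```text
t: 24.85
position: [0.4654, 0.2883, 0.1963]
ee_rot: [0.644, 0.765, 0.002, -0.0]
contact_force: [1.1, -0.0, -0.3]
width: 0.0249
```

Run:
```python
from h import *
st();i,K,W=cam("scene");save("q17",i[150:280,290:440],5)
i,K,W=cam("side");save("q18",i[50:220,150:300],4)
```

```text
t 24.85 pos [0.4654 0.2883 0.1963] q [ 6.436e-01  7.654e-01  1.700e-03 -1.000e-04] F [ 1.1 -0.  -0.3] w 0.0249 j [0.35  0.75  1.771 0.003 0.618 0.175]
```

View pics/q18.png

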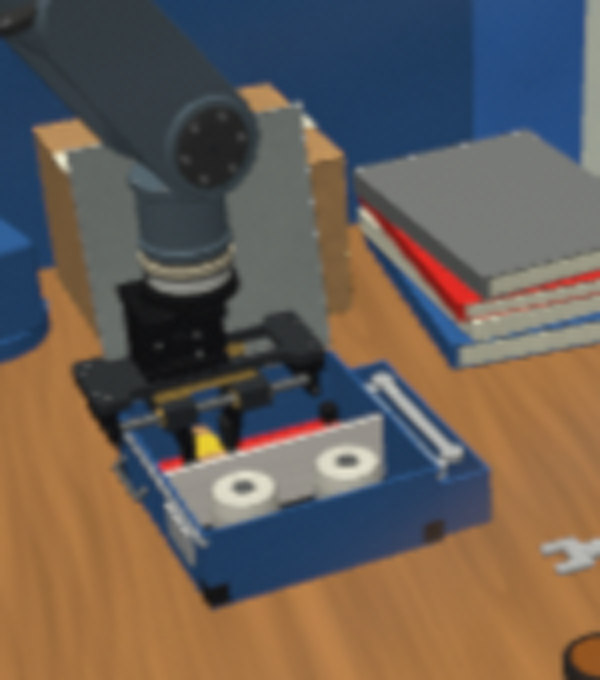

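Request:
{"fn": "arm_command", "kwargs": {"steps": [[[0,0,0,0,0,0,0],[0,0,0,0,0,0,0],[0,0,0,0,0,0,0],[0,0,0,0,0,0,0],[0,0,0,-0.01,0,0,0],[0,0,0,-0.04,0,0,0],[0,0,0,-0.075,0,0,0],[0,0,0,-0.11,0,0,0],[0.4,-0.03,0,-0.14,0,0,0],[0.4,-0.065,0,-0.15,0,0,0]]]}}

```text
t: 25.78
position: [0.477, 0.2251, 0.3529]
ee_rot: [0.642, 0.767, 0.007, 0.003]
contact_force: [1.8, -0.4, -0.8]
width: 0.0503
```

Run:
```python
from h import *
st();goto([.435,-.396,.34],down(np.radians(73)))
i,K,W=cam("wrist");save("q19",i)
i,K,W=cam("scene");save("q20",i)
```

```text
t 25.78 pos [0.477  0.2251 0.3529] q [0.6419 0.7668 0.007  0.0033] F [ 1.8 -0.4 -0.8] w 0.0503 j [0.228 0.467 1.735 0.004 0.925 0.049]
shift [-0.6041 -0.1508  0.0083] turn [  0.9    0.27 -62.86]
```

View pics/q19.png

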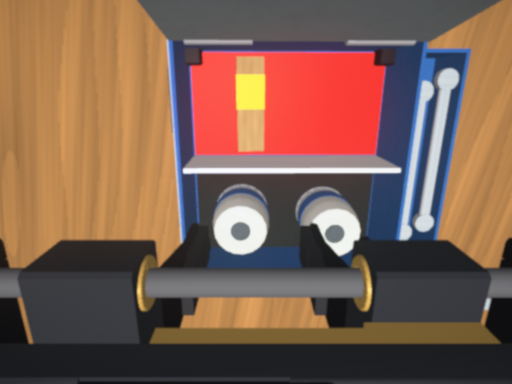

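View pics/q20.png

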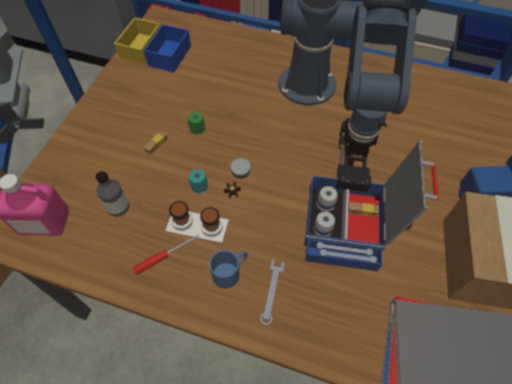

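Request:
{"fn": "arm_command", "kwargs": {"steps": [[[0.4,-0.038,-0.008,0,0,0,0],[0.4,-0.076,-0.018,0,0,0,-6],[0.4,-0.114,-0.028,0,0,0,-12],[0.4,-0.152,-0.038,0,0,0,-18],[0.4,-0.19,-0.048,0,0,0,-25],[0.4,-0.228,-0.057,0,0,0,-31],[0.4,-0.266,-0.066,0,0,0,-38],[0.4,-0.304,-0.076,0,0,0,-44],[0.4,-0.342,-0.085,0,0,0,-50],[0.4,-0.38,-0.095,0,0,0,-56]]]}}

```text
t: 26.72
position: [0.4498, -0.1461, 0.3497]
ee_rot: [0.223, 0.975, 0.003, 0.005]
contact_force: [0.6, 0.6, -0.7]
width: 0.061
```

Run:
```python
from h import *
st();goto([.435,-.396,.30],down(np.radians(73)))
```

```text
t 26.72 pos [ 0.4498 -0.1461  0.3497] q [0.2233 0.9747 0.0034 0.0051] F [ 0.6  0.6 -0.7] w 0.061 j [-0.554  0.409  1.866  0.013  0.859 -1.682]
shift [-0.0951 -0.2319  0.0485] turn [ 0.47  0.52 -8.8 ]
```

Request:
{"fn": "arm_command", "kwargs": {"steps": [[[0.4,-0.014,-0.036,0.0,0.4,0.4,-4],[0.4,-0.03,-0.072,0.01,0.4,0.4,-8.8],[0.4,-0.044,-0.108,0.02,0.4,0.4,-8.8],[0.4,-0.06,-0.144,0.03,0.4,0.4,-8.8],[0.4,-0.074,-0.18,0.04,0.4,0.4,-8.8],[0.4,-0.09,-0.216,0.0485,0.4,0.4,-8.8],[0.4,-0.095,-0.232,0.0485,0.4,0.4,-8.8],[0.4,-0.095,-0.232,0.0485,0.4,0.4,-8.8],[0.4,-0.095,-0.232,0.0485,0.4,0.4,-8.8],[0.4,-0.095,-0.232,0.0485,0.4,0.4,-8.8]]]}}

```text
t: 27.55
position: [0.4348, -0.3944, 0.2999]
ee_rot: [0.148, 0.989, 0.001, 0.0]
contact_force: [-0.8, 0.6, 0.4]
width: 0.0608
```

Run:
```python
from h import *
st();goto([.435,-.396,.186],down(np.radians(73)))
i,K,W=cam("wrist");save("q21",i)
```

```text
t 27.55 pos [ 0.4348 -0.3944  0.2999] q [1.476e-01 9.890e-01 1.500e-03 5.000e-04] F [-0.8  0.6  0.4] w 0.0608 j [-0.927  0.614  1.622  0.003  0.907 -2.204]
shift [-0.0006 -0.0018  0.1139] turn [0.17 0.03 0.03]
```

View pics/q21.png

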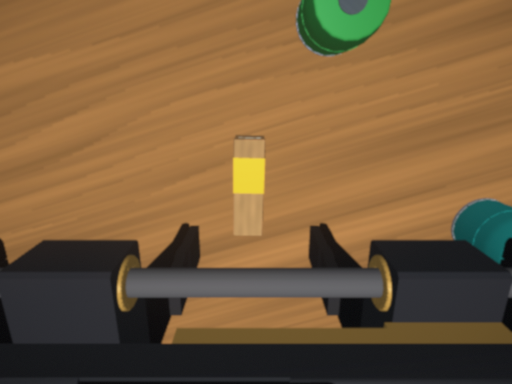

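Request:
{"fn": "arm_command", "kwargs": {"steps": [[[0.4,0,-0.003,0.02,0,0,0],[0.4,0,-0.003,0.05,0,0,0],[0.4,0,-0.003,0.08,0,0,0],[0.4,0,-0.003,0.1,0,0,0],[0.4,0,-0.003,0.113,0,0,0],[0.4,0,-0.003,0.113,0,0,0],[-1,0,-0.003,0.113,0,0,0],[-1,0,-0.003,0.113,0,0,0],[-1,0,-0.003,0.113,0,0,0],[-1,0,-0.003,0.113,0,0,0]]]}}

```text
t: 28.43
position: [0.4347, -0.397, 0.1885]
ee_rot: [0.147, 0.989, 0.0, 0.002]
contact_force: [-0.9, 0.6, -0.2]
width: 0.0418
```

Request:
{"fn": "arm_command", "kwargs": {"steps": [[[-1,0,0,0,0,0,0],[-1,0,0,0,0,0,0],[-1,0,0,0,0,0,0],[-1,0,0,0,0,0,0],[-1,0,0,0,0,0,0],[-1,0,0,-0.02,0,0,0],[-1,0,0,-0.05,0,0,0],[-1,0,0,-0.08,0,0,0],[-1,0,0,-0.11,0,0,0],[-1,0,0,-0.14,0,0,0]]]}}

```text
t: 29.27
position: [0.4339, -0.3967, 0.3293]
ee_rot: [0.147, 0.989, 0.001, 0.001]
contact_force: [0.5, -0.6, -0.5]
width: 0.0248
```

Run:
```python
from h import *
st();goto(case(.032,.047,.33),down(CY))
```

```text
t 29.27 pos [ 0.4339 -0.3967  0.3293] q [1.471e-01 9.891e-01 1.000e-03 9.000e-04] F [ 0.5 -0.6 -0.5] w 0.0248 j [-0.931  0.573  1.599  0.003  0.969 -2.208]
shift [1.081e-01 6.931e-01 6.000e-04] turn [1.600e-01 1.000e-02 6.298e+01]
```

Request:
{"fn": "arm_command", "kwargs": {"steps": [[[-1,0.006,0.038,0,0,0,6],[-1,0.012,0.076,0,0,0,12],[-1,0.018,0.114,0,0,0,18],[-1,0.024,0.152,0,0,0,24],[-1,0.03,0.19,0,0,0,30],[-1,0.036,0.228,0,0,0,36],[-1,0.042,0.266,0,0,0,43],[-1,0.048,0.304,0,0,0,50],[-1,0.054,0.342,0,0,0,57],[-1,0.06,0.38,0,0,0,63]]]}}

```text
t: 30.1
position: [0.4858, -0.0231, 0.3297]
ee_rot: [0.633, 0.774, 0.001, -0.0]
contact_force: [-0.2, -0.4, -0.2]
width: 0.0246
```

Run:
```python
from h import *
st();goto(case(.032,.047,.32),down(CY))
```

```text
t 30.1 pos [ 0.4858 -0.0231  0.3297] q [ 6.331e-01  7.741e-01  1.100e-03 -2.000e-04] F [-0.2 -0.4 -0.2] w 0.0246 j [-0.278  0.46   1.851  0.003  0.831 -0.48 ]
shift [0.3054 0.1093 0.0104] turn [ 0.08 -0.1   1.35]
```

Request:
{"fn": "arm_command", "kwargs": {"steps": [[[-1,0.036,0.013,0,0,0,1.3],[-1,0.072,0.026,0,0,0,1.3],[-1,0.108,0.039,0,0,0,1.3],[-1,0.144,0.052,0,0,0,1.3],[-1,0.18,0.065,0,0,0,1.3],[-1,0.216,0.078,0,0,0,1.3],[-1,0.252,0.09,0.005,0,0,1.3],[-1,0.285,0.102,0.01,0,0,1.3],[-1,0.305,0.109,0.02,0,0,1.3],[-1,0.305,0.109,0.03,0,0,1.3]]]}}

```text
t: 30.93
position: [0.5322, 0.3017, 0.3]
ee_rot: [0.64, 0.768, 0.003, 0.0]
contact_force: [0.4, -0.4, -0.6]
width: 0.0249
```

Run:
```python
from h import *
st();goto(case(.032,.046,.198),down(CY))
i,K,W=cam("wrist");save("q22",i)
i,K,W=cam("scene");save("q23",i[150:280,290:440],5)
```

```text
t 30.93 pos [0.5322 0.3017 0.3   ] q [6.401e-01 7.683e-01 3.000e-03 1.000e-04] F [ 0.4 -0.4 -0.6] w 0.0249 j [0.333 0.64  1.559 0.004 0.937 0.149]
shift [-0.0052 -0.0011  0.102 ] turn [ 0.27 -0.21  0.3 ]
```

View pics/q23.png

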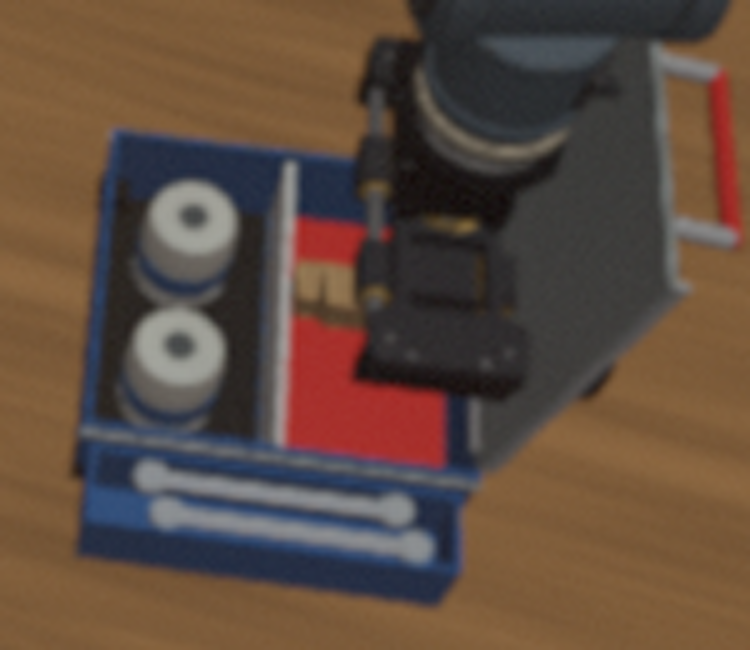

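Request:
{"fn": "arm_command", "kwargs": {"steps": [[[-1,-0.006,-0.001,0.01,0,0,0],[-1,-0.006,-0.001,0.025,0,0,0],[-1,-0.006,-0.001,0.04,0,0,0],[-1,-0.006,-0.001,0.055,0,0,0],[-1,-0.006,-0.001,0.07,0,0,0],[-1,-0.006,-0.001,0.085,0,0,0],[-1,-0.006,-0.001,0.095,0,0,0],[-1,-0.006,-0.001,0.101,0,0,0],[-1,-0.006,-0.001,0.102,0,0,0],[-1,-0.006,-0.001,0.102,0,0,0]]]}}

```text
t: 31.87
position: [0.5311, 0.2895, 0.201]
ee_rot: [0.642, 0.767, -0.001, -0.001]
contact_force: [-4.5, -3.3, 28.6]
width: 0.0247
```

Request:
{"fn": "arm_command", "kwargs": {"steps": [[[0,0,0,0,0,0,0],[0,0,0,0,0,0,0],[0,0,0,0,0,0,0],[0,0,0,0,0,0,0],[0,0,0,-0.01,0,0,0],[0,0,0,-0.04,0,0,0],[0,0,0,-0.075,0,0,0],[0,0,0,-0.11,0,0,0],[0,-0.03,0,-0.145,0,0,0],[0,-0.065,0,-0.18,0,0,0]]]}}

```text
t: 32.7
position: [0.5409, 0.2348, 0.3742]
ee_rot: [0.64, 0.768, -0.001, -0.0]
contact_force: [0.4, -0.9, 0.5]
width: 0.0434
```

Run:
```python
from h import *
st()
i,K,W=cam("wrist");save("q24",i)
i,K,W=cam("scene");save("q25",i)
i,K,W=cam("side");save("q26",i)
```

```text
t 32.7 pos [0.5409 0.2348 0.3742] q [ 6.403e-01  7.682e-01 -5.000e-04 -5.000e-04] F [ 0.4 -0.9  0.5] w 0.0434 j [0.22  0.517 1.555 0.    1.072 0.039]
```

View pics/q24.png

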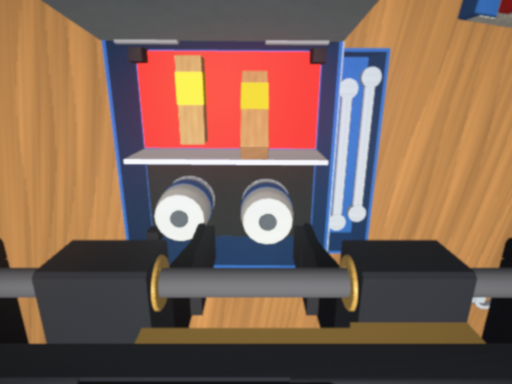

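View pics/q25.png

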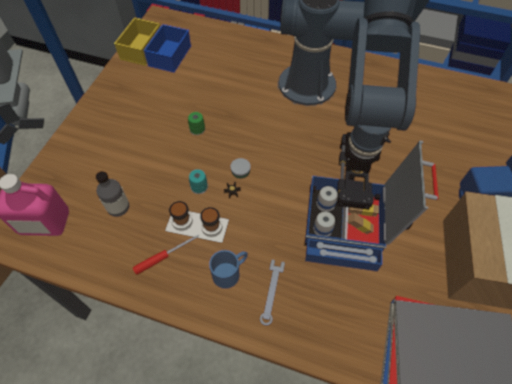

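View pics/q26.png

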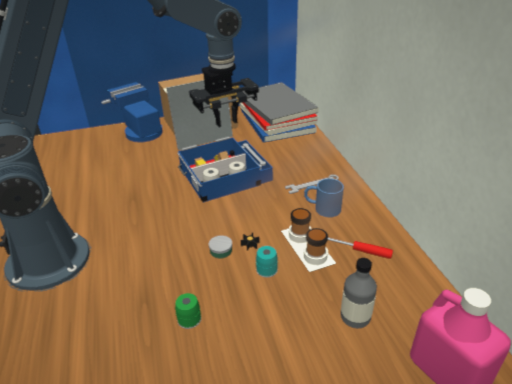

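Run:
```python
from h import *
i=cv2.imread("pics/q24.png");save("z3",i[30:250,100:360],3)
i=cv2.imread("pics/q26.png");save("z4",i[130:205,170:280],7)
```

```text
(no output)
```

View pics/z3.png

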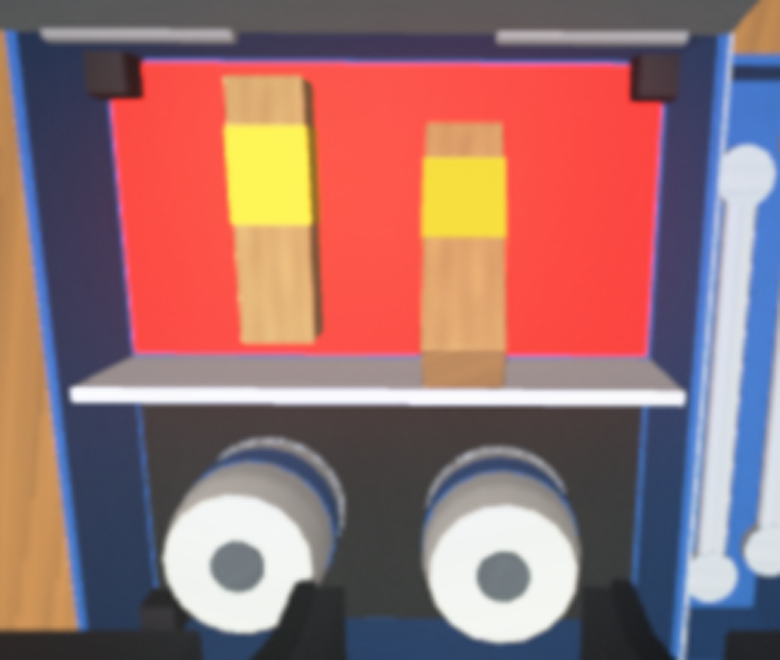

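View pics/z4.png

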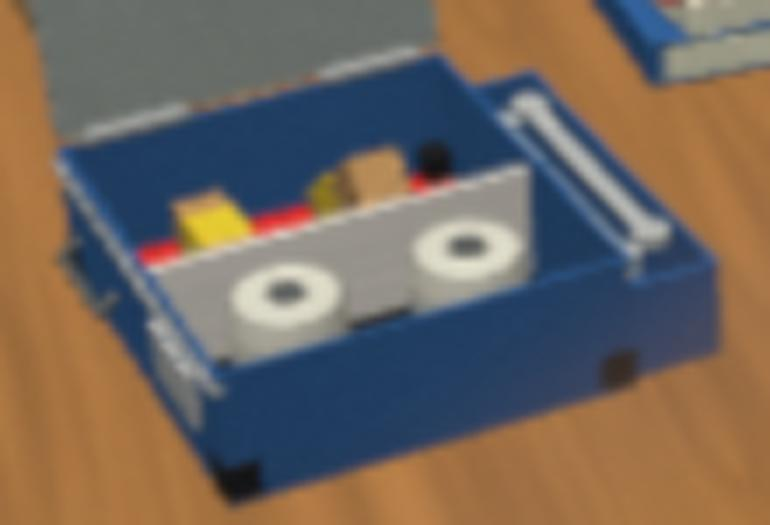

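Request:
{"fn": "arm_command", "kwargs": {"steps": [[[-1,-0.003,0.002,0,0,0,0],[-1,-0.003,0.002,0,0,0,0],[-1,-0.003,0.002,0.02,0,0,0],[-1,-0.003,0.002,0.04,0,0,0],[-1,-0.003,0.002,0.06,0,0,0],[-1,-0.003,0.002,0.08,0,0,0],[-1,-0.003,0.002,0.1,0,0,0],[-1,-0.003,0.002,0.115,0,0,0],[-1,-0.003,0.002,0.121,0,0,0],[-1,-0.003,0.002,0.121,0,0,0]]]}}

```text
t: 33.68
position: [0.5442, 0.2307, 0.2511]
ee_rot: [0.642, 0.766, -0.001, -0.001]
contact_force: [-0.2, -0.2, 0.9]
width: 0.0002
```

Run:
```python
from h import *
st()
i,K,W=cam("wrist");save("q27",i,1.5)
i,K,W=cam("side");save("z4",i[130:205,170:280],7)
```

```text
t 33.68 pos [0.5442 0.2307 0.2511] q [ 0.6424  0.7664 -0.0011 -0.0008] F [-0.2 -0.2  0.9] w 0.0002 j [ 0.212  0.692  1.638 -0.     0.814  0.036]
```

View pics/q27.png

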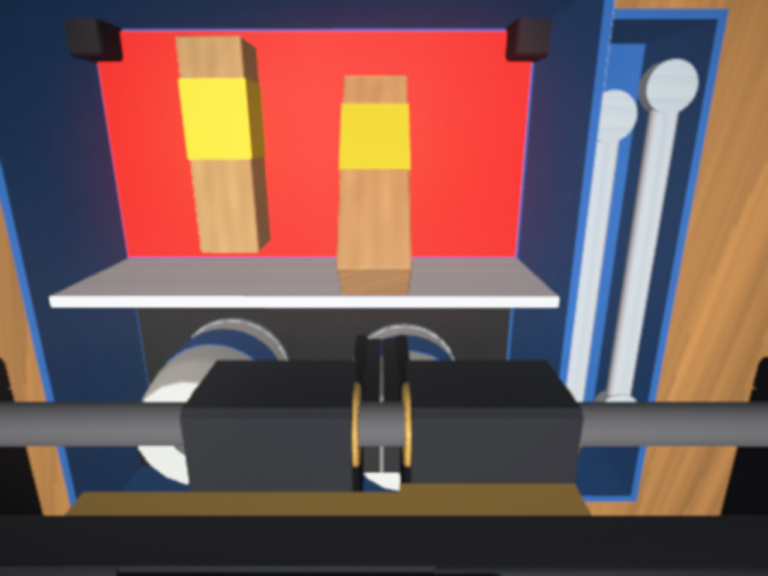

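View pics/z4.png

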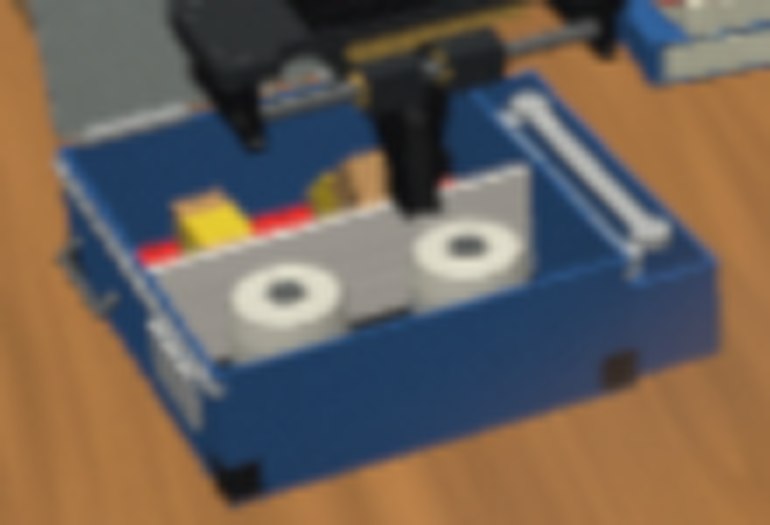

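Request:
{"fn": "arm_command", "kwargs": {"steps": [[[-1,0.006,0,0,0,0,0],[-1,0.012,0,0,0,0,0],[-1,0.018,0,0,0,0,0],[-1,0.024,0,0,0,0,0],[-1,0.03,0,0,0,0,0],[-1,0.034,0,0,0,0,0],[-1,0.038,0,0,0,0,0],[-1,0.042,0,0,0,0,0],[-1,0.046,0,0,0,0,0],[-1,0.046,0,0,0,0,0]]]}}

```text
t: 34.62
position: [0.5378, 0.2755, 0.2544]
ee_rot: [0.642, 0.767, 0.0, 0.003]
contact_force: [1.6, -6.4, 3.6]
width: 0.0004
```

Run:
```python
from h import *
st()
i,K,W=cam("wrist");save("q28",i,1.5)
i,K,W=cam("side");save("z5",i[130:205,170:280],7)
```

```text
t 34.62 pos [0.5378 0.2755 0.2544] q [6.416e-01 7.670e-01 5.000e-04 2.600e-03] F [ 1.6 -6.4  3.6] w 0.0004 j [ 0.289  0.699  1.603 -0.005  0.835  0.115]
```

View pics/q28.png

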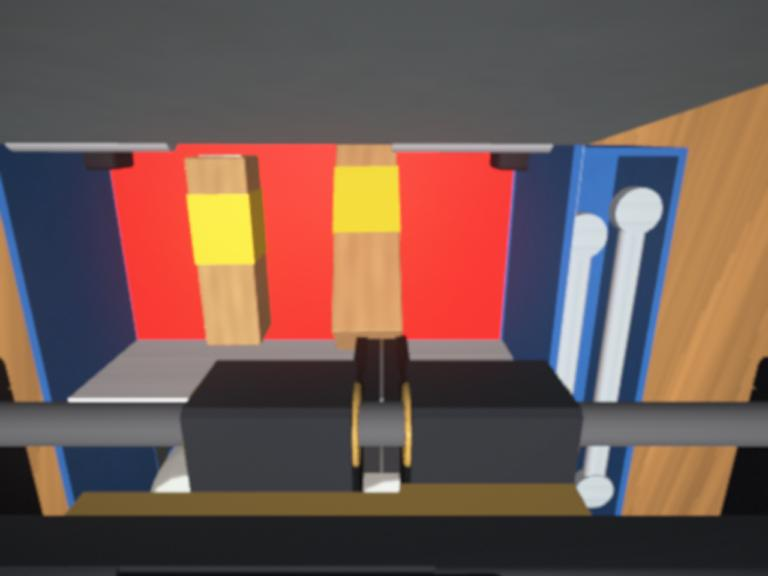

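View pics/z5.png

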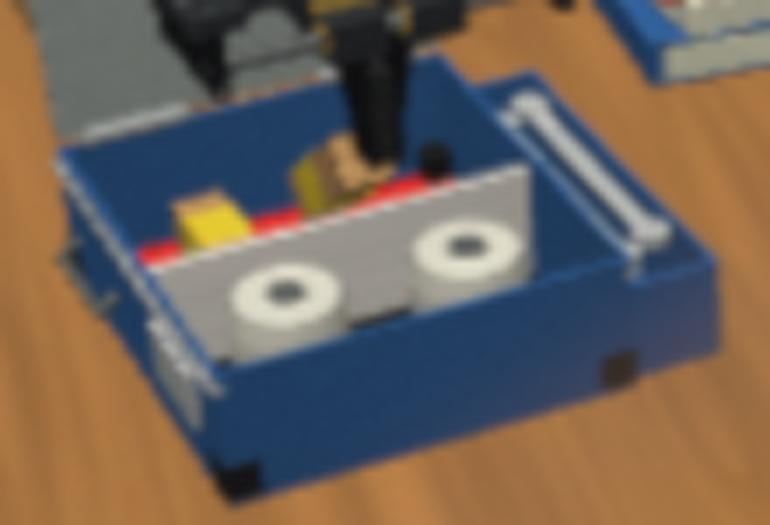

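Request:
{"fn": "arm_command", "kwargs": {"steps": [[[-1,-0.02,0,0,0,0,0],[-1,-0.04,0,0,0,0,0],[-1,-0.06,0,0,0,0,0],[-1,-0.06,0,-0.03,0,0,0],[-1,-0.06,0,-0.06,0,0,0],[-1,-0.06,0,-0.09,0,0,0],[-1,-0.06,0,-0.11,0,0,0],[-1,-0.06,0,-0.11,0,0,0],[-1,-0.06,0,-0.11,0,0,0],[-1,-0.06,0,-0.11,0,0,0]]]}}

```text
t: 35.55
position: [0.5474, 0.2164, 0.3636]
ee_rot: [0.642, 0.767, -0.0, 0.002]
contact_force: [-0.1, 0.2, 0.3]
width: 0.0005
```

Run:
```python
from h import *
st()
i,K,W=cam("wrist");save("q28",i,1.5)
i,K,W=cam("side");save("z5",i[130:205,170:280],7)
```

```text
t 35.55 pos [0.5474 0.2164 0.3636] q [ 6.420e-01  7.667e-01 -1.000e-04  1.600e-03] F [-0.1  0.2  0.3] w 0.0005 j [ 0.187  0.528  1.568 -0.003  1.043  0.012]
```

View pics/q28.png

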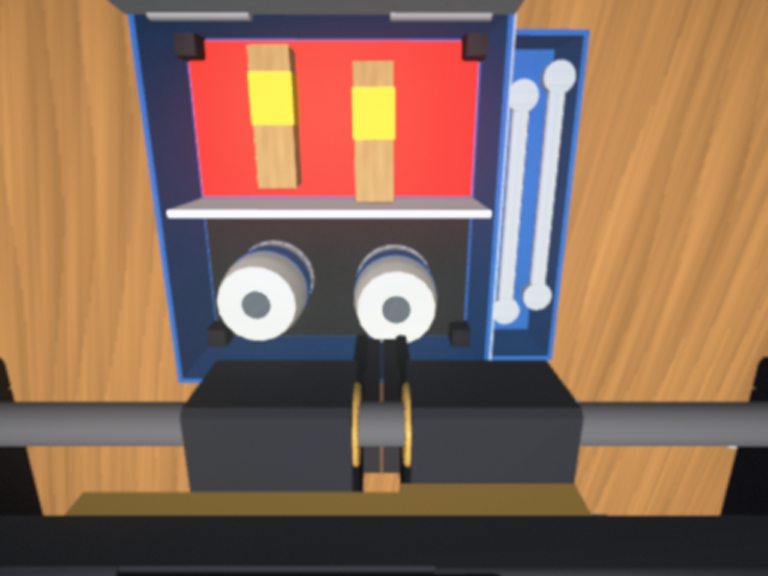

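View pics/z5.png

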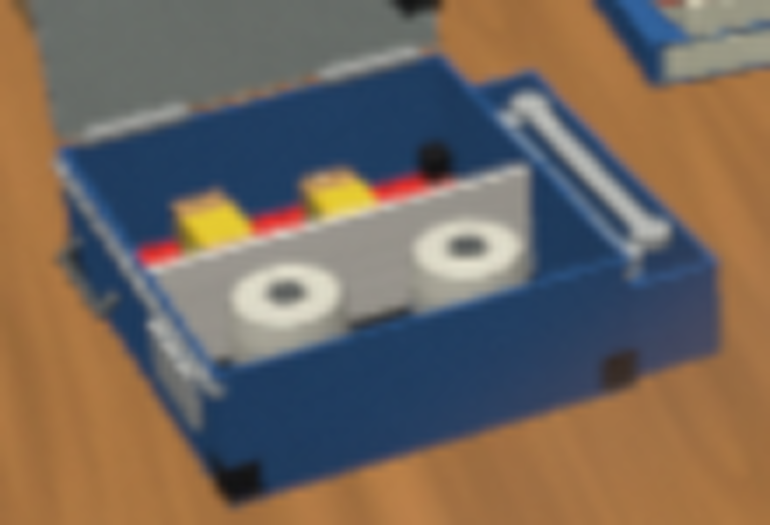

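Run:
```python
from h import *
goto([.52,.26,.52],R.from_quat([.9964,.085,0.001,0.002]))
```

```text
shift [ 0.0474 -0.0192 -0.1573] turn [-1.300e-01 -1.000e-02  9.037e+01]
```

Request:
{"fn": "arm_command", "kwargs": {"steps": [[[-1,0,0,-0.03,0,0,7],[-1,0,0,-0.06,0,0,14],[-1,0,0,-0.09,0,0,21],[-1,0,0,-0.12,0,0,28],[-0.8,0,0,-0.157,0,0,35],[-0.5,0.01,0,-0.157,0,0,42],[-0.36,0.02,-0.01,-0.157,0,0,49],[-0.36,0.03,-0.01,-0.157,0,0,56],[-0.36,0.04,-0.015,-0.157,0,0,63],[-0.36,0.047,-0.019,-0.157,0,0,70]]]}}

```text
t: 36.48
position: [0.5199, 0.2604, 0.5179]
ee_rot: [0.966, 0.257, -0.002, 0.001]
contact_force: [-0.5, 0.1, -0.9]
width: 0.0262
```

Run:
```python
from h import *
st()
goto([.484,.41,.52],R.from_quat([.9964,.085,0.001,0.002]))
```

```text
t 36.48 pos [0.5199 0.2604 0.5179] q [ 0.9664  0.257  -0.0017  0.0011] F [-0.5  0.1 -0.9] w 0.0262 j [ 0.273  0.359  1.394 -0.002  1.391  1.324]
shift [ 0.0432 -0.1477 -0.0025] turn [-0.14  0.26 20.04]
```

Also look at the bar from here on arrival.

Request:
{"fn": "arm_command", "kwargs": {"steps": [[[-0.2,0.01,-0.035,0,0,0,7],[0,0.02,-0.07,0,0,0.2,14],[0,0.03,-0.105,0,0,0.2,20],[0,0.043,-0.147,0,0,0.2,20],[0,0.043,-0.147,0,0,0.2,20],[0,0.043,-0.147,0,0,0.2,20],[0,0.043,-0.147,0,0,0.2,20],[0,0.043,-0.147,0,0,0.2,20],[0,0.043,-0.147,0,0,0.2,20],[0,0.043,-0.147,0,0,0.2,20]]]}}

```text
t: 37.32
position: [0.4848, 0.408, 0.5175]
ee_rot: [0.996, 0.084, 0.0, 0.001]
contact_force: [0.6, -0.1, 0.2]
width: 0.0431
```

Run:
```python
from h import *
st()
i,K,W=cam("wrist");save("q29",i)
print(proj(K,W,[[.4841+.048*.985,.414+.048*.17,.255],[.4841-.048*.985,.414-.048*.17,.255]]))
i,K,W=cam("scene");save("q30",i[130:260,360:460],5)
```

```text
t 37.32 pos [0.4848 0.408  0.5175] q [9.964e-01 8.430e-02 1.000e-04 1.100e-03] F [ 0.6 -0.1  0.2] w 0.0431 j [ 0.524  0.441  1.263 -0.002  1.438  1.926]
[[244.94026459 136.59466546]
 [246.05285201 251.77612274]]
```

View pics/q29.png

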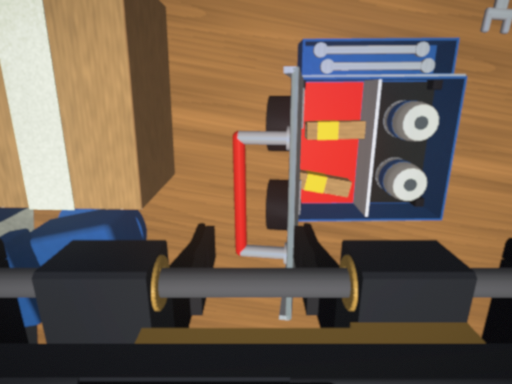

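View pics/q30.png

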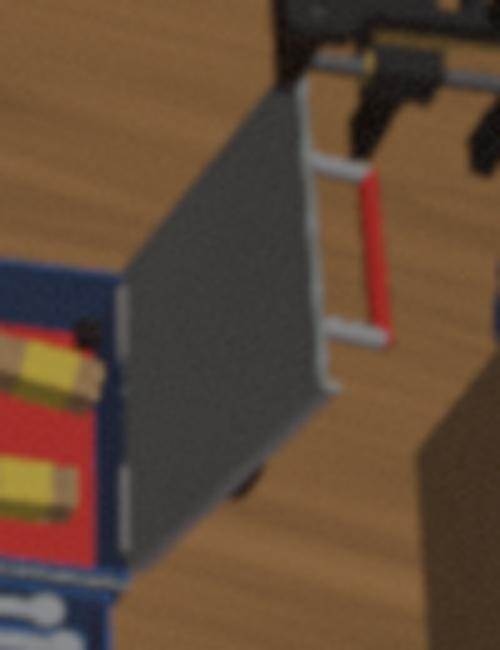

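Run:
```python
from h import *
goto([.4835,.4195,.417],R.from_quat([.9964,.085,0.001,0.002]))
```

```text
shift [ 0.0007 -0.0114  0.1007] turn [-0.13  0.07 -0.06]
```

Request:
{"fn": "arm_command", "kwargs": {"steps": [[[-0.26,0,-0.0115,0,0,0,0],[-0.26,0,-0.0115,0,0,0,0],[-0.26,0,-0.0115,0.02,0,0,0],[-0.26,0,-0.0115,0.04,0,0,0],[-0.26,0,-0.0115,0.06,0,0,0],[-0.26,0,-0.0115,0.08,0,0,0],[-0.26,0,-0.0115,0.096,0,0,0],[-0.26,0,-0.0115,0.1,0,0,0],[-1,0,-0.0115,0.1,0,0,0],[-1,0,-0.0115,0.1,0,0,0]]]}}

```text
t: 38.25
position: [0.4831, 0.4198, 0.4183]
ee_rot: [0.996, 0.085, 0.001, 0.001]
contact_force: [-0.2, -0.0, 0.3]
width: 0.0254
```

Request:
{"fn": "arm_command", "kwargs": {"steps": [[[-1,0,0,0,0,0,0],[-1,0,0,0,0,0,0],[-1,0,0,0,0,0,0],[-1,0,0,0,0,0,0],[-1,0,0,0,0,0,0],[-1,0,0,0,0,0,0],[-1,0,0,0,0,0,0],[-1,0,0,0,0,0,0],[-1,0,0,0,0,0,0],[-1,0,0,0,0,0,0]]]}}

```text
t: 39.08
position: [0.4834, 0.4201, 0.4196]
ee_rot: [0.996, 0.085, 0.002, -0.0]
contact_force: [1.5, 0.4, 4.6]
width: 0.0088
```

Run:
```python
from h import *
o=st()
i,K,W=cam("wrist");save("q31",i)
i,K,W=cam("scene");save("q30",i[130:260,360:460],5)
```

```text
t 39.08 pos [0.4834 0.4201 0.4196] q [ 9.964e-01  8.460e-02  2.100e-03 -1.000e-04] F [1.5 0.4 4.6] w 0.0088 j [ 0.542  0.533  1.377 -0.002  1.228  1.944]
```

View pics/q31.png

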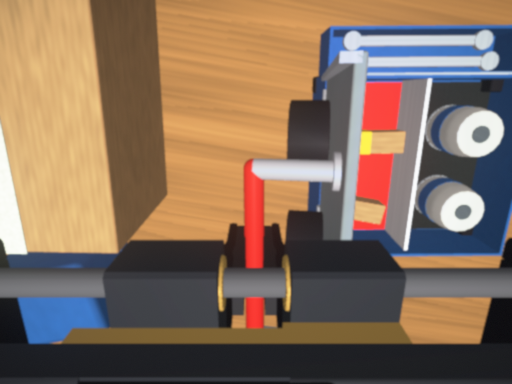

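View pics/q30.png

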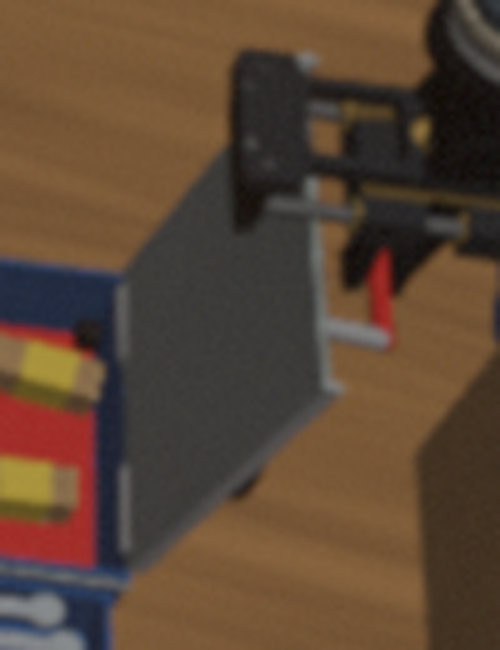

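```bash
cat > arc.py <<'E'
from h import *
import sys
# hinge-centre in (u,z) with P0 grasp (.5255,.1773,.3153)
P0=np.array([.5255,.1773,.3153]); yd=np.array([-np.sin(CY),np.cos(CY),0]); c=np.array([.1738,-.0758])
def cur():
    o=status.get_obs(); d=o["position"]-P0; p=np.array([d@yd,d[2]])-c
    return o,p,np.arctan2(p[1],-p[0]),np.linalg.norm(p)
def rows(th1,n,Rend):
    o,p,phi,r=cur(); print("theta",phi-.2233,"r",r)
    Ri=R.from_quat(o["ee_rot"]).inv()
    for k in range(1,n+1):
        f=k/n; ph=phi+(th1+.2233-phi)*f; rr=r+(Rend-r)*f
        q=np.array([-rr*np.cos(ph),rr*np.sin(ph)])-p
        print(np.round(Ri.apply(yd*q[0]+np.array([0,0,q[1]])),4))
E
python3 -c "
from arc import *
rows(.87,10,.1915)"
```

```text
theta 1.7306321678993153 r 0.19414594396116527
[ 0.0001  0.0158 -0.0053]
[ 0.0003  0.032  -0.0092]
[ 0.0004  0.0485 -0.0118]
[ 0.0005  0.0651 -0.0129]
[ 0.0006  0.0817 -0.0125]
[ 0.0007  0.0982 -0.0108]
[ 0.0008  0.1144 -0.0076]
[ 0.0009  0.1303 -0.003 ]
[0.001  0.1457 0.0028]
[0.0011 0.1606 0.01  ]
```

Request:
{"fn": "arm_command", "kwargs": {"steps": [[[-1,0,0.016,-0.005,0,0,0],[-1,0,0.032,-0.009,0,0,0],[-1,0,0.0485,-0.0118,0,0,0],[-1,0,0.065,-0.0129,0,0,0],[-1,0,0.0817,-0.0125,0,0,0],[-1,0.001,0.098,-0.0108,0,0,0],[-1,0.001,0.1144,-0.0076,0,0,0],[-1,0.001,0.13,-0.003,0,0,0],[-1,0.001,0.1457,0.003,0,0,0],[-1,0.001,0.1606,0.01,0,0,0]]]}}

```text
t: 40.02
position: [0.5112, 0.2618, 0.4101]
ee_rot: [0.996, 0.084, 0.002, -0.002]
contact_force: [0.5, 3.0, 2.7]
width: 0.0089
```

```bash
python3 -c "
from arc import *
st();rows(.05,10,.190)"
```

```text
t 40.02 pos [0.5112 0.2618 0.4101] q [ 0.9964  0.0844  0.0024 -0.0015] F [0.5 3.  2.7] w 0.0089 j [0.278 0.452 1.558 0.002 1.127 1.679]
theta 0.8710648682812459 r 0.19202566545597466
[0.0001 0.0136 0.0079]
[0.0001 0.0265 0.0169]
[0.0001 0.0386 0.027 ]
[0.0002 0.0498 0.038 ]
[0.0002 0.0601 0.0498]
[0.0002 0.0694 0.0625]
[0.0002 0.0776 0.0758]
[0.0002 0.0846 0.0898]
[1.000e-04 9.050e-02 1.042e-01]
[1.000e-04 9.520e-02 1.191e-01]
```

Request:
{"fn": "arm_command", "kwargs": {"steps": [[[-1,0,0.0136,0.008,0,0,0],[-1,0,0.0265,0.017,0,0,0],[-1,0,0.0386,0.027,0,0,0],[-1,0,0.05,0.038,0,0,0],[-1,0,0.06,0.05,0,0,0],[-1,0,0.0694,0.0625,0,0,0],[-1,0,0.0776,0.0758,0,0,0],[-1,0,0.0846,0.09,0,0,0],[-1,0,0.0905,0.104,0,0,0],[-1,0,0.0952,0.119,0,0,0]]]}}

```text
t: 40.85
position: [0.5274, 0.168, 0.2899]
ee_rot: [0.996, 0.084, 0.002, -0.002]
contact_force: [-0.7, 3.4, 1.9]
width: 0.0089
```

```bash
python3 -c "
from arc import *
st();rows(-.03,4,.190)
i,K,W=cam('side');save('q32',i[100:220,150:300],5)"
```

```text
t 40.85 pos [0.5274 0.168  0.2899] q [ 0.9965  0.084   0.0017 -0.002 ] F [-0.7  3.4  1.9] w 0.0089 j [0.106 0.594 1.716 0.005 0.828 1.505]
theta 0.04485959122498423 r 0.19006972790415105
[-0.      0.0009  0.0034]
[-0.      0.0017  0.0069]
[-0.      0.0025  0.0104]
[-0.      0.0032  0.0138]
```

View pics/q32.png

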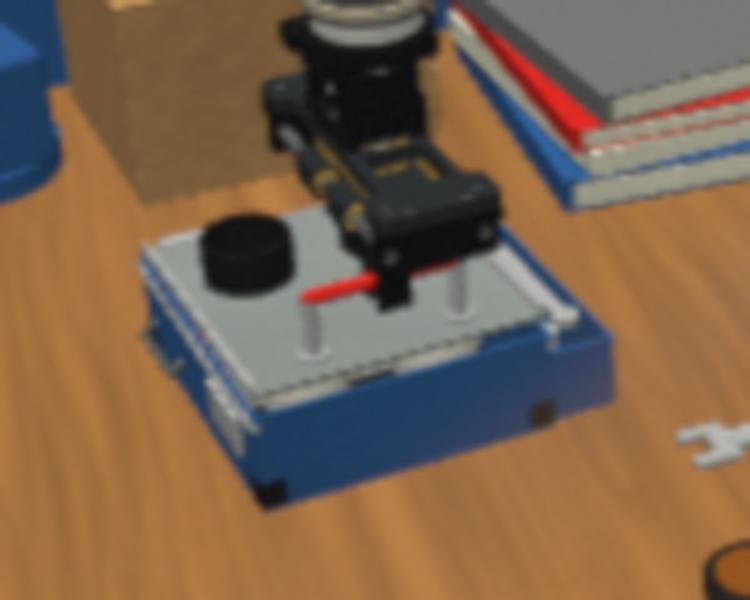

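Request:
{"fn": "arm_command", "kwargs": {"steps": [[[-1,0,0.0005,0.002,0,0,0],[-1,0,0.001,0.004,0,0,0],[-1,0,0.0015,0.006,0,0,0],[-1,0,0.002,0.008,0,0,0],[-1,0,0.002,0.0095,0,0,0],[-1,0,0.002,0.011,0,0,0],[-1,0,0.002,0.011,0,0,0],[-1,0,0.002,0.011,0,0,0],[-1,0,0.002,0.011,0,0,0],[-1,0,0.002,0.011,0,0,0]]]}}

```text
t: 41.73
position: [0.5276, 0.1662, 0.2814]
ee_rot: [0.996, 0.084, 0.003, -0.002]
contact_force: [-6.8, 0.7, 29.3]
width: 0.0087
```

```bash
python3 -c "
from arc import *
st();rows(-.03,4,.190)
i,K,W=cam('side');save('q32',i[100:220,150:300],5)"
```

```text
t 41.73 pos [0.5276 0.1662 0.2814] q [ 0.9964  0.0841  0.0026 -0.002 ] F [-6.8  0.7 29.3] w 0.0087 j [0.102 0.607 1.723 0.005 0.806 1.501]
theta -0.0007369229755901374 r 0.18981834136327996
[-0.      0.0004  0.0013]
[-0.      0.0007  0.0027]
[-0.     0.001  0.004]
[-0.      0.0013  0.0054]
```

View pics/q32.png

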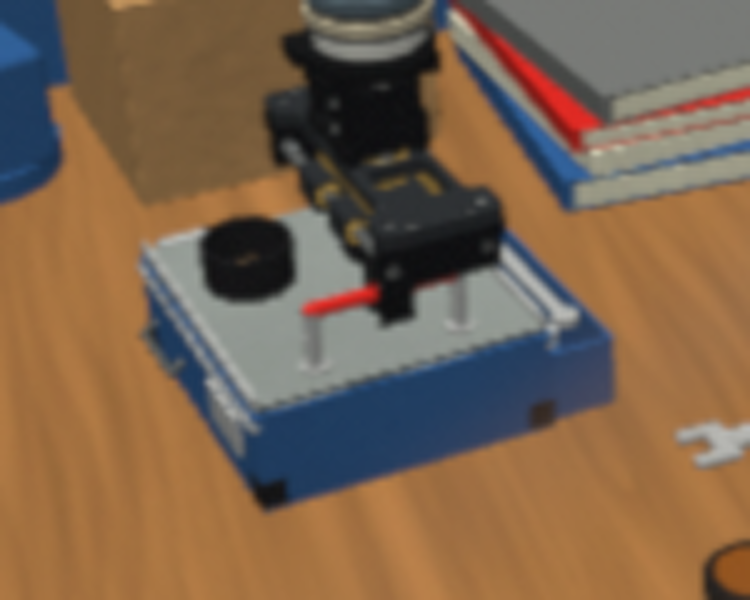

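Request:
{"fn": "arm_command", "kwargs": {"steps": [[[0.2,0,0,0,0,0,0],[0.4,0,0,0,0,0,0],[0.4,0,0,0,0,0,0],[0.4,0,0,0,0,0,0],[0.4,0,0,0,0,0,0],[0.6,0,0,-0.02,0,0,0],[1,0,0,-0.05,0,0,0],[1,0,0,-0.08,0,0,0],[1,0,0.03,-0.1,0,0,0],[1,0,0.06,-0.12,0,0,0]]]}}

```text
t: 42.62
position: [0.5369, 0.1069, 0.402]
ee_rot: [0.996, 0.086, 0.002, -0.002]
contact_force: [1.1, 0.7, 0.3]
width: 0.0679
```

```bash
python3 -c "
from h import *
st()
i,K,W=cam('side');save('q33',i[100:220,150:300],5)
i,K,W=cam('scene');save('q34',i)
save('q34b',i[160:280,290:400],5)
"
```

```text
t 42.62 pos [0.5369 0.1069 0.402 ] q [ 0.9963  0.0859  0.0025 -0.0019] F [1.1 0.7 0.3] w 0.0679 j [-0.009  0.426  1.633  0.005  1.078  1.388]
```

View pics/q33.png

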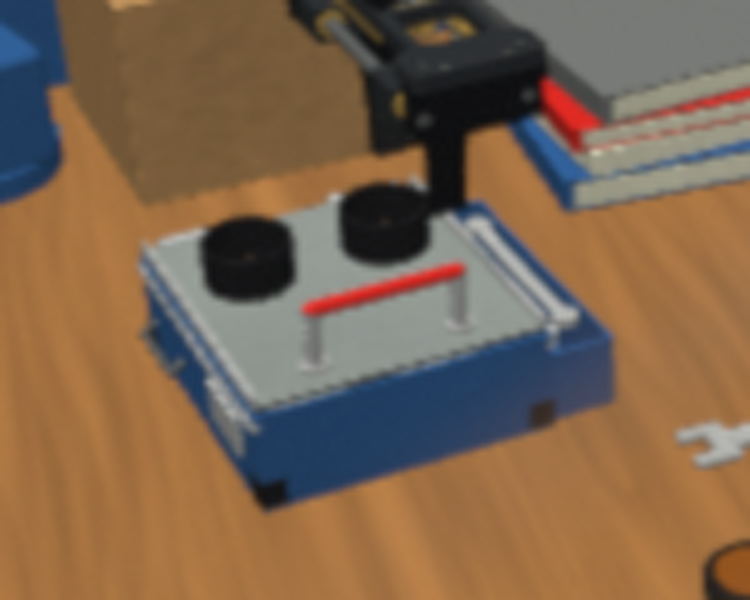

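View pics/q34b.png

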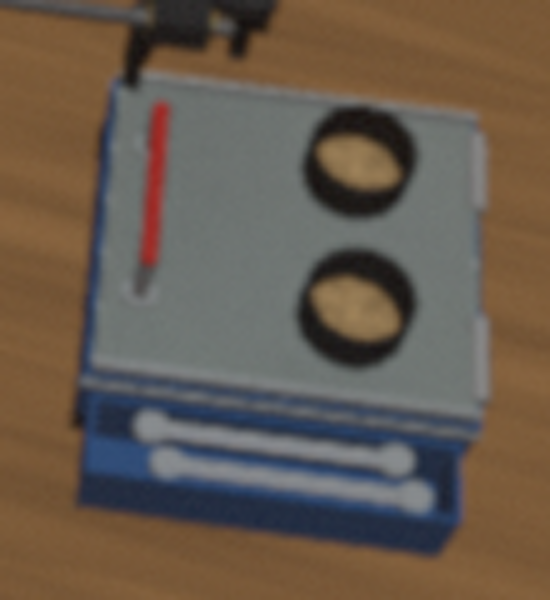

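View pics/q34.png

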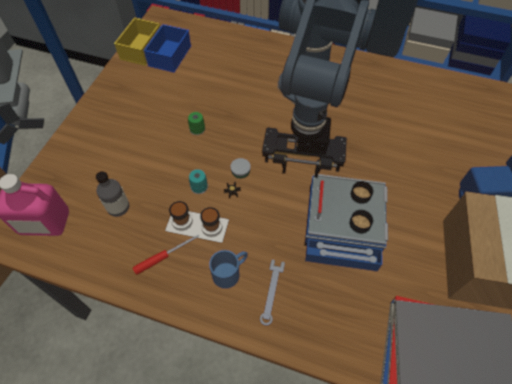

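```bash
python3 -c "
from h import *
goto([.457,.2704,.40],down(np.radians(-79.9)))
"
```

```text
shift [-0.0536 -0.178   0.0035] turn [-0.02 -0.73 -0.64]
```

Request:
{"fn": "arm_command", "kwargs": {"steps": [[[1,-0.011,-0.036,0,0,-0.7,-0.6],[1,-0.022,-0.072,0,0,-0.7,-0.6],[1,-0.033,-0.108,0,0,-0.7,-0.6],[1,-0.044,-0.144,0,0,-0.7,-0.6],[1,-0.0536,-0.178,0,0,-0.7,-0.6],[1,-0.0536,-0.178,0,0,-0.7,-0.6],[1,-0.0536,-0.178,0,0,-0.7,-0.6],[1,-0.0536,-0.178,0,0,-0.7,-0.6],[1,-0.0536,-0.178,0,0,-0.7,-0.6],[1,-0.0536,-0.178,0,0,-0.7,-0.6]]]}}

```text
t: 43.55
position: [0.4577, 0.2693, 0.4031]
ee_rot: [0.996, 0.087, -0.0, -0.0]
contact_force: [0.0, -0.7, 0.4]
width: 0.087
```

```bash
python3 -c "
from h import *
st()
i,K,W=cam('wrist');save('q35',i,1.5)
for p in [(.4599,.2710),(.5525,.2874)]:
  print(proj(K,W,[[*p,.076],[*p,.106]])*1.5)
"
```

```text
t 43.55 pos [0.4577 0.2693 0.4031] q [ 0.9962  0.0867 -0.     -0.    ] F [ 0.  -0.7  0.4] w 0.087 j [0.321 0.404 1.669 0.    1.069 1.718]
[[378.94899914 261.34486592]
 [378.7157865  274.01534486]]
[[378.59218803 108.94502434]
 [378.29479958 106.1085051 ]]
```

View pics/q35.png

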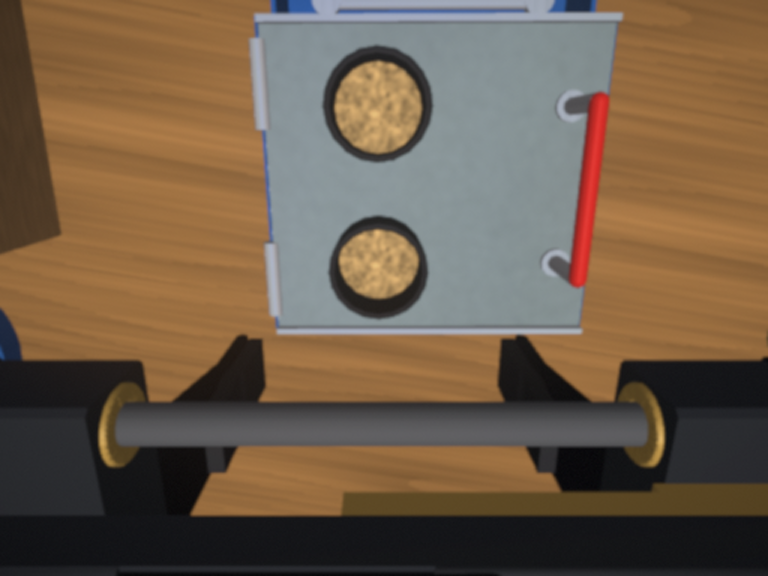

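```bash
python3 -c "
from h import *
i,K,W=cam('wrist')
a=np.linspace(0,2*np.pi,72)
for p in [(.4599,.2710),(.5525,.2874)]:
  for z,r in [(.106,.030),(.106,.026),(.076,.03),(.076,.026)]:
    q=proj(K,W,np.c_[p[0]+r*np.cos(a),p[1]+r*np.sin(a),np.full(72,z)])
    print(z,r,q.min(0).round(1),q.max(0).round(1))
g=cv2.cvtColor(i,cv2.COLOR_BGR2GRAY); h=cv2.cvtColor(i,cv2.COLOR_BGR2HSV)
m=((g<75)).astype(np.uint8); m[:, :205]=0;m[:,300:]=0;m[222:]=0
for c in cv2.findContours(m,0,1)[0]:
  if cv2.contourArea(c)>300:
    q=c[:,0]; print('dark',q.min(0),q.max(0),cv2.fitEllipse(c))
m=((h[...,0]>10)&(h[...,0]<30)&(h[...,1]>80)).astype(np.uint8); m[:,:205]=0;m[:,300:]=0;m[215:]=0;m[:20]=0
for c in cv2.findContours(m,0,1)[0]:
  if cv2.contourArea(c)>300:
    q=c[:,0]; print('floor',q.min(0),q.max(0))
"
```

```text
0.106 0.03 [218.9 149.4] [286. 214.]
0.106 0.026 [223.4 154. ] [281.5 209.9]
0.076 0.03 [222.1 143.8] [283.1 203. ]
0.076 0.026 [226.2 148. ] [279.1 199.3]
0.106 0.03 [215.  30.] [289.3 109. ]
0.106 0.026 [220.   35.6] [284.3 104. ]
0.076 0.03 [218.9  36.1] [285.8 107.1]
0.076 0.026 [223.4  41.1] [281.3 102.7]
dark [220 144] [284 211] ((251.93429565429688, 178.07049560546875), (63.33807373046875, 66.54449462890625), 0.8290939927101135)
dark [216  31] [287 107] ((251.3821563720703, 68.80237579345703), (70.72222900390625, 75.36541748046875), 178.93162536621094)
floor [225 152] [279 199]
floor [222  40] [281 102]
```

```bash
python3 -c "
from h import *
goto([.60,-.153,.40],down(np.radians(-82)))
"
```

```text
shift [0.0673 0.4406 0.0033] turn [-0.02 -0.02  1.94]
```

Request:
{"fn": "arm_command", "kwargs": {"steps": [[[1,0.006,0.04,0,0,0,2],[1,0.012,0.08,0,0,0,2],[1,0.018,0.12,0,0,0,2],[1,0.024,0.16,0,0,0,2],[1,0.03,0.2,0,0,0,2],[1,0.036,0.24,0,0,0,2],[1,0.042,0.28,0,0,0,2],[1,0.048,0.32,0,0,0,2],[1,0.054,0.36,0,0,0,2],[1,0.06,0.4,0,0,0,2]]]}}

```text
t: 44.48
position: [0.5859, -0.1174, 0.4033]
ee_rot: [0.998, 0.068, 0.0, -0.0]
contact_force: [0.8, 0.7, -0.8]
width: 0.0867
```

Request:
{"fn": "arm_command", "kwargs": {"steps": [[[1,0.007,0.04,0,0,0,0],[1,0.007,0.04,0,0,0,0],[1,0.007,0.04,0,0,0,0],[1,0.007,0.04,0,0,0,0],[1,0.007,0.04,0,0,0,0],[1,0.007,0.04,0,0,0,0],[1,0.007,0.04,0,0,0,0],[1,0.007,0.04,0,0,0,0],[1,0.007,0.04,0,0,0,0],[1,0.007,0.04,0,0,0,0]]]}}

```text
t: 45.32
position: [0.5983, -0.1555, 0.4035]
ee_rot: [0.998, 0.069, 0.0, -0.0]
contact_force: [0.3, -0.2, 0.5]
width: 0.0869
```

```bash
python3 -c "
from h import *
st()
i,K,W=cam('wrist');save('q36',i,1.5); save('q36r',i)
for p in [(.6692,-.1983),(.6601,-.109)]:
  print(proj(K,W,[[*p,.079]]))
"
```

```text
t 45.32 pos [ 0.5983 -0.1555  0.4035] q [ 9.976e-01  6.870e-02  3.000e-04 -1.000e-04] F [ 0.3 -0.2  0.5] w 0.0869 j [-4.350e-01  5.190e-01  1.452e+00  1.000e-03  1.170e+00  9.980e-01]
[[310.83041572 109.82869369]]
[[213.0210183  106.14613444]]
```

View pics/q36.png

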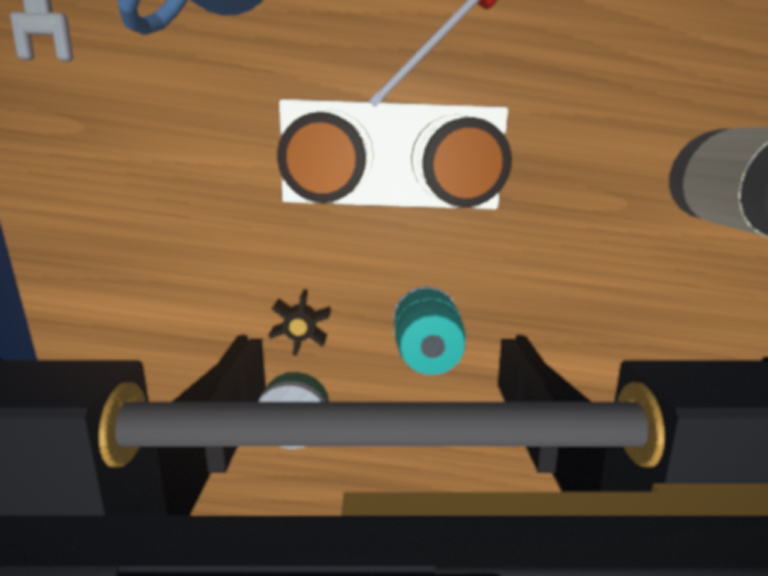

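```bash
python3 -c "
from h import *
i,K,W=cam('wrist');g=cv2.cvtColor(i,cv2.COLOR_BGR2GRAY)
m=(g<70).astype(np.uint8); m[:60]=0;m[150:]=0;m[:,:170]=0;m[:,360:]=0
for c in cv2.findContours(m,0,1)[0]:
  if cv2.contourArea(c)>300:
    e=cv2.fitEllipse(c); print(e, plane(K,W,*e[0],.079))
"
```

```text
((310.6248779296875, 107.69578552246094), (53.190128326416016, 55.45653533935547), 57.51111602783203) [ 0.67100288 -0.19790261  0.079     ]
((213.5450439453125, 104.51437377929688), (52.82582473754883, 54.86323928833008), 147.57737731933594) [ 0.66158374 -0.10949865  0.079     ]
```

```bash
python3 -c "
from h import *
i,K,W=cam('scene'); print('oil',plane(K,W,118,212,0), plane(K,W,102,176,.17))
i,K,W=cam('side'); print('oil',plane(K,W,357,322,0))
goto([.661,-.109,.30],down(np.radians(-82)))
"
```

```text
oil [ 0.69957564 -0.39398706  0.        ] [ 0.68595203 -0.39685476  0.17      ]
oil [ 0.68246861 -0.41679157  0.        ]
shift [ 0.0685 -0.038   0.1034] turn [-0.02 -0.02 -0.17]
```

Request:
{"fn": "arm_command", "kwargs": {"steps": [[[0.6,0.034,-0.019,0,0,0,0],[0.6,0.0685,-0.038,0,0,0,0],[0.6,0.0685,-0.038,0.02,0,0,0],[0.6,0.0685,-0.038,0.05,0,0,0],[0.6,0.0685,-0.038,0.08,0,0,0],[0.6,0.0685,-0.038,0.1,0,0,0],[0.6,0.0685,-0.038,0.11,0,0,0],[0.6,0.0685,-0.038,0.11,0,0,0],[0.6,0.0685,-0.038,0.11,0,0,0],[0.6,0.0685,-0.038,0.11,0,0,0]]]}}

```text
t: 46.35
position: [0.6617, -0.1093, 0.2951]
ee_rot: [0.998, 0.068, 0.002, 0.0]
contact_force: [0.3, 0.6, -0.2]
width: 0.07
```

```bash
python3 -c "
from h import *
st()
i,K,W=cam('wrist');save('q37',i,1.5)
goto([.661,-.109,.2355],down(np.radians(-82)))
"
```

```text
t 46.35 pos [ 0.6617 -0.1093  0.2951] q [9.977e-01 6.820e-02 1.800e-03 5.000e-04] F [ 0.3  0.6 -0.2] w 0.07 j [-3.300e-01  7.140e-01  1.401e+00  1.000e-03  1.023e+00  1.104e+00]
shift [-0.001  -0.0005  0.0599] turn [ 0.09 -0.23 -0.18]
```

View pics/q37.png

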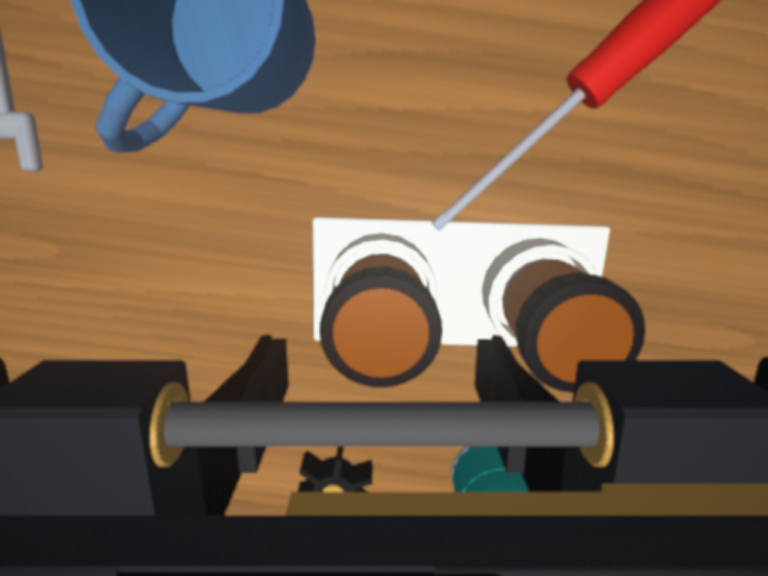

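```bash
python3 -c "
from h import *
print(wc([(381,329)],.079), wc([(580,332)],.079))
"
```

```text
[array([ 0.66339769, -0.10952273,  0.079     ])] [array([ 0.67376119, -0.19585863,  0.079     ])]
```

Request:
{"fn": "arm_command", "kwargs": {"steps": [[[0.6,0,0,0.015,0,-0.2,0],[0.6,0,0,0.03,0,-0.2,0],[0.6,0,0,0.045,0,-0.2,0],[0.6,0,0,0.055,0,-0.2,0],[0.6,0,0,0.059,0,-0.2,0],[0.6,0,0,0.059,0,-0.2,0],[0.2,0,0,0.059,0,-0.2,0],[0.2,0,0,0.059,0,-0.2,0],[-1,0,0,0.059,0,-0.2,0],[-1,0,0,0.059,0,-0.2,0]]]}}

```text
t: 47.33
position: [0.6621, -0.1094, 0.2372]
ee_rot: [0.998, 0.068, 0.001, 0.001]
contact_force: [-0.1, -0.4, 0.1]
width: 0.053
```

Request:
{"fn": "arm_command", "kwargs": {"steps": [[[-1,0,0,0,0,0,0],[-1,0,0,0,0,0,0],[-1,0,0,0,0,0,0],[-1,0,0,0,0,0,0],[-1,0,0,0,0,0,0],[-1,0,0,-0.01,0,0,0],[-1,0,0,-0.025,0,0,0],[-1,0,0,-0.04,0,0,0],[-1,0,0,-0.055,0,0,0],[-1,0,0,-0.07,0,0,0]]]}}

```text
t: 48.17
position: [0.6618, -0.1092, 0.3084]
ee_rot: [0.998, 0.068, 0.001, 0.001]
contact_force: [0.3, 0.1, -1.8]
width: 0.0532
```

```bash
python3 -c "
from h import *
st()
i,K,W=cam('wrist');save('q38',i,1.5)
i,K,W=cam('side');save('q39',i[170:290,260:360],5)
"
```

```text
t 48.17 pos [ 0.6618 -0.1092  0.3084] q [9.977e-01 6.830e-02 9.000e-04 1.000e-03] F [ 0.3  0.1 -1.8] w 0.0532 j [-3.300e-01  6.970e-01  1.392e+00 -1.000e-03  1.050e+00  1.105e+00]
```

View pics/q38.png

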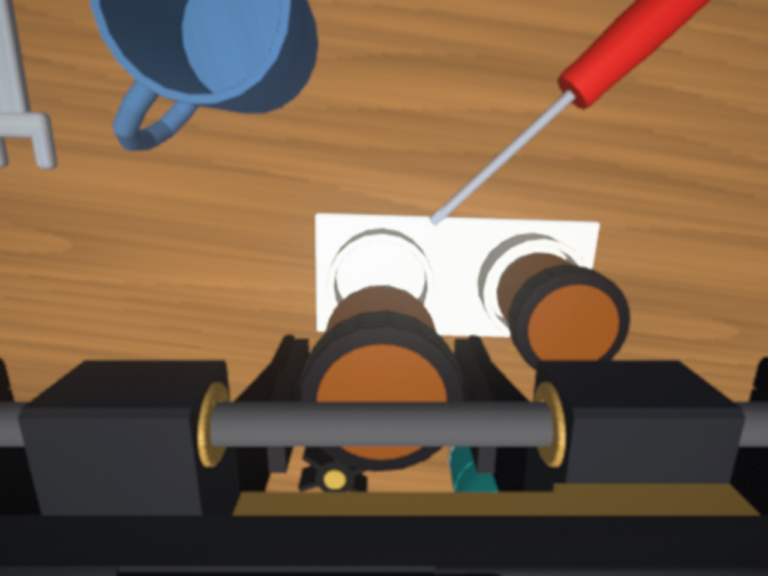

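View pics/q39.png

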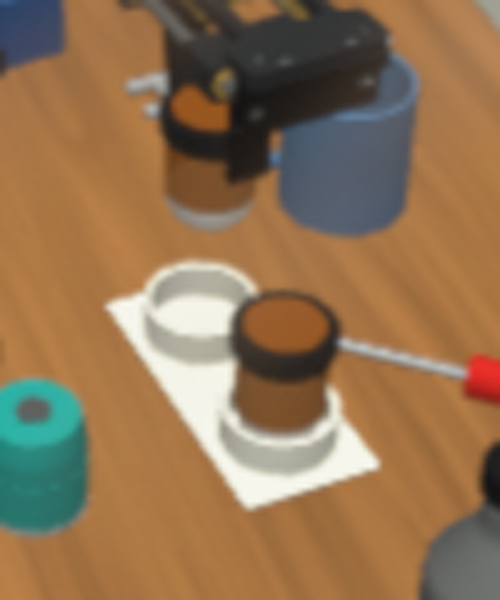

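```bash
python3 -c "
from h import *
o=status.get_obs();i,K,W=cam('wrist'); Rm=R.from_quat(o['ee_rot']).as_matrix()
a=np.linspace(0,2*np.pi,180)
for dx in [-.003,0,.003]:
  t=np.c_[dx+.027*np.cos(a),.027*np.sin(a),np.full(180,.158)]
  q=proj(K,W,t@Rm.T+o['position'])*1.5; print(dx,q.min(0),q.max(0))
  t=np.c_[dx+.0225*np.cos(a),.0225*np.sin(a),np.full(180,.158)]
  q=proj(K,W,t@Rm.T+o['position'])*1.5; print('  orange',q.min(0),q.max(0))
"
```

```text
-0.003 [296.86962163 332.01553245] [464.45342047 479.49771236]
  orange [310.86405955 345.50135821] [450.45208632 468.30600294]
0 [296.39716814 322.89057093] [464.93494385 472.05570834]
  orange [310.47205154 336.53745091] [450.85308532 460.74233157]
0.003 [295.91930535 313.65581645] [465.4219812  464.53290942]
  orange [310.07556433 327.46665307] [451.25866683 453.09587041]
```

```bash
python3 -c "
from h import *
goto([.5517,.2873,.40],down(np.radians(-79.9)))
"
```

```text
shift [-0.0551 -0.4077 -0.0929] turn [ 0.23 -0.28 -2.26]
```

Request:
{"fn": "arm_command", "kwargs": {"steps": [[[-1,0,0,-0.03,0,0,0],[-1,-0.003,-0.02,-0.06,0,0,-0.5],[-1,-0.007,-0.05,-0.085,0.2,-0.2,-1],[-1,-0.011,-0.085,-0.093,0.2,-0.2,-1.5],[-1,-0.016,-0.12,-0.093,0.2,-0.2,-2],[-1,-0.021,-0.155,-0.093,0.2,-0.2,-2.2],[-1,-0.026,-0.19,-0.093,0.2,-0.2,-2.2],[-1,-0.031,-0.225,-0.093,0.2,-0.2,-2.2],[-1,-0.035,-0.26,-0.093,0.2,-0.2,-2.2],[-1,-0.04,-0.295,-0.093,0.2,-0.2,-2.2]]]}}

```text
t: 49.15
position: [0.581, 0.1792, 0.3994]
ee_rot: [0.996, 0.087, -0.0, 0.0]
contact_force: [0.1, -0.4, -0.9]
width: 0.0535
```

```bash
python3 -c "
from h import *
st();goto([.5517,.2873,.39],down(np.radians(-79.9)))
"
```

```text
t 49.15 pos [0.581  0.1792 0.3994] q [ 9.962e-01  8.740e-02 -5.000e-04  2.000e-04] F [ 0.1 -0.4 -0.9] w 0.0535 j [ 0.116  0.511  1.482 -0.     1.15   1.512]
shift [-0.01   -0.1116  0.0093] turn [ 0.02  0.06 -0.08]
```

Request:
{"fn": "arm_command", "kwargs": {"steps": [[[-1,-0.003,-0.035,0,0,0,0],[-1,-0.006,-0.07,0,0,0,0],[-1,-0.009,-0.1,0.0,0,0,0],[-1,-0.01,-0.1116,0.005,0,0,0],[-1,-0.01,-0.1116,0.01,0,0,0],[-1,-0.01,-0.1116,0.02,0,0,0],[-1,-0.01,-0.1116,0.03,0,0,0],[-1,-0.01,-0.1116,0.04,0,0,0],[-1,-0.01,-0.1116,0.045,0,0,0],[-1,-0.01,-0.1116,0.045,0,0,0]]]}}

```text
t: 49.98
position: [0.5517, 0.2858, 0.3521]
ee_rot: [0.996, 0.086, -0.003, 0.001]
contact_force: [0.4, 0.1, -1.1]
width: 0.053
```

```bash
python3 -c "
from h import *
st();goto([.5517,.2873,.310],down(np.radians(-79.9)))
i,K,W=cam('wrist');save('q40',i,1.5)
i,K,W=cam('side');save('q41',i[80:220,150:300],5)
i,K,W=cam('scene');save('q42',i[150:280,290:420],5)
"
```

```text
t 49.98 pos [0.5517 0.2858 0.3521] q [ 9.963e-01  8.630e-02 -2.600e-03  8.000e-04] F [ 0.4  0.1 -1.1] w 0.053 j [ 0.299  0.584  1.491 -0.     1.071  1.697]
shift [ 0.0005 -0.0015  0.0421] turn [ 0.06  0.3  -0.19]
```

View pics/q40.png

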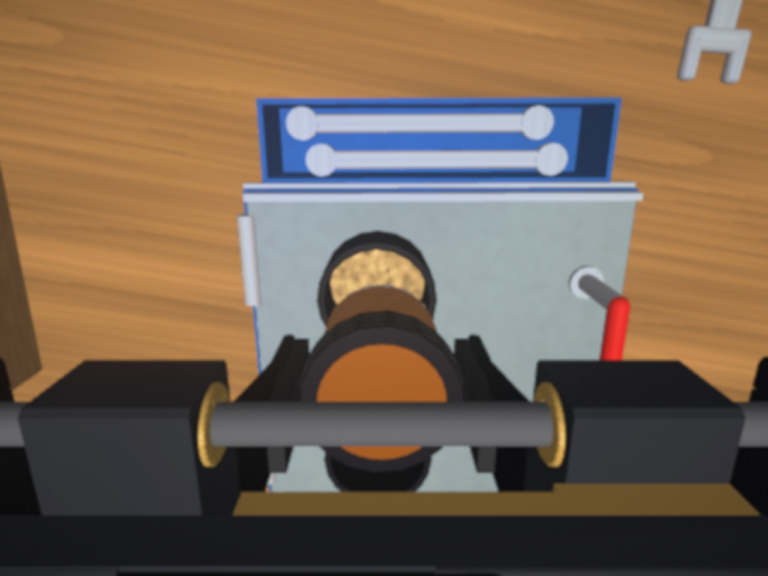

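View pics/q41.png

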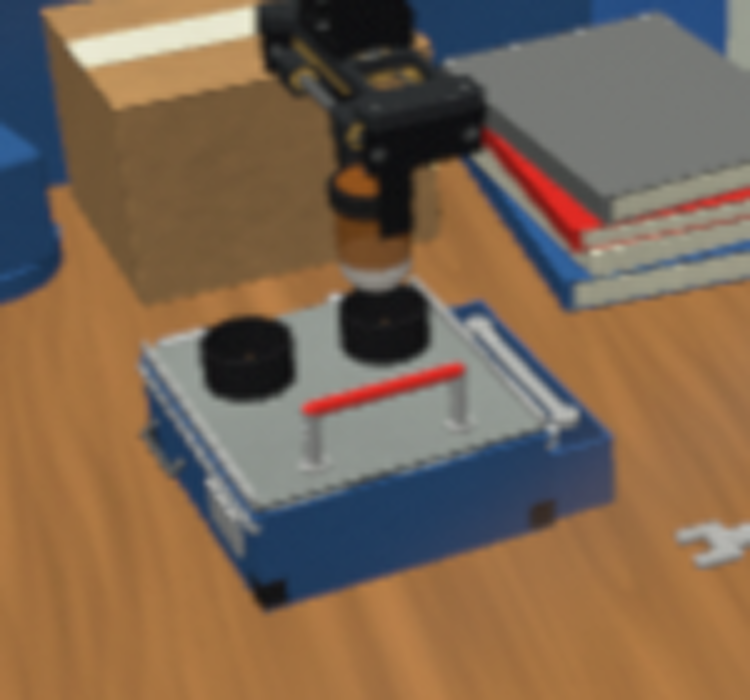

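View pics/q42.png

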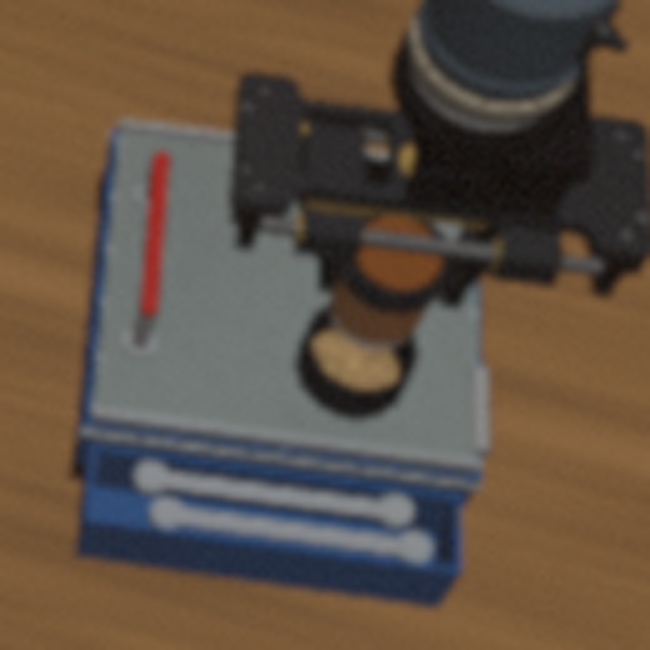

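```bash
python3 -c "
from h import *
for n,(x0,y0) in [('side',(150,80)),('scene',(290,150))]:
  i,K,W=cam(n)
  q=proj(K,W,[[.5527,.286,.119],[.5527,.286,.194],[.5527,.2875,.106]]); print(n,(q-[x0,y0]+.4)*5)
"
```

```text
side [[381.24278986 286.88318643]
 [373.57792969 180.44397   ]
 [382.00238109 303.58020182]]
scene [[364.6036089  334.0468591 ]
 [397.57578543 261.33262676]
 [362.05912049 346.61298199]]
```

```bash
python3 -c "
from h import *
i,K,W=cam('side');save('q43',i[105:160,205:260],12)
print(W[:3,0])
i,K,W=cam('scene');save('q44',i[185:240,340:395],12)
print(W[:3,0],W[:3,1])
"
```

```text
[ 0.96107163 -0.27524549 -0.02410896]
[-3.22427179e-01  9.46594266e-01  1.01242819e-04] [ 0.80106417  0.27291397 -0.53274211]
```

View pics/q43.png

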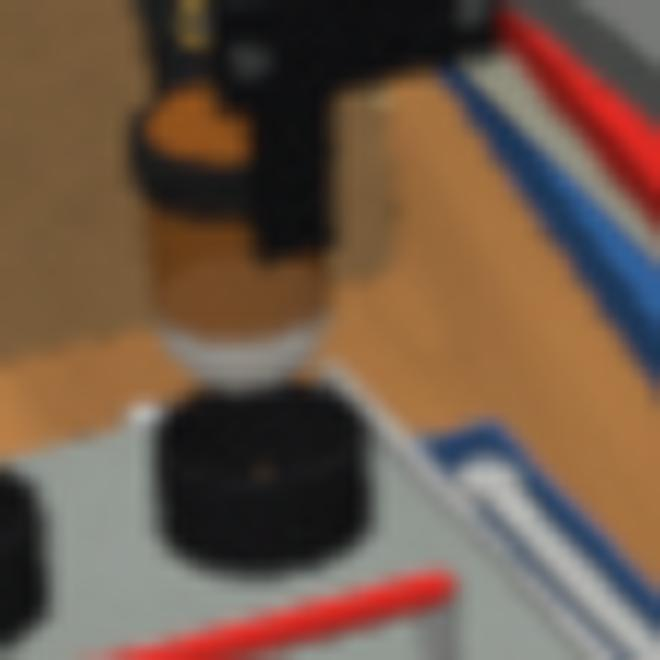

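View pics/q44.png

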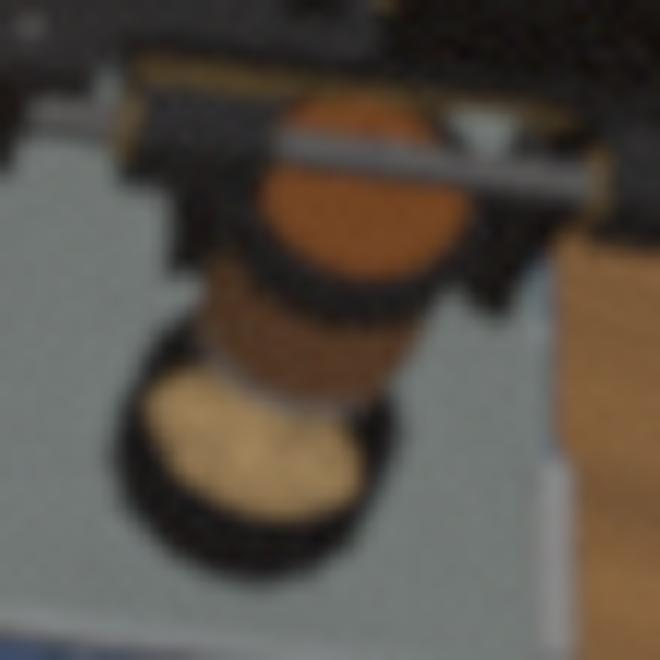

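```bash
python3 -c "
from h import *
a=np.linspace(0,2*np.pi,180)
def circ(p,z,r): return np.c_[p[0]+r*np.cos(a),p[1]+r*np.sin(a),np.full(180,z)]
for n,(x0,y0) in [('side',(205,105)),('scene',(340,185))]:
  i,K,W=cam(n); f=lambda P:(proj(K,W,P)-[x0,y0]+.46)*12
  b=(.5527,.286); c=(.5527,.2875)
  for nm,P in [('collar top',circ(b,.194,.027)),('collar bot',circ(b,.179,.027)),('equator',circ(b,.143,.024)),('cup top',circ(c,.106,.03)),('cup base',circ(c,.076,.03)),('cup floor',circ(c,.076,.026)),('cup top in',circ(c,.106,.026))]:
    q=f(P); print(n,nm,q.min(0).round(),q.max(0).round())
  q=f([[.5527,.286,.143],[.5627,.286,.143],[.5527,.296,.143],[.5527,.286,.153]]); print((q[1:]-q[0]).round(1))
"
```

```text
side collar top [133.  87.] [342. 182.]
side collar bot [137. 139.] [345. 235.]
side equator [159. 266.] [341. 353.]
side cup top [146. 375.] [369. 486.]
side cup base [154. 471.] [375. 583.]
side cup floor [169. 478.] [360. 575.]
side cup top in [161. 382.] [354. 478.]
[[ 36.8  -5.7]
 [ -8.4 -17. ]
 [ -2.4 -33.8]]
scene collar top [223.  97.] [487. 322.]
scene collar bot [208. 135.] [469. 357.]
scene equator [188. 233.] [413. 427.]
scene cup top [133. 295.] [406. 534.]
scene cup base [108. 360.] [375. 595.]
scene cup floor [125. 375.] [357. 579.]
scene cup top in [152. 311.] [388. 517.]
[[ -8.8  38.5]
 [ 46.1  13.1]
 [ 10.4 -22.9]]
```

Request:
{"fn": "arm_command", "kwargs": {"steps": [[[-1,0.0025,0,0,0,0.2,0],[-1,0.0025,0,0,0,0.2,0],[-1,0.0025,0,0.004,0,0.2,0],[-1,0.0025,0,0.008,0,0.2,0],[-1,0.0025,0,0.012,0,0.2,0],[-1,0.0025,0,0.016,0,0.2,0],[-1,0.0025,0,0.02,0,0.2,0],[-1,0.0025,0,0.024,0,0.2,0],[-1,0.0025,0,0.026,0,0.2,0],[-1,0.0025,0,0.026,0,0.2,0]]]}}

```text
t: 51.27
position: [0.554, 0.2877, 0.328]
ee_rot: [0.996, 0.087, 0.001, 0.0]
contact_force: [0.7, 0.0, -1.5]
width: 0.0532
```

```bash
python3 -c "
from h import *
st()
i,K,W=cam('side');save('q43',i[105:160,205:260],12)
i,K,W=cam('scene');save('q44',i[185:240,340:395],12)
i,K,W=cam('wrist');save('q45',i,1.5)
"
```

```text
t 51.27 pos [0.554  0.2877 0.328 ] q [9.962e-01 8.740e-02 1.000e-03 1.000e-04] F [ 0.7  0.  -1.5] w 0.0532 j [ 3.000e-01  6.170e-01  1.505e+00 -1.000e-03  1.017e+00  1.697e+00]
```

View pics/q43.png

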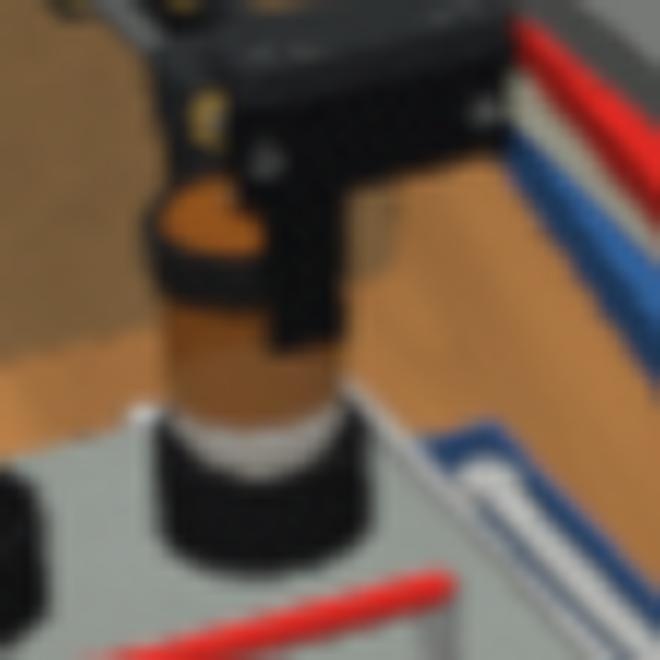

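View pics/q45.png

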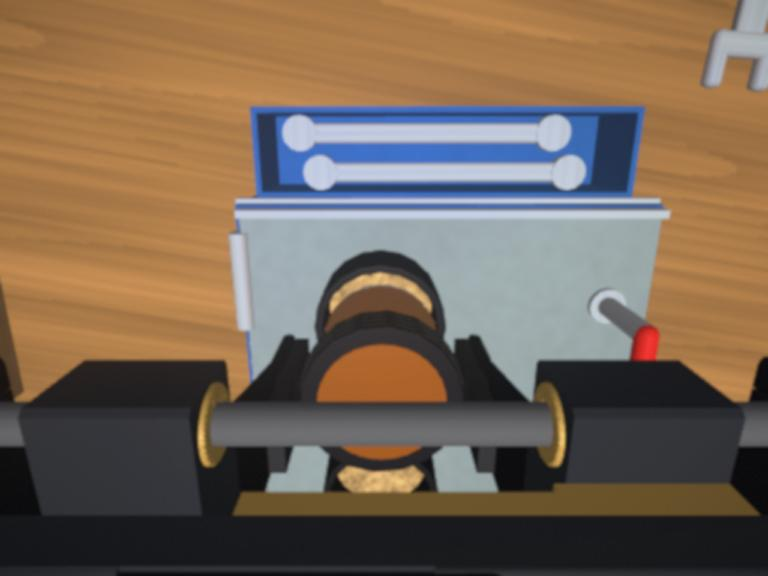

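View pics/q44.png

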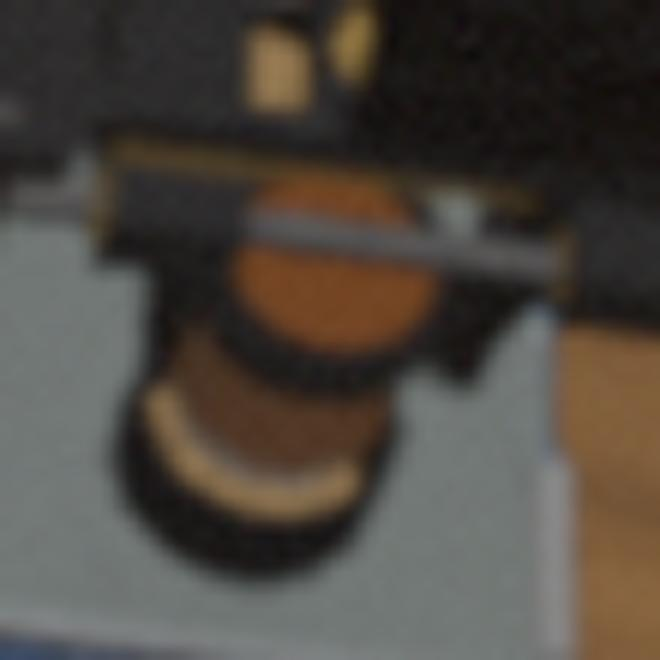

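Request:
{"fn": "arm_command", "kwargs": {"steps": [[[-1,0.001,0,0,0,0,0],[-1,0.001,0,0.002,0,0,0],[-1,0.001,0,0.004,0,0,0],[-1,0.001,0,0.006,0,0,0],[-1,0.001,0,0.008,0,0,0],[-1,0.001,0,0.01,0,0,0],[-1,0.001,0,0.012,0,0,0],[-1,0.001,0,0.014,0,0,0],[-1,0.001,0,0.015,0,0,0],[-1,0.001,0,0.015,0,0,0]]]}}

```text
t: 52.25
position: [0.5553, 0.288, 0.3136]
ee_rot: [0.996, 0.087, 0.002, -0.0]
contact_force: [-0.4, 0.5, -2.6]
width: 0.053
```

```bash
python3 -c "
from h import *
st()
i,K,W=cam('side');save('q43',i[105:160,205:260],12)
i,K,W=cam('scene');save('q44',i[185:240,340:395],12)
i,K,W=cam('wrist');save('q45',i,1.5)
"
```

```text
t 52.25 pos [0.5553 0.288  0.3136] q [ 0.9962  0.0874  0.0016 -0.    ] F [-0.4  0.5 -2.6] w 0.053 j [ 3.000e-01  6.370e-01  1.513e+00 -1.000e-03  9.880e-01  1.696e+00]
```

View pics/q43.png

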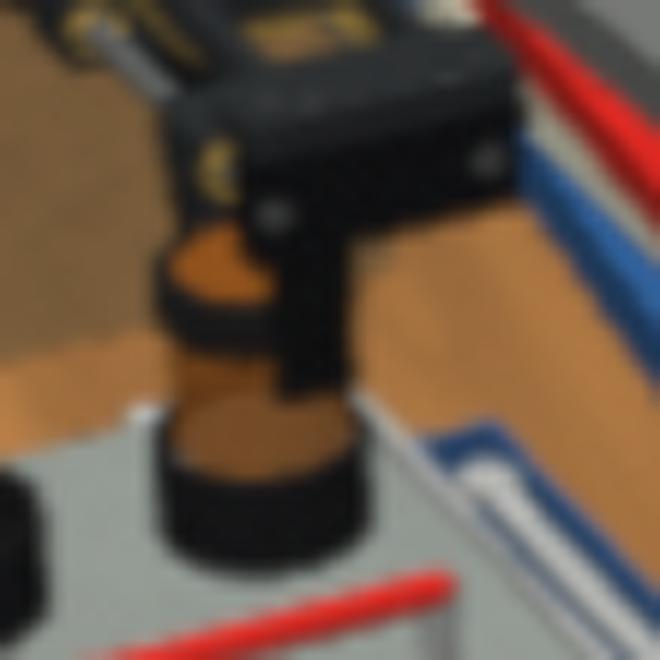

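View pics/q44.png

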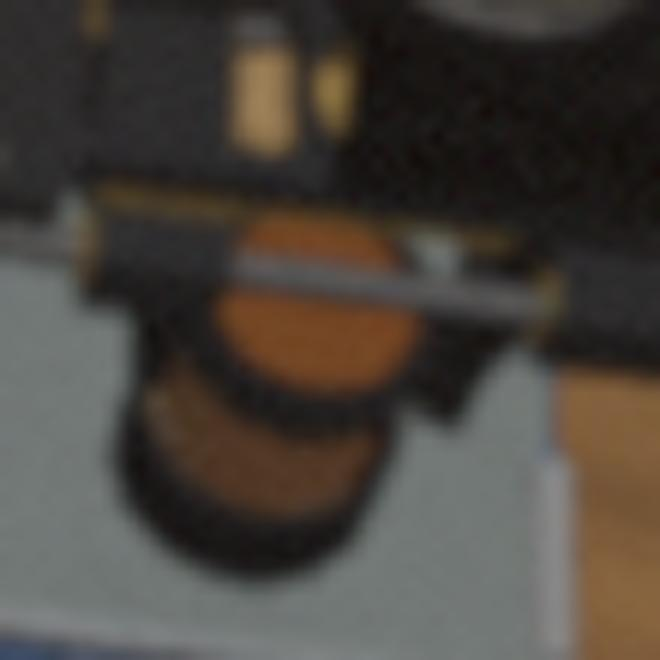

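Request:
{"fn": "arm_command", "kwargs": {"steps": [[[-1,0,0,0.001,0,0,0],[-1,0,0,0.002,0,0,0],[-1,0,0,0.003,0,0,0],[-1,0,0,0.004,0,0,0],[-1,0,0,0.004,0,0,0],[-0.1,0,0,0.004,0,0,0],[0.2,0,0,0.004,0,0,0],[0.5,0,0,0.004,0,0,0],[0.5,0,0,0.004,0,0,0],[0.5,0,0,0.004,0,0,0]]]}}

```text
t: 53.23
position: [0.5556, 0.2881, 0.3104]
ee_rot: [0.996, 0.087, 0.002, -0.0]
contact_force: [0.5, 0.9, 0.2]
width: 0.0629
```

```bash
python3 -c "
from h import *
st()
i,K,W=cam('side');save('q43',i[105:160,205:260],12)
i,K,W=cam('wrist');save('q45',i,1.5)
"
```

```text
t 53.23 pos [0.5556 0.2881 0.3104] q [ 9.962e-01  8.740e-02  2.500e-03 -2.000e-04] F [0.5 0.9 0.2] w 0.0629 j [ 3.000e-01  6.420e-01  1.515e+00 -1.000e-03  9.800e-01  1.696e+00]
```

View pics/q43.png

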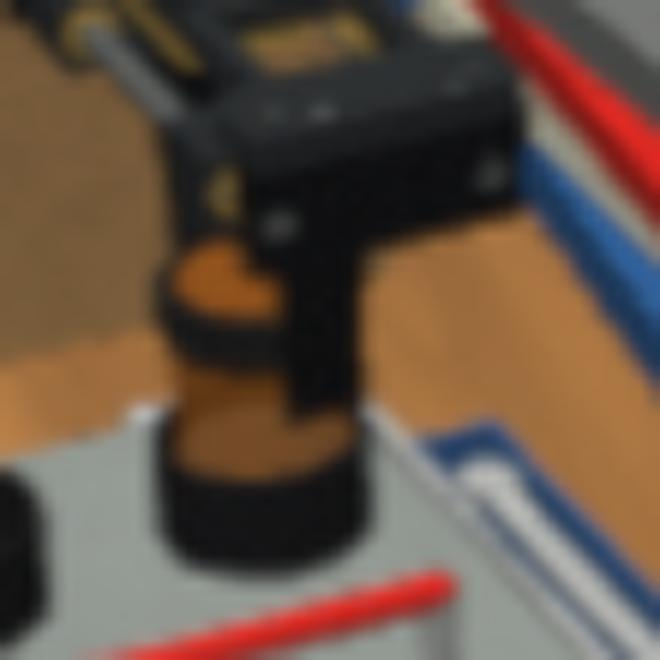

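View pics/q45.png

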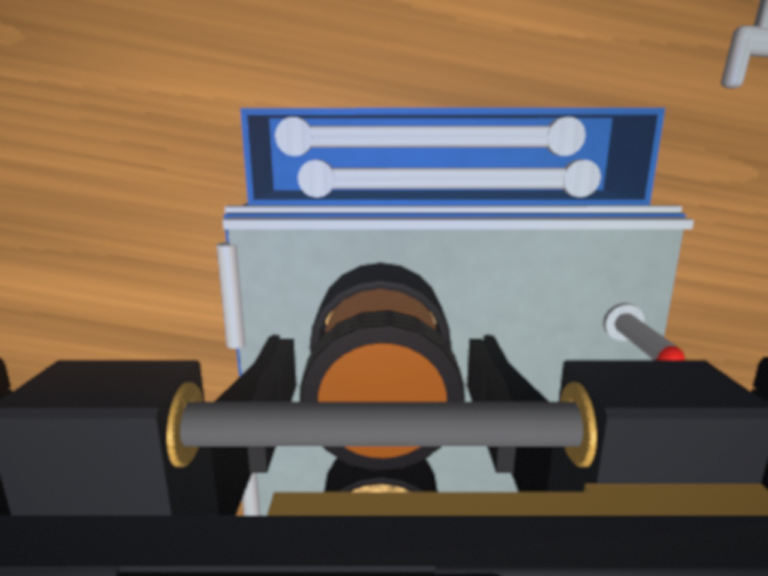

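Bowl released and standing. Lift straight up and check.

Request:
{"fn": "arm_command", "kwargs": {"steps": [[[0.5,0,0,-0.01,0,0,0],[0.5,0,0,-0.025,0,0,0],[0.5,0,0,-0.045,0,0,0],[0.6,0,0,-0.07,0,0,0],[0.6,0,0,-0.095,0,0,0],[0.6,-0.01,0.03,-0.1,0,0,0],[0.6,-0.015,0.065,-0.1,0,0,0],[0.6,-0.02,0.1,-0.1,0,0,0],[0.6,-0.02,0.135,-0.1,0,0,0],[0.6,-0.02,0.17,-0.1,0,0,0]]]}}

```text
t: 54.17
position: [0.5646, 0.1159, 0.4116]
ee_rot: [0.996, 0.088, 0.003, -0.0]
contact_force: [1.6, 0.2, -0.6]
width: 0.0694
```

```bash
python3 -c "
from h import *
st()
i,K,W=cam('side');save('q43',i[90:200,165:285],6)
i,K,W=cam('scene');save('q44',i,1.5)
goto([.67,-.198,.39],down(np.radians(-82)))
"
```

```text
t 54.17 pos [0.5646 0.1159 0.4116] q [ 9.961e-01  8.780e-02  3.100e-03 -1.000e-04] F [ 1.6  0.2 -0.6] w 0.0694 j [8.000e-03 4.530e-01 1.551e+00 1.000e-03 1.131e+00 1.403e+00]
shift [0.0498 0.3237 0.0226] turn [ 0.14 -0.4   1.71]
```

View pics/q43.png

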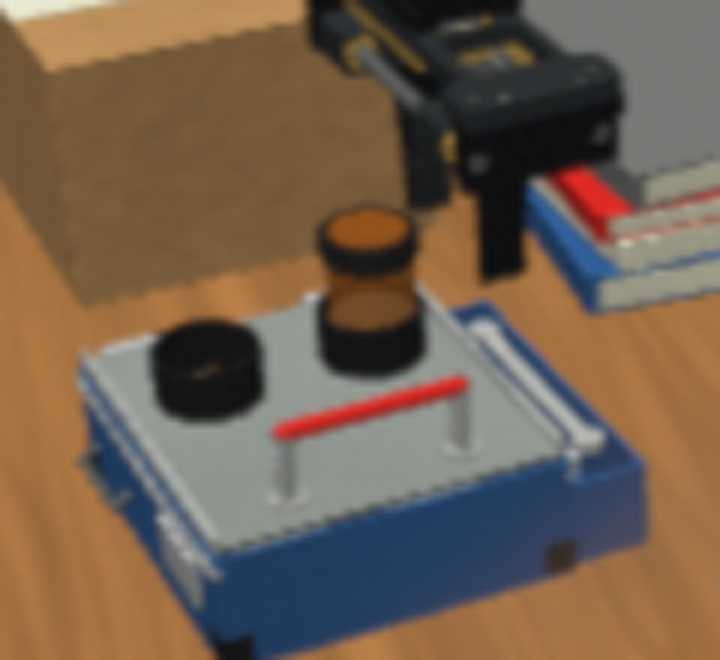

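View pics/q44.png

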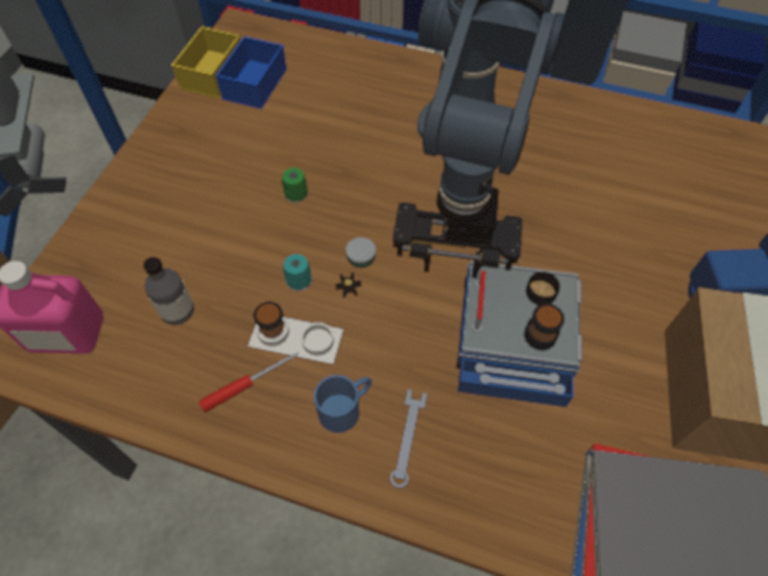

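Request:
{"fn": "arm_command", "kwargs": {"steps": [[[0.6,0.006,0.037,0,0,0,1.7],[0.6,0.012,0.074,0,0,0,1.7],[0.6,0.018,0.111,0,0,0,1.7],[0.6,0.024,0.148,0,0,0,1.7],[0.6,0.029,0.185,0,0,0,1.7],[0.6,0.034,0.222,0,0,0,1.7],[0.6,0.04,0.259,0.005,0,-0.4,1.7],[0.6,0.046,0.296,0.01,0,-0.4,1.7],[0.6,0.05,0.323,0.02,0,-0.4,1.7],[0.6,0.05,0.323,0.03,0,-0.4,1.7]]]}}

```text
t: 55.1
position: [0.6716, -0.2027, 0.3833]
ee_rot: [0.998, 0.067, 0.002, 0.004]
contact_force: [0.9, -0.3, -0.3]
width: 0.0697
```

```bash
python3 -c "
from h import *
st()
goto([.6709,-.198,.30],down(np.radians(-82)))
"
```

```text
t 55.1 pos [ 0.6716 -0.2027  0.3833] q [0.9977 0.0674 0.0024 0.0037] F [ 0.9 -0.3 -0.3] w 0.0697 j [-0.451  0.654  1.245 -0.004  1.235  0.986]
shift [-0.0004 -0.0053  0.0833] turn [ 0.44 -0.25 -0.27]
```

Request:
{"fn": "arm_command", "kwargs": {"steps": [[[0.6,0,-0.0053,0.01,0.4,-0.2,-0.2],[0.6,0,-0.0053,0.03,0.4,-0.2,-0.2],[0.6,0,-0.0053,0.05,0.4,-0.2,-0.2],[0.6,0,-0.0053,0.07,0.4,-0.2,-0.2],[0.6,0,-0.0053,0.083,0.4,-0.2,-0.2],[0.6,0,-0.0053,0.083,0.4,-0.2,-0.2],[0.6,0,-0.0053,0.083,0.4,-0.2,-0.2],[0.6,0,-0.0053,0.083,0.4,-0.2,-0.2],[0.6,0,-0.0053,0.083,0.4,-0.2,-0.2],[0.6,0,-0.0053,0.083,0.4,-0.2,-0.2]]]}}

```text
t: 55.93
position: [0.6718, -0.198, 0.302]
ee_rot: [0.998, 0.069, 0.002, 0.001]
contact_force: [-0.7, 0.4, -0.0]
width: 0.0692
```

```bash
python3 -c "
from h import *
st()
goto([.6709,-.198,.2372],down(np.radians(-82)))
i,K,W=cam('wrist');save('q46',i,1.5)
"
```

```text
t 55.93 pos [ 0.6718 -0.198   0.302 ] q [0.9976 0.0693 0.0017 0.001 ] F [-0.7  0.4 -0. ] w 0.0692 j [-0.446  0.741  1.312 -0.     1.085  0.986]
shift [-0.0011 -0.0002  0.0648] turn [ 0.12 -0.18 -0.06]
```

View pics/q46.png

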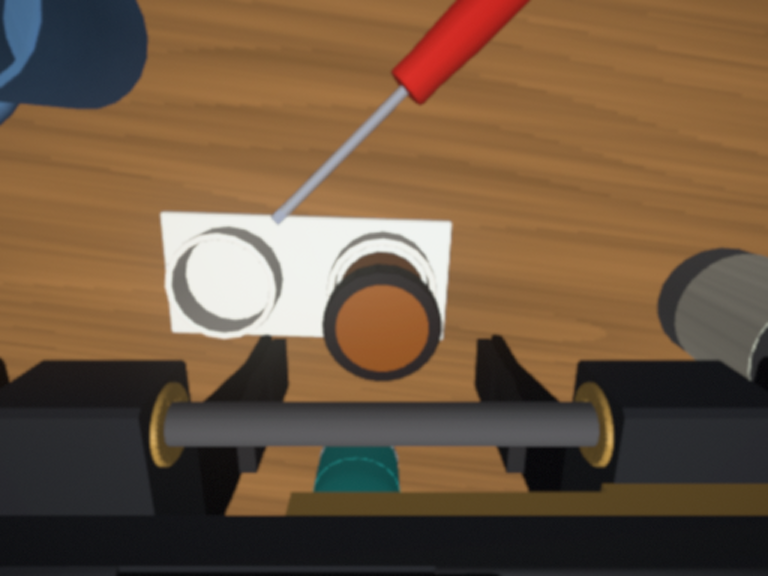

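Request:
{"fn": "arm_command", "kwargs": {"steps": [[[0.6,-0.0005,0,0.015,0,-0.2,0],[0.6,-0.0005,0,0.03,0,-0.2,0],[0.6,-0.0005,0,0.045,0,-0.2,0],[0.6,-0.0005,0,0.06,0,-0.2,0],[0.6,-0.0005,0,0.065,0,-0.2,0],[0.6,-0.0005,0,0.065,0,-0.2,0],[0.2,-0.0005,0,0.065,0,-0.2,0],[0.2,-0.0005,0,0.065,0,-0.2,0],[-1,-0.0005,0,0.065,0,-0.2,0],[-1,-0.0005,0,0.065,0,-0.2,0]]]}}

```text
t: 56.82
position: [0.6717, -0.1984, 0.2379]
ee_rot: [0.998, 0.069, 0.001, 0.002]
contact_force: [-0.2, -0.2, 0.7]
width: 0.0529
```

Request:
{"fn": "arm_command", "kwargs": {"steps": [[[-1,0,0,0,0,0,0],[-1,0,0,0,0,0,0],[-1,0,0,0,0,0,0],[-1,0,0,0,0,0,0],[-1,0,0,0,0,0,0],[-1,0,0,-0.01,0,0,0],[-1,0,0,-0.025,0,0,0],[-1,0,0,-0.04,0,0,0],[-1,0,0,-0.055,0,0,0],[-1,0,0,-0.07,0,0,0]]]}}

```text
t: 57.65
position: [0.6715, -0.1981, 0.309]
ee_rot: [0.998, 0.069, 0.001, 0.002]
contact_force: [0.3, -0.3, -2.2]
width: 0.0532
```

```bash
python3 -c "
from h import *
st()
goto([.463,.2717,.40],down(np.radians(-79.9)))
i,K,W=cam('wrist');save('q47',i,1.5)
i,K,W=cam('side');save('q48',i[170:290,260:360],5)
"
```

```text
t 57.65 pos [ 0.6715 -0.1981  0.309 ] q [9.976e-01 6.930e-02 6.000e-04 1.600e-03] F [ 0.3 -0.3 -2.2] w 0.0532 j [-0.446  0.733  1.308 -0.002  1.099  0.987]
shift [-0.1415 -0.4939 -0.0927] turn [ 0.19 -0.06 -2.16]
```

View pics/q47.png

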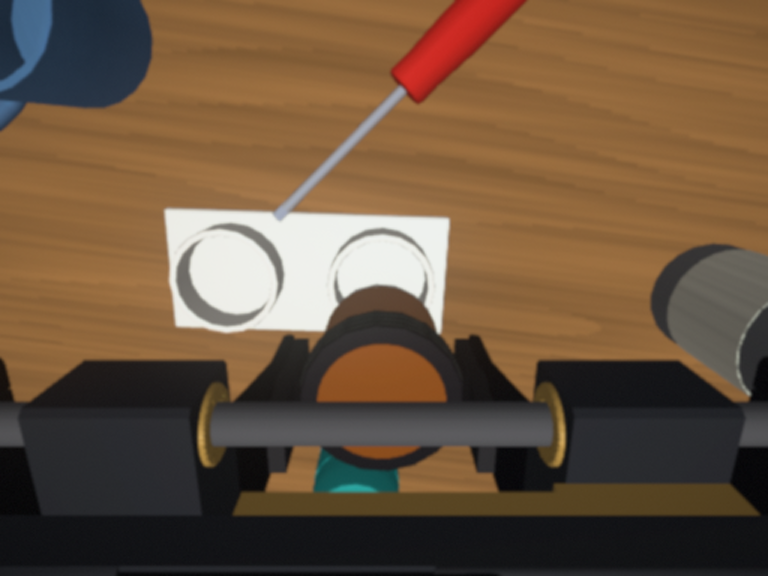

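View pics/q48.png

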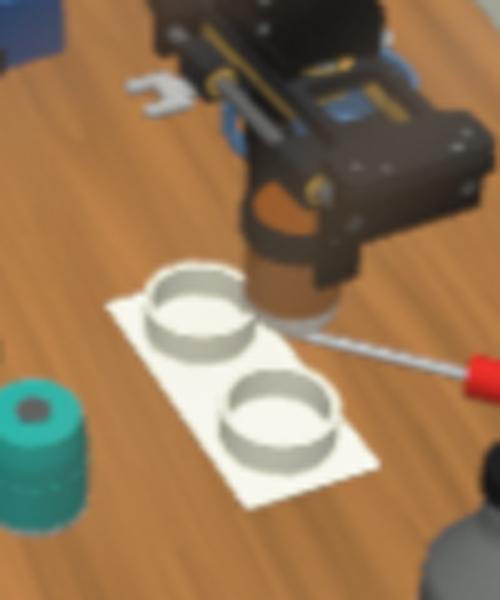

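Request:
{"fn": "arm_command", "kwargs": {"steps": [[[-1,0,0,-0.03,0,0,0],[-1,-0.005,-0.02,-0.06,0,0,-0.5],[-1,-0.015,-0.05,-0.085,0.2,0,-1],[-1,-0.024,-0.085,-0.093,0.2,0,-1.5],[-1,-0.034,-0.12,-0.093,0.2,0,-2],[-1,-0.044,-0.155,-0.093,0.2,0,-2.2],[-1,-0.054,-0.19,-0.093,0.2,0,-2.2],[-1,-0.064,-0.225,-0.093,0.2,0,-2.2],[-1,-0.074,-0.26,-0.093,0.2,0,-2.2],[-1,-0.085,-0.295,-0.093,0.2,0,-2.2]]]}}

```text
t: 58.58
position: [0.5458, 0.0838, 0.4014]
ee_rot: [0.996, 0.088, 0.003, 0.001]
contact_force: [1.2, -0.9, -1.4]
width: 0.0534
```

```bash
python3 -c "
from h import *
st();goto([.463,.2717,.39],down(np.radians(-79.9)))
"
```

```text
t 58.58 pos [0.5458 0.0838 0.4014] q [0.9961 0.0882 0.0031 0.0015] F [ 1.2 -0.9 -1.4] w 0.0534 j [-0.05   0.433  1.622 -0.002  1.08   1.346]
shift [-0.0485 -0.1996  0.0104] turn [ 0.2  -0.34  0.02]
```

Request:
{"fn": "arm_command", "kwargs": {"steps": [[[-1,-0.008,-0.035,0,0.2,-0.3,0],[-1,-0.017,-0.07,0,0.2,-0.3,0],[-1,-0.025,-0.105,0,0.2,-0.3,0],[-1,-0.034,-0.14,0,0.2,-0.3,0],[-1,-0.042,-0.175,0,0.2,-0.3,0],[-1,-0.0485,-0.1996,0.005,0.2,-0.3,0],[-1,-0.0485,-0.1996,0.015,0.2,-0.3,0],[-1,-0.0485,-0.1996,0.03,0.2,-0.3,0],[-1,-0.0485,-0.1996,0.045,0.2,-0.3,0],[-1,-0.0485,-0.1996,0.045,0.2,-0.3,0]]]}}

```text
t: 59.42
position: [0.462, 0.2711, 0.3522]
ee_rot: [0.996, 0.088, -0.003, 0.001]
contact_force: [-1.5, -0.4, -3.0]
width: 0.0529
```

```bash
python3 -c "
from h import *
st();goto([.463,.2717,.328],down(np.radians(-79.9)))
i,K,W=cam('wrist');save('q49',i,1.5)
i,K,W=cam('side');save('q50',i[90:200,165:285],6)
i,K,W=cam('scene');save('q51',i[160:230,330:400],10)
"
```

```text
t 59.42 pos [0.462  0.2711 0.3522] q [ 0.9961  0.0884 -0.0031  0.001 ] F [-1.5 -0.4 -3. ] w 0.0529 j [ 3.220e-01  4.810e-01  1.709e+00 -1.000e-03  9.590e-01  1.716e+00]
shift [ 0.0012 -0.0005  0.0242] turn [0.08 0.37 0.04]
```

View pics/q50.png

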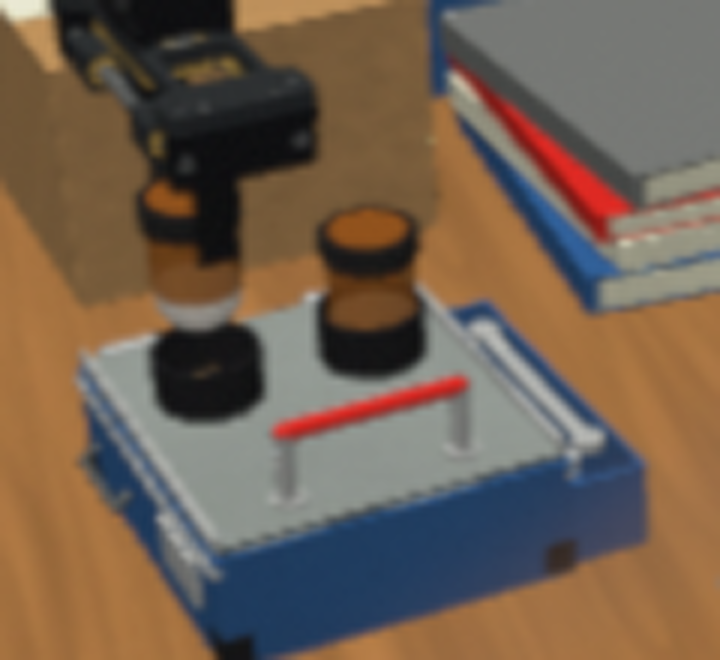

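View pics/q51.png

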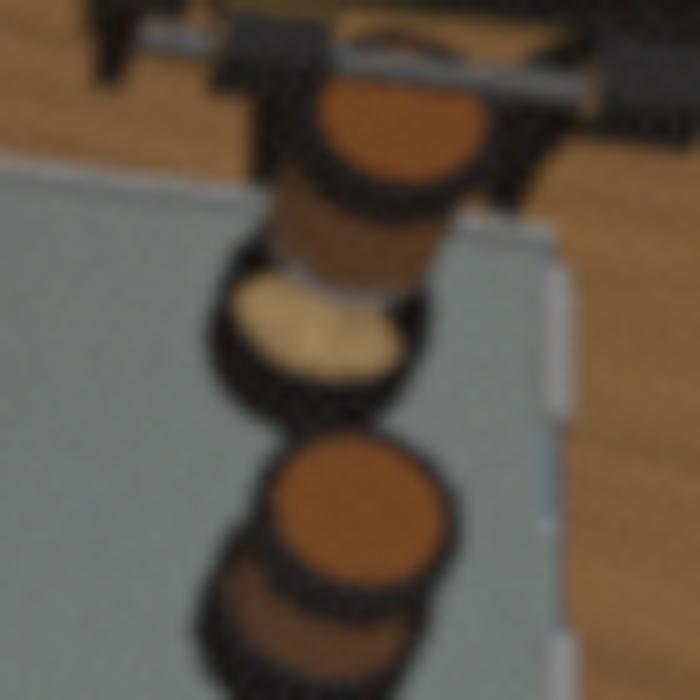

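View pics/q49.png

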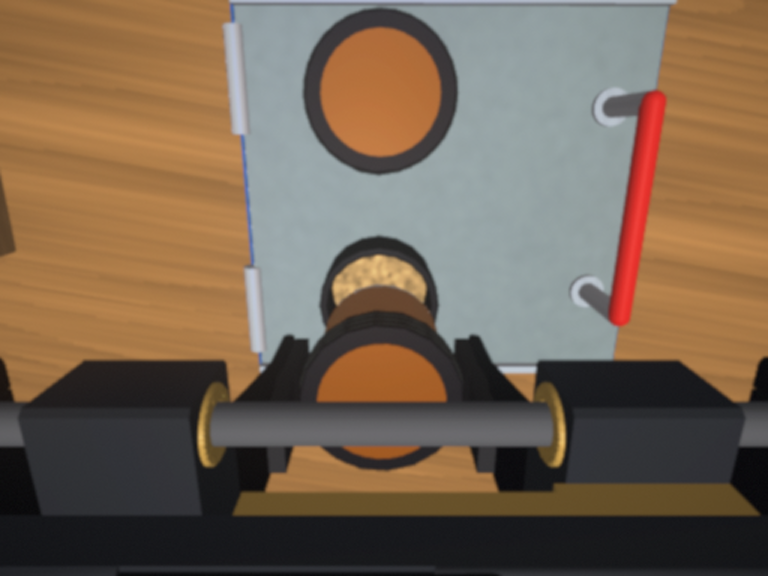

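```bash
python3 -c "
from h import *
i,K,W=cam('side')
f=lambda P:(proj(K,W,P)-[165,90]+.42)*6
print(f([[.462,.2711,.143],[.4602,.2711,.106],[.4602,.2711,.091]]))
save('q52',i[125:165,180:220],16)
i,K,W=cam('scene')
f=lambda P:(proj(K,W,P)-[330,160]+.45)*10
print(f([[.462,.2711,.194],[.462,.2711,.143],[.4602,.2711,.106],[.4602,.2711,.076],[.5556,.288,.151],[.5527,.2875,.151]]))
"
```

```text
[[200.40461262 284.01368819]
 [204.0586692  346.61263798]
 [206.87014562 371.23305117]]
[[403.01659554 123.4015316 ]
 [358.99897633 231.24015156]
 [330.34624858 299.30928862]
 [307.24739826 355.94430453]
 [362.48906202 520.12631479]
 [362.68351657 510.2696788 ]]
```

View pics/q52.png

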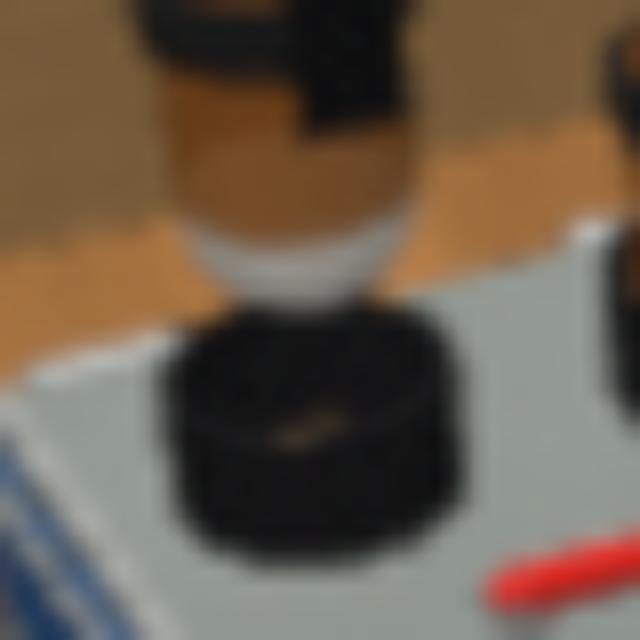

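Request:
{"fn": "arm_command", "kwargs": {"steps": [[[-1,0.0015,-0.0005,0,0,0.3,0],[-1,0.0015,-0.0005,0,0,0.3,0],[-1,0.0015,-0.0005,0.004,0,0.3,0],[-1,0.0015,-0.0005,0.008,0,0.3,0],[-1,0.0015,-0.0005,0.012,0,0.3,0],[-1,0.0015,-0.0005,0.016,0,0.3,0],[-1,0.0015,-0.0005,0.02,0,0.3,0],[-1,0.0015,-0.0005,0.024,0,0.3,0],[-1,0.0015,-0.0005,0.026,0,0.3,0],[-1,0.0015,-0.0005,0.026,0,0.3,0]]]}}

```text
t: 60.5
position: [0.4651, 0.2721, 0.3294]
ee_rot: [0.996, 0.088, 0.003, -0.0]
contact_force: [-0.9, -0.2, -1.5]
width: 0.0528
```

```bash
python3 -c "
from h import *
st();goto([.463,.2717,.3136],down(np.radians(-79.9)))
i,K,W=cam('side');save('q52',i[120:165,175:220],14)
i,K,W=cam('scene');save('q51',i[160:230,330:400],10)
"
```

```text
t 60.5 pos [0.4651 0.2721 0.3294] q [ 9.961e-01  8.790e-02  3.100e-03 -2.000e-04] F [-0.9 -0.2 -1.5] w 0.0528 j [ 3.220e-01  5.170e-01  1.724e+00 -1.000e-03  8.940e-01  1.718e+00]
shift [-0.0022  0.0001  0.0158] turn [ 0.   -0.35 -0.01]
```

View pics/q52.png

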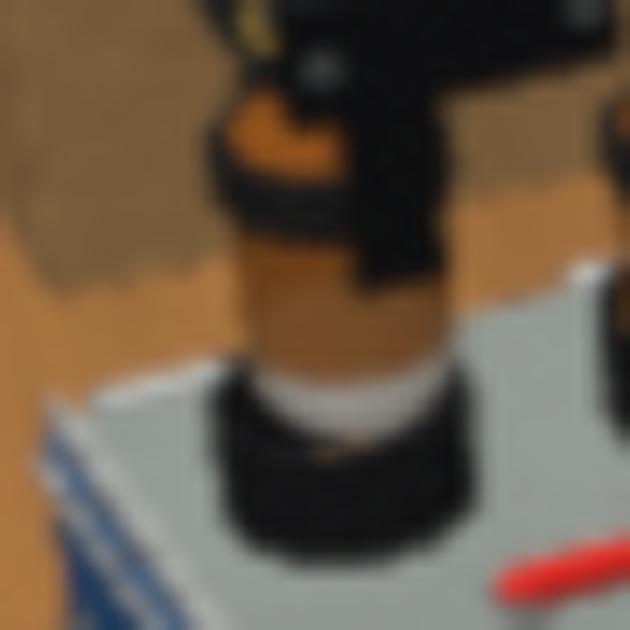

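View pics/q51.png

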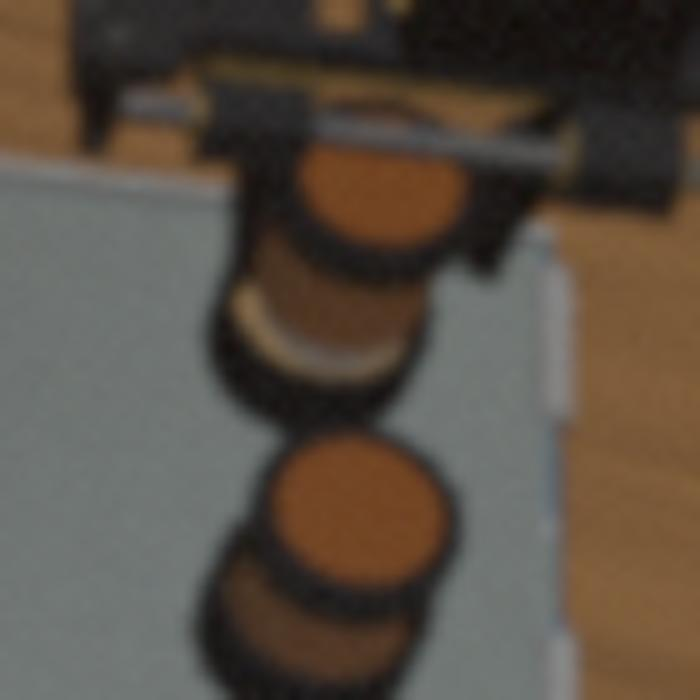

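Request:
{"fn": "arm_command", "kwargs": {"steps": [[[-1,-0.002,0,0,0,-0.3,0],[-1,-0.002,0,0,0,-0.3,0],[-1,-0.002,0,0.002,0,-0.3,0],[-1,-0.002,0,0.004,0,-0.3,0],[-1,-0.002,0,0.006,0,-0.3,0],[-1,-0.002,0,0.008,0,-0.3,0],[-1,-0.002,0,0.01,0,-0.3,0],[-1,-0.002,0,0.012,0,-0.3,0],[-1,-0.002,0,0.014,0,-0.3,0],[-1,-0.002,0,0.014,0,-0.3,0]]]}}

```text
t: 61.43
position: [0.4633, 0.2718, 0.3155]
ee_rot: [0.996, 0.088, 0.001, -0.0]
contact_force: [-0.5, -0.7, -1.3]
width: 0.0527
```

```bash
python3 -c "
from h import *
st();goto([.463,.2717,.3105],down(np.radians(-79.9)))
i,K,W=cam('side');save('q52',i[120:165,175:220],14)
i,K,W=cam('scene');save('q51',i[160:230,330:400],10)
"
```

```text
t 61.43 pos [0.4633 0.2718 0.3155] q [ 9.961e-01  8.790e-02  6.000e-04 -0.000e+00] F [-0.5 -0.7 -1.3] w 0.0527 j [ 0.322  0.537  1.738 -0.     0.865  1.717]
shift [-0.0003  0.0001  0.005 ] turn [ 0.   -0.07 -0.02]
```

View pics/q52.png

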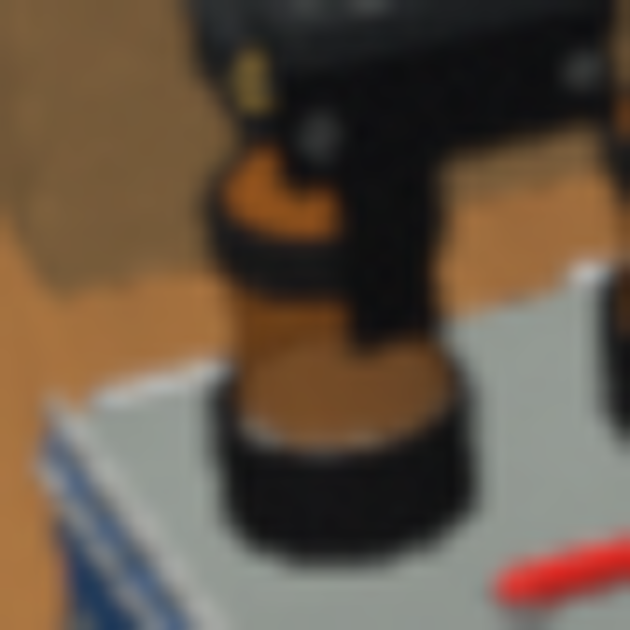

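Request:
{"fn": "arm_command", "kwargs": {"steps": [[[-1,0,0,0.001,0,0,0],[-1,0,0,0.002,0,0,0],[-1,0,0,0.0035,0,0,0],[-1,0,0,0.005,0,0,0],[-1,0,0,0.005,0,0,0],[-0.1,0,0,0.005,0,0,0],[0.2,0,0,0.005,0,0,0],[0.5,0,0,0.005,0,0,0],[0.5,0,0,0.005,0,0,0],[0.5,0,0,0.005,0,0,0]]]}}

```text
t: 62.37
position: [0.4636, 0.2719, 0.3112]
ee_rot: [0.996, 0.088, 0.001, -0.0]
contact_force: [0.3, -0.0, 0.8]
width: 0.0631
```

Request:
{"fn": "arm_command", "kwargs": {"steps": [[[0.5,0,0,-0.01,0,0,0],[0.5,0,0,-0.025,0,0,0],[0.5,0,0,-0.045,0,0,0],[0.6,0,0,-0.07,0,0,0],[0.6,0,0,-0.095,0,0,0],[0.6,0,0.03,-0.1,0,0,0],[0.6,0,0.065,-0.1,0,0,0],[0.6,0,0.1,-0.1,0,0,0],[0.6,0,0.135,-0.1,0,0,0],[0.6,0,0.17,-0.1,0,0,0]]]}}

```text
t: 63.2
position: [0.493, 0.1032, 0.4124]
ee_rot: [0.996, 0.088, 0.002, -0.0]
contact_force: [0.8, 0.4, 0.1]
width: 0.0693
```

```bash
python3 -c "
from h import *
st()
a=np.linspace(0,2*np.pi,180)
for n in ['side','scene']:
  i,K,W=cam(n); h=cv2.cvtColor(i,cv2.COLOR_BGR2HSV)
  m=((h[...,0]<14)&(h[...,1]>150)&(h[...,2]>60)).astype(np.uint8)
  for p in [(.4602,.2711),(.5527,.2875)]:
    q=proj(K,W,[[*p,.151]])[0]; x,y=q.astype(int)
    mm=np.zeros_like(m); mm[y-12:y+13,x-14:x+15]=m[y-12:y+13,x-14:x+15]
    print(n,'pred top',q.round(1))
    for c in cv2.findContours(mm,0,1)[0]:
      if cv2.contourArea(c)>15:
        b=c[:,0];print('   ',b.min(0),b.max(0),((b.min(0)+b.max(0))/2))
i,K,W=cam('wrist');g=cv2.cvtColor(i,cv2.COLOR_BGR2GRAY)
print(proj(K,W,[[.4602,.2711,.151],[.5527,.2875,.151]]))
"
```

```text
t 63.2 pos [0.493  0.1032 0.4124] q [ 9.961e-01  8.830e-02  2.300e-03 -1.000e-04] F [0.8 0.4 0.1] w 0.0693 j [-1.600e-02  3.540e-01  1.724e+00  1.000e-03  1.059e+00  1.377e+00]
side pred top [197.1 134.7]
side pred top [225.1 127.8]
scene pred top [366.2 180.5]
    [358 174] [374 187] [366.  180.5]
scene pred top [365.8 210.6]
    [358 204] [373 217] [365.5 210.5]
[[ 34.0279406  205.47050325]
 [  7.37259105  80.65470767]]
```

```bash
python3 -c "
from h import *
C2={}
for n in ['side','scene']:
  i,K,W=cam(n); h=cv2.cvtColor(i,cv2.COLOR_BGR2HSV)
  for k,p in enumerate([(.4602,.2711),(.5527,.2875)]):
    q=proj(K,W,[[*p,.151]])[0]; x,y=q.astype(int)
    m=((h[...,0]<18)&(h[...,1]>140)&(h[...,2]>110 if n=='side' else h[...,2]>60)).astype(np.uint8)
    mm=np.zeros_like(m); w=9 if n=='side' else 14; hh=5 if n=='side' else 12
    mm[y-hh:y+hh+1,x-w:x+w+1]=m[y-hh:y+hh+1,x-w:x+w+1]
    ys,xs=np.nonzero(mm); print(n,k,'pred',q.round(1),xs.min(),xs.max(),ys.min(),ys.max(),xs.mean().round(1),ys.mean().round(1),i[y,x],h[y,x])
  # red bar
  m=(((h[...,0]<5)|(h[...,0]>174))&(h[...,1]>170)&(h[...,2]>90)).astype(np.uint8)
  q=proj(K,W,[[.5264-.0473,.166-.0084,.116],[.5264+.0473,.166+.0084,.116]]); print('bar pred',q.round(1))
  for c in cv2.findContours(m,0,1)[0]:
    b=c[:,0]
    if len(b)>5 and abs(b.mean(0)-q.mean(0)).max()<25: print('bar',b.min(0),b.max(0))
"
```

```text
side 0 pred [197.1 134.7] 188 204 132 139 197.4 134.6 [ 28  82 145] [ 14 206 145]
side 1 pred [225.1 127.8] 216 232 126 132 228.3 128.2 [16 15 13] [100  48  16]
bar pred [[211.4 161.9]
 [240.9 153.9]]
bar [211 153] [241 162]
scene 0 pred [366.2 180.5] 353 380 168 192 366.5 179.5 [ 34  68 113] [ 13 178 113]
scene 1 pred [365.8 210.6] 358 374 204 218 365.5 210.7 [ 34  67 112] [ 13 178 112]
bar pred [[321.7 181.9]
 [319.2 211.6]]
bar [319 182] [322 211]
```

Request:
{"fn": "arm_command", "kwargs": {"steps": [[[0.6,0,0.03,0,0,0,0],[0.6,0,0.06,0,0,0,0],[0.6,0,0.09,0,0,0,0],[0.6,0,0.12,0,0,0,0],[0.6,0,0.15,0,0,0,0],[0.6,0,0.18,0,0,0,0],[0.6,0,0.2,0,0,0,0],[0.6,0,0.2,0,0,0,0],[0.6,0,0.2,0,0,0,0],[0.6,0,0.2,0,0,0,0]]]}}

```text
t: 64.28
position: [0.5276, -0.0905, 0.4114]
ee_rot: [0.996, 0.088, 0.001, -0.001]
contact_force: [-0.4, 0.6, -0.5]
width: 0.0694
```

```bash
python3 -c "
from h import *
st()
i,K,W0=cam('wrist'); 
m=np.array([[6.42448077e-04,-.956285137,-.292435163,.0818023436],[.999999589,8.01600978e-04,-4.24406170e-04,2.44420094e-04],[6.40269625e-04,-.29243477,.956285258,.0213141658],[0,0,0,1]])
T=np.eye(4);T[:3,:3]=R.from_quat([.9964,.0843,.0001,.0011]).as_matrix();T[:3,3]=[.4848,.408,.5175];W=T@m
for nm,u,v,z in [('c1',336,130,.031),('c2',326,185,.031),('f',416,122,.066),('f',406,181,.066)]:
  p=plane(K,W,u,v,z)[:2]-C; c,s=np.cos(CY),np.sin(CY); print(nm,'case xy',np.round([c*p[0]+s*p[1],-s*p[0]+c*p[1]],3))
i,K,W=cam('side'); h=cv2.cvtColor(i,cv2.COLOR_BGR2HSV)
for k,p in enumerate([(.4602,.2711),(.5527,.2875)]):
    q=proj(K,W,[[*p,.151]])[0]; x,y=q.round().astype(int)
    print(q.round(1)); r=h[y,x-12:x+13,2]; print(r); print(h[y-10:y+11,x,2])
"
```

```text
t 64.28 pos [ 0.5276 -0.0905  0.4114] q [ 0.9961  0.0883  0.0012 -0.0012] F [-0.4  0.6 -0.5] w 0.0694 j [-0.38   0.398  1.65   0.004  1.092  1.013]
c1 case xy [0.03  0.045]
c2 case xy [-0.052  0.054]
f case xy [ 0.044 -0.051]
f case xy [-0.036 -0.049]
[197.1 134.7]
[120 120 119 116  92  59 100 135 145 146 146 147 147 147 146 147 146 145
 137 103  55  60 123 157 160]
[118 118 118 119 121 114 105 141 146 146 147 145 133  82  36  26  27  33
  61  92 101]
[225.1 127.8]
[120 120 121 120  94  48  21  26  40  47  50  50  50  54  78 101  93  62
  36  31  27  19  17  19  20]
[51 50 48 39 34 31 33 45 43 46 50 51 51 50 47 39 46 58 56 52 46]
```

```bash
python3 -c "
from h import *
i,K,W=cam('scene'); h=cv2.cvtColor(i,cv2.COLOR_BGR2HSV)
m=((h[...,0]<14)&(h[...,1]>150)&(h[...,2]>60)).astype(np.uint8)
for p in [(.4602,.2711),(.5527,.2875)]:
  q=proj(K,W,[[*p,.151]])[0];x,y=q.astype(int);ys,xs=np.nonzero(m[y-8:y+9,x-9:x+10]);print(q,xs.mean()+x-9,ys.mean()+y-8)
from station import manip
print(manip.finish_job())
"
```

```text
[366.24393126 180.50884267] 366.18562874251495 180.61676646706587
[365.81835166 210.57696788] 365.4555555555556 210.5611111111111
the job is handed in; nothing more can be done
None
```

I packed the case and handed the job in at about 64 s; no verdict was reported. I opened the flap by the red bar and put both filters in the black-mat half and both cartons in the red-mat half. I then shut the flap and stood both bowls in the ring cups. I never gripped the tin, impeller, tools, bottle or mug, and the pictures showed no sign of them having moved, though I did not measure this.

**One mishap:** the second carton caught the divider (about 29 N) and ended up leaning on it. I nudged it off with the closed fingers and it then lay flat. By the next view the first carton lay askew, either knocked or touched by the fingers, but it was still inside its half.

**Last checks:**
- **Parts:** before shutting, the cartons were at case (x, y) = (30, 45) and (-52, 54) mm. The filters were at (44, -51) and (-36, -49) mm. All are within the limits.
- **Flap:** the red bar was within a pixel of its shut position in both fixed views. The arm angle at shutting came out at about 0 rad.
- **Bowls:** both bowl tops were within half a pixel of their upright, seated position in the scene view.
- **Not confirmed at the end:** the arm hid the far bowl in the last side view. An earlier side picture, after its release, showed it upright and seated.
- **Calibration:** the wrist camera read 1–2 mm differently from the fixed ones. I used the fixed views and bowl-to-cup offsets for the placements.

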